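Roll the glued collage flat on the vacuum board

TASK

The collage on the vacuum board needs pressing. First take all the weights off it and stand them on the cork mat, then turn the valve lever to half open (the middle tick, 45 degrees) and, with it open, roll the rubber drum without lifting it across the collage to the tape strip at the other end of the board, so that it comes to rest over the strip's middle line, lying along it and centred on it end to end. Then stand all the weights flat on the collage again, and last of all turn the valve shut; leave the other things on the table alone.

Things in the scene. Friction and masses are not known exactly. Their poses are not given: they have to be found in the camera images.
- board: grey vacuum board fixed on the table, 230 mm in its x, 450 mm in its y, top 12 mm above the table; origin under its centre. The collage lies flat on its middle, 190 mm (x) by 180 mm (y). At each y end a rim bar 20 mm wide stands 10 mm above the board, its inner face 205 mm from the centre. The drum rolls along the board's y
- mark: cream tape strip stuck flat on the board near one of its ends, 210 mm long (its x) and 24 mm wide (its y); origin at its middle. Its y is the rolling direction. Which end it is on varies
- drum_center (a point): black rubber-covered drum, a plain cylinder 90 mm in diameter and 150 mm long, 0.8 kg, lying on the board at the end opposite the tape; too thick to be grasped. This point is the middle of its axis, 45 mm above the board's top; its x runs along its axis (y and z turn as it rolls). It rolls easily: after a push at 50 mm/s it coasts about 10 to 20 mm, after a creeping push hardly at all
- weight0_center (a point): a press weight: flat steel slab 80 x 56 x 16 mm with an upright wooden grip bar standing on its middle, 60 mm long, 16 mm thick, from 16 to 56 mm above the underside; 0.45 kg. This point is its centre, 28 mm above the underside; x runs along the slab's and the grip's length, y across the grip, z up. Two or three such weights are present
- weight1_center (a point): a press weight: flat steel slab 80 x 56 x 16 mm with an upright wooden grip bar standing on its middle, 60 mm long, 16 mm thick, from 16 to 56 mm above the underside; 0.45 kg. This point is its centre, 28 mm above the underside; x runs along the slab's and the grip's length, y across the grip, z up. Two or three such weights are present
- weight2_center (a point): a press weight: flat steel slab 80 x 56 x 16 mm with an upright wooden grip bar standing on its middle, 60 mm long, 16 mm thick, from 16 to 56 mm above the underside; 0.45 kg. This point is its centre, 28 mm above the underside; x runs along the slab's and the grip's length, y across the grip, z up. Two or three such weights are present
- mat: cork mat fixed on the table at one side of the board, 190 mm (x) by 170 mm (y), 4 mm thick; origin under its centre. Mat and valve may change sides
- valve_axis (a point): turning axis of the vacuum valve at lever height (60 mm above the table); the valve stands on a grey plate 150 x 150 x 6 mm with three white ticks for shut, half and open. The x axis points along the shut lever, y along the fully open lever, z up along the turning axis
- lever_grip (a point): grip point on the valve's flat steel lever, 70 mm out from the turning axis, half-way up the lever (60 mm above the table); x points outward along the lever. The lever is 14 mm wide and 14 mm deep (53 to 67 mm above the table) and ends 97 mm from the axis; it is free below, with 47 mm to the plate
- valve_lever (a joint): angle of the valve lever (rad): 0 shut (a stop), 0.785 half open (middle tick), 1.571 fully open; grows counterclockwise seen from above. It starts shut or a little ajar. It turns with about 0.12 N m and stays where it is left
There are look-alikes about, which are no part of the job. Leave any turquoise look-alike of the part that bears weight1_center alone. What is shaped like the part that bears weight2_center but turquoise is not meant.

How it is judged:
By the outcome, as a careful person would: the job done as asked, in the order asked, and still so for the second after the job is handed in, with the robot touching nothing.
Of weight0, weight1, weight2 only 2 to 3 are there at a start; the rules pass over those that are not, and their reading is None.
At some moment in a run one of weight0, weight1, weight2 may be knocked a few centimetres aside while the robot is not near it.
Once in a run the grip may slacken for a moment while it holds something.
It also fails if it takes over 210 s, if anything falls off the work surface, if the arm or the gripper's body presses on something with over 40 N, if the wrist force passes 120 N, or if a joint passes its speed limit or range.

ROBOT

A 7-joint arm with a two-finger parallel gripper is mounted at the origin on the work surface. World frame = base frame: x ahead of the robot, y to its left, z up, the work surface at z = 0. Lengths are in m, angles in rad, forces in N, time in s.
With the tool pointing down it reaches from about 0.35 to 0.9 m from the base axis. Payload 7.2 kg.
Tool frame: the origin (TCP) lies on the centre line of the jaws, within the pads' length; the fingertips stand bot.tip_reach ahead of it and the grasp point (between the pads) lies 5 mm behind it (bot.tip_reach is the distance from the TCP to the fingertips, in m); z points along the fingers, y is the direction in which the jaws open and shut (so a half turn about z gives the same grasp; the last joint's range is limited). The gripper opens to 88 mm and grips with 3 to 60 N. Pads are 20 mm wide; open, the fingers measure 115 mm over their backs; the gripper's body (75 mm by 178 mm) begins 61 mm behind the grasp point.
Start: joints at [1.064, 0.411, -0.013, 1.596, 0.006, 1.134, -0.082], TCP at [0.266, -0.566, 0.237] pointing down, gripper open.
Joint ranges: [-2.95, 2.95], [-0.29, 1.99], [-1.47, 1.44], [0.14, 2.54], [-1.03, 4.17], [0.13, 1.85], [-2.86, 2.86]. Speed limits (rad/s): [2.39, 2.39, 3.01, 3.01, 3.14, 3.14, 3.14].

INTERFACE

Orientations are given as [roll, pitch, yaw] about the fixed x, y, z axes, in that order (R = Rz(yaw) Ry(pitch) Rx(roll)).
In Python, from station import bot gives the robot as it stands.
- The arm moves only by the tool step_arm, never from a script. Its argument "deltas" is a list of rows, each a list of 5 numbers: the shift along the tool's x, y, z in m, then the turn about the tool's z in rad, then the opening in per cent of the stroke, from 0 (shut) to 100 (fully open). In form: [[tx, ty, tz, spin, hand], ...]. A call has 1 to 10 rows; each row shifts and turns the commanded pose from where the row before left it, along the tool's axes as they then stand; what a row does not reach is not made up. A row lasts 1/12 s, in which the tool goes at most 41.7 mm and 7.16 degrees, less where a joint would pass 70% of its speed; a pose out of reach is approached as far as the arm can. A call is refused whole if a number of a shift passes 0.0417 or a number of a turn 0.125, either way. A call with a gripper value outside its range is refused whole. The fingers move at their own pace and stop on an object; "grip_force" is the grip in N (left out, the last holds). Time passes only in rows, so rows that do not move let the fingers close. It gives the time, the measured TCP pose, the force and the opening at its end, in the units of the state.
- bot.observe(): the state, without advancing time (a new reading comes with each control period).
- bot.snapshot(name): name is "scene" or "top" or "wrist"; returns a dict with "frame" (480x640x3 uint8, blue, green, red), "fx", "fy", "cx", "cy" (pixels), "rvec" (rotation vector, rad) and "tvec" (3), from world to camera coordinates, as OpenCV has them; the wrist camera has in their place "hand_eye" (4x4, takes a point from camera to tool coordinates, whose origin is the TCP and whose axes are the flange's). Camera axes: x right, y down, z forward; pixel columns grow to the right and rows downward; lengths in m; the calibration is good to about 2 mm. A picture is of the moment at which its call begins: read the wrist's pose just before it. There is no depth.
- bot.job_done(): hands the job in, once; it reports no verdict.
The state is a dict: "time": time; "joint_pos": joint angles; "joint_velocities": joint speeds; "tau": joint torques, N m; "tool_pos": TCP position; "tcp_rot": TCP orientation; "wrist_force": force on the tool from outside, world axes, zero at the start; "moment": the same for the moment, N m; "grip_width": finger opening in m.
Only numpy, scipy, OpenCV 4.12 (cv2) and the standard library are available. Lean on these libraries where they do the work, as an engineer would, in place of code of your own. Each camera call takes 0.05 s, during which the arm holds its last target.

## Working session

There is one attempt and no reset: what is moved stays moved. The work goes in short steps, Python scripts to look and compute and a tool call to move; the robot and the scene stay as the last step left them, time stands still between calls to the robot, and variables do not carry over. Pictures are saved under pics/ and viewed, and the job is handed in when it is done.

Besides the shell and the picture viewer there is one more tool, called as name(argument=value, ...), one argument or row to a line, values as JSON. step_arm: Moves the arm, as the interface text tells. Its arguments: {"type":"object","properties":{"deltas":{"type":"array"},"grip_force":{"type":"number"}},"required":["deltas"]}

```bash
ls; mkdir -p pics
python3 - <<'E'
from station import bot
import cv2
print(bot.observe(), bot.tip_reach)
for n in ("scene","top","wrist"):
    s=bot.snapshot(n); cv2.imwrite(f"pics/{n}0.png",s["frame"])
    print(n,{k:v for k,v in s.items() if k!="frame"})
E
```

```text
pics
{'time': 0.0, 'joint_pos': array([ 1.06378743,  0.41193245, -0.01270402,  1.59704548,  0.00558612,
        1.13428722, -0.08220524]), 'joint_velocities': array([-3.69786185e-04,  1.04641563e-03, -7.90496506e-05,  1.69018219e-03,
       -1.27621115e-03, -6.57451392e-04,  1.83046449e-04]), 'tau': array([ 7.71098462e-05, -5.87948263e+01,  6.42310213e-01, -2.91070372e+01,
       -5.37639542e-02,  1.84359314e-02,  9.88261240e-05]), 'tool_pos': array([ 0.26529479, -0.56536455,  0.23578823]), 'tcp_rot': array([-3.13995906e+00,  1.06619977e-04,  4.38815174e-01]), 'wrist_force': array([ 0.35458369,  0.75566175, -0.46698575]), 'moment': array([ 0.03769032, -0.03269488,  0.01140421]), 'grip_width': 0.08788748772959067} 0.014
scene {'fx': 574.8964240621574, 'fy': 574.8964240621574, 'cx': 328.76735915365214, 'cy': 234.5215767450754, 'rvec': array([ 2.1361632 ,  1.10488457, -0.44632685]), 'tvec': array([-0.2617477 , -0.25280092,  1.97113157])}
top {'fx': 524.5662709597108, 'fy': 524.5662709597108, 'cx': 326.33513975481515, 'cy': 235.8002057416391, 'rvec': array([ 2.15900845, -2.1770619 ,  0.11469481]), 'tvec': array([-0.03549553,  0.50404951,  1.34179581])}
wrist {'fx': 405.26397125484425, 'fy': 405.26397125484425, 'cx': 311.46765331617377, 'cy': 238.34248217647834, 'hand_eye': array([[ 4.55958665e-04, -9.65644475e-01, -2.59866390e-01,
         6.95995163e-02],
       [ 9.99999879e-01,  4.87912740e-04, -5.84593933e-05,
        -9.16020980e-04],
       [ 1.83243112e-04, -2.59866332e-01,  9.65644581e-01,
        -1.47973205e-01],
       [ 0.00000000e+00,  0.00000000e+00,  0.00000000e+00,
         1.00000000e+00]])}
```

View pics/top0.png

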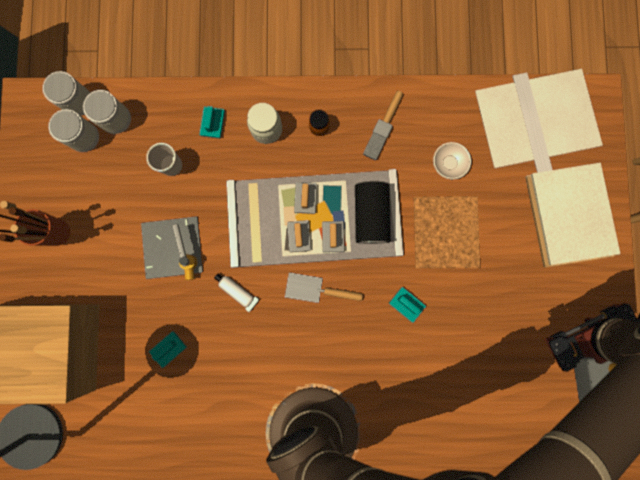

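View pics/scene0.png

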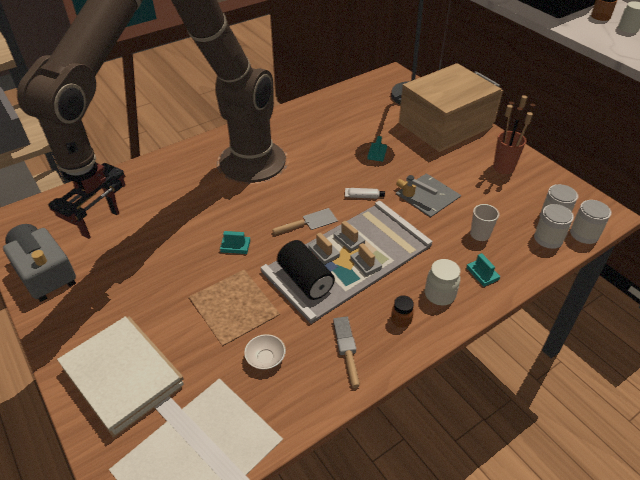

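View pics/wrist0.png

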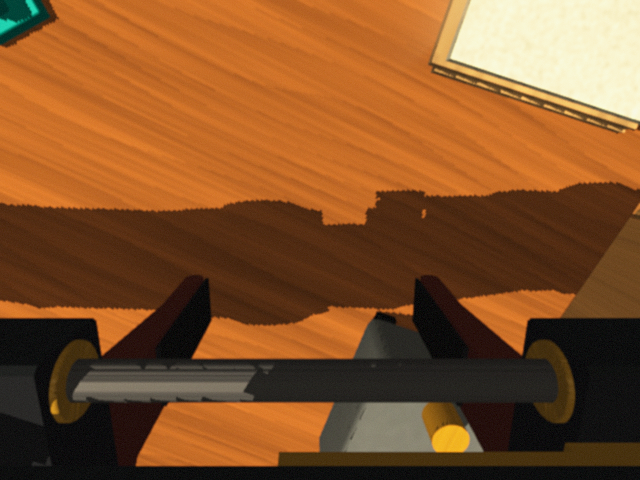

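```bash
cat > h.py <<'E'
from station import bot
import cv2, numpy as np
from scipy.spatial.transform import Rotation as Ro
np.set_printoptions(precision=4,suppress=True)
def cam(n):
    st=bot.observe(); s=bot.snapshot(n)
    K=np.array([[s['fx'],0,s['cx']],[0,s['fy'],s['cy']],[0,0,1]])
    if n=='wrist':
        T=np.eye(4); T[:3,:3]=Ro.from_euler('xyz',st['tcp_rot']).as_matrix(); T[:3,3]=st['tool_pos']
        W=T@s['hand_eye']; Rc=W[:3,:3]; C=W[:3,3]
    else:
        R=cv2.Rodrigues(s['rvec'])[0]; Rc=R.T; C=-R.T@s['tvec']
    return s['frame'],K,Rc,C
def w(px,z,c):
    f,K,Rc,C=c
    d=Rc@np.linalg.inv(K)@np.array([px[0],px[1],1.]); return C+d*(z-C[2])/d[2]
def p(X,c):
    f,K,Rc,C=c
    q=K@(Rc.T@(np.asarray(X)-C)); return q[:2]/q[2]
def crop(c,x0,y0,x1,y1,k,name):
    cv2.imwrite('pics/'+name,cv2.resize(c[0][y0:y1,x0:x1],None,fx=k,fy=k,interpolation=cv2.INTER_CUBIC))
E
python3 - <<'E'
from h import *
c=cam('top'); crop(c,220,160,420,280,4,'t1.png'); crop(c,130,200,270,300,5,'t2.png')
np.save('top0.npy',c[0])
for px in [(232,180),(236,265),(395,171),(401,254)]: print('rimcorner',w(px,.022,c))
for px in [(416,197),(479,197),(480,268),(416,267)]: print('mat',w(px,.004,c))
E
```

```text
rimcorner [0.6547 0.2087 0.022 ]
rimcorner [0.4298 0.1959 0.022 ]
rimcorner [ 0.6754 -0.2232  0.022 ]
rimcorner [ 0.4549 -0.234   0.022 ]
mat [ 0.6084 -0.2802  0.004 ]
mat [ 0.607  -0.4486  0.004 ]
mat [ 0.4174 -0.4439  0.004 ]
mat [ 0.4215 -0.2753  0.004 ]
```

View pics/t1.png

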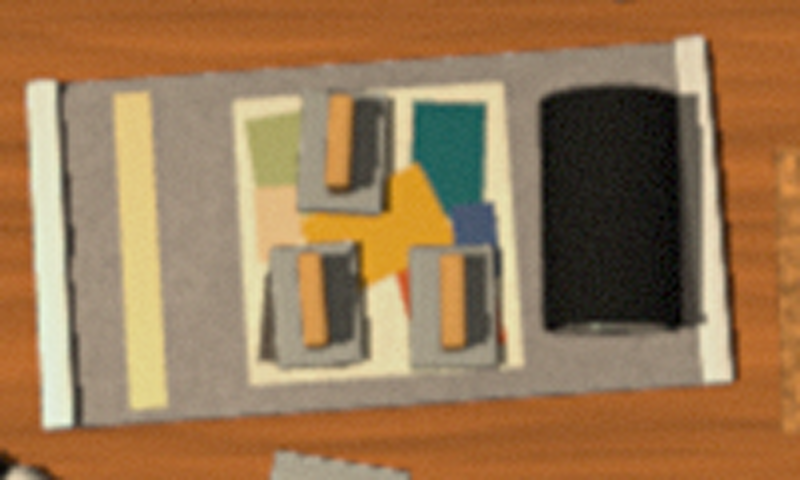

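View pics/t2.png

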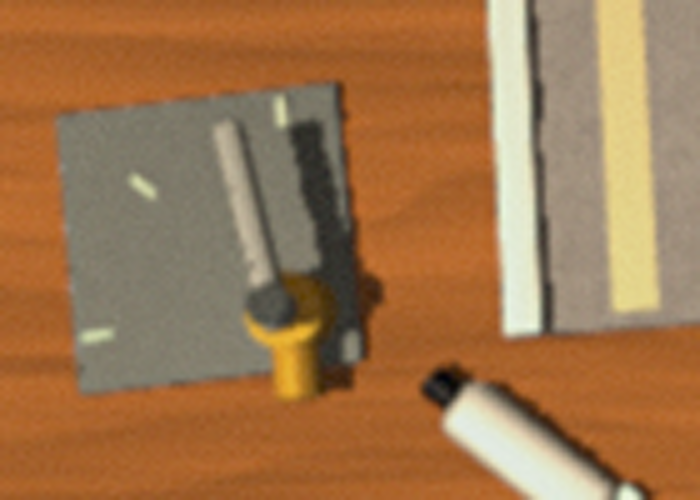

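```bash
cat > fit.py <<'E'
from h import *
def fit(model,world):
    m=np.array(model,float);q=np.array(world)[:,:2]
    mc,qc=m.mean(0),q.mean(0); A=m-mc;B=q-qc
    th=np.arctan2((A[:,0]*B[:,1]-A[:,1]*B[:,0]).sum(),(A*B).sum())
    R=np.array([[np.cos(th),-np.sin(th)],[np.sin(th),np.cos(th)]])
    t=qc-R@mc; return t,th,np.linalg.norm(q-(m@R.T+t),axis=1)
E
python3 - <<'E'
from fit import *
c=cam('top')
U=lambda u,v:((u+.5)/4-.5+220,(v+.5)/4-.5+160)
V=lambda u,v:((u+.5)/5-.5+130,(v+.5)/5-.5+200)
B=[w(U(*a),.022,c) for a in [(27,82),(45,428),(703,38),(733,381)]]
# mark at +y (left). board x: up in image ; y: left
t,th,e=fit([(.115,.225),(-.115,.225),(.115,-.225),(-.115,-.225)],B); print('board',t,th,e)
M=[w(U(*a),.012,c) for a in [(114,93),(150,92),(129,409),(167,407)]]
t2,th2,e2=fit([(.105,.012),(.105,-.012),(-.105,.012),(-.105,-.012)],M); print('mark',t2,th2,e2)
R=np.array([[np.cos(th),-np.sin(th)],[np.sin(th),np.cos(th)]])
print('mark in board',R.T@(t2-t))
C=[w(U(*a),.012,c) for a in [(234,100),(503,83),(250,384),(523,367)]]
print('collage',fit([(.095,.09),(.095,-.09),(-.095,.09),(-.095,-.09)],C))
mt=[w(a,.004,c) for a in [(415.5,196.5),(479,197),(480,268),(415,267.5)]]
print('mat',fit([(.095,.085),(.095,-.085),(-.095,-.085),(-.095,.085)],mt))
# weights: grip top z .068
for n,(a) in {'A':[(331,93),(354,96),(327,188),(349,190)],'B':[(301,254),(321,252),(305,347),(328,346)],'C':[(443,254),(464,254),(441,347),(464,348)]}.items():
    g=[w(U(*q),.068,c) for q in a]
    print(n,fit([(.03,.008),(.03,-.008),(-.03,.008),(-.03,-.008)],g))
# plate corners
P=[w(V(*a),.006,c) for a in [(58,116),(338,84),(363,358),(80,393)]]
pt,pth,pe=fit([(.075,.075),(.075,-.075),(-.075,-.075),(-.075,.075)],P); print('plate',pt,pth,pe)
for a in [(281,110),(143,187),(97,336)]: print('tick',w(V(*a),.006,c))
print('cap',w(V(270,305),.07,c)); print('lever end',w(V(226,122),.067,c)); print('lever root',w(V(262,280),.067,c))
# drum : rough silhouettes
for a in [(540,210),(683,210)]: print('drum side',w(U(*a),.057,c))
for a in [(605,88),(605,333)]: print('drum end',w(U(*a),.057,c),w(U(*a),.1,c))
E
```

```text
board [ 0.5533 -0.0076] 0.05979491268446044 [0.0004 0.0011 0.0015 0.0006]
mark [0.5438 0.1496] 0.055831434174372 [0.0007 0.0001 0.0005 0.0007]
mark in board [-0.0001  0.1574]
collage (array([ 0.5535, -0.0075]), np.float64(0.055937875317575846), array([0.0002, 0.0003, 0.0004, 0.0002]))
mat (array([ 0.5136, -0.361 ]), np.float64(-0.023249726745691125), array([0.001 , 0.0006, 0.0008, 0.0012]))
A (array([0.6043, 0.0147]), np.float64(-0.055097648234024764), array([0.0013, 0.0007, 0.0011, 0.0012]))
B (array([0.5032, 0.0318]), np.float64(0.05603306686831797), array([0.0017, 0.0016, 0.0008, 0.0008]))
C (array([ 0.5018, -0.0562]), np.float64(-0.020926867653606414), array([0.0014, 0.0014, 0.0009, 0.0007]))
plate [0.4795 0.3693] 0.10898262742097446 [0.0015 0.0017 0.002  0.0011]
tick [0.5469 0.333  0.006 ]
tick [0.5064 0.4052 0.006 ]
tick [0.4278 0.4275 0.006 ]
cap [0.4395 0.3194 0.07  ]
lever end [0.5328 0.3444 0.067 ]
lever root [0.4523 0.3245 0.067 ]
drum side [ 0.5609 -0.1126  0.057 ]
drum side [ 0.5602 -0.2042  0.057 ]
drum end [ 0.64   -0.1556  0.057 ] [ 0.631  -0.1518  0.1   ]
drum end [ 0.4815 -0.1529  0.057 ] [ 0.4776 -0.1492  0.1   ]
```

The candidates for "weight" in the top view are three tan-gripped slabs on the collage, at about (305,197), (299,236) and (333,236). The three turquoise look-alikes are at (212,122), (407,303) and (167,350). The close crop shows the three on the collage are grey slabs with wooden grips, so those are the ones to move. I'll start with the nearest, C.

step_arm(
  deltas=[
    [0, 0, 0, 0.115, 100],
    [0, 0, 0, 0.115, 100],
    [0, 0, 0, 0.115, 100],
    [0, 0, 0, 0.115, 100],
    [0.0175, -0.0395, 0, 0, 100],
    [0.0175, -0.0395, 0, 0, 100],
    [0.0175, -0.0395, 0, 0, 100],
    [0.0175, -0.0395, 0, 0, 100],
    [0.0175, -0.0395, 0, 0, 100],
    [0.0175, -0.0395, 0, 0, 100],
  ],
  grip_force=40,
)

```text
time: 1.08
tool_pos: [0.372, -0.3375, 0.2368]
tcp_rot: [3.141, -0.0, -0.021]
wrist_force: [0.5, -0.4, -0.5]
grip_width: 0.0879
```

step_arm(
  deltas=[
    [0.0175, -0.0395, 0, 0, 100],
    [0.0175, -0.0395, 0, 0, 100],
    [0.0175, -0.0395, 0, 0, 100],
    [0.0175, -0.0395, 0, 0, 100],
    [0.0175, -0.0395, 0, 0, 100],
    [0.0175, -0.0395, 0, 0, 100],
    [0.0175, -0.0395, 0, 0, 100],
    [0, 0, 0, 0, 50],
  ],
)

```text
time: 1.75
tool_pos: [0.4981, -0.0666, 0.237]
tcp_rot: [-3.138, -0.002, -0.011]
wrist_force: [0.5, 0.5, 1.3]
grip_width: 0.084
```

```bash
cat > look.py <<'E'
from h import *
import sys
st=bot.observe(); c=cam('wrist'); print(st['time'],st['tool_pos'],st['tcp_rot'],st['wrist_force'],st['grip_width'])
cv2.imwrite('pics/'+sys.argv[1],c[0])
np.savez('pics/'+sys.argv[1]+'.npz',f=c[0],K=c[1],R=c[2],C=c[3])
E
python3 look.py w1.png
```

```text
1.75 [ 0.4981 -0.0666  0.237 ] [-3.1378 -0.0022 -0.011 ] [0.4818 0.5418 1.2554] 0.08401197862229282
```

View pics/w1.png

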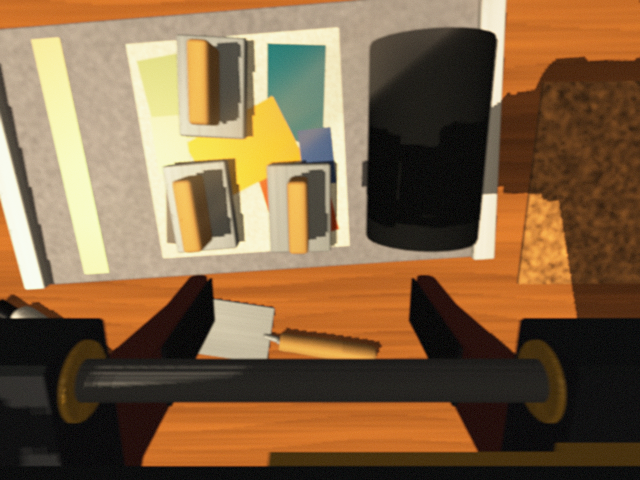

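```bash
cat >> fit.py <<'E'
def ld(n):
    d=np.load('pics/'+n+'.npz'); return d['f'],d['K'],d['R'],d['C']
def bar(c,pts,z): # pts: top-left, top-right, bottom-left,bottom-right in image when tool yaw ~0 
    return fit([(.03,.008),(.03,-.008),(-.03,.008),(-.03,-.008)],[w(a,z,c) for a in pts])
def slab(c,pts,z):
    return fit([(.04,.028),(.04,-.028),(-.04,.028),(-.04,-.028)],[w(a,z,c) for a in pts])
def go(tx,ty,tz,yaw,off=(0,0,0)):
    st=bot.observe(); y0=st['tcp_rot'][2]; d=np.array([tx,ty,tz])-st['tool_pos']
    a=yaw
    print('pos',st['tool_pos'],'yaw',y0,'spin',round(y0-yaw,4),'tool d at target yaw:',np.array([np.cos(a)*d[0]+np.sin(a)*d[1],np.sin(a)*d[0]-np.cos(a)*d[1],-d[2]]))
E
python3 - <<'E'
from fit import *
c=ld('w1.png')
crop(c,120,20,520,270,2,'w1c.png')
print('C',bar(c,[(288,181),(308,180),(290,252),(308,252)],.068), slab(c,[(270,163),(331,163),(268,249),(331,250)],.028))
print('B',bar(c,[(173,180),(194,178),(184,252),(206,246)],.068), slab(c,[(164,166),(225,160),(175,250),(237,246)],.028))
print('A',bar(c,[(187,39),(208,40),(190,124),(211,124)],.068), slab(c,[(179,36),(246,38),(180,133),(244,137)],.028))
E
```

```text
C (array([ 0.5002, -0.0553]), np.float64(-0.003656923886222063), array([0.0012, 0.0006, 0.0011, 0.0011])) (array([ 0.5005, -0.0552]), np.float64(-0.02557137578347518), array([0.002 , 0.0014, 0.0014, 0.0011]))
B (array([0.5029, 0.0318]), np.float64(0.08079373866300286), array([0.0015, 0.0015, 0.0016, 0.0034])) (array([0.5021, 0.0339]), np.float64(0.05865263093154094), array([0.0025, 0.0011, 0.0017, 0.0015]))
A (array([0.6016, 0.016 ]), np.float64(-0.04349813519440962), array([0.0009, 0.001 , 0.0006, 0.0011])) (array([0.6023, 0.0158]), np.float64(-0.07090497396948185), array([0.0028, 0.0011, 0.0017, 0.0019]))
```

View pics/w1c.png

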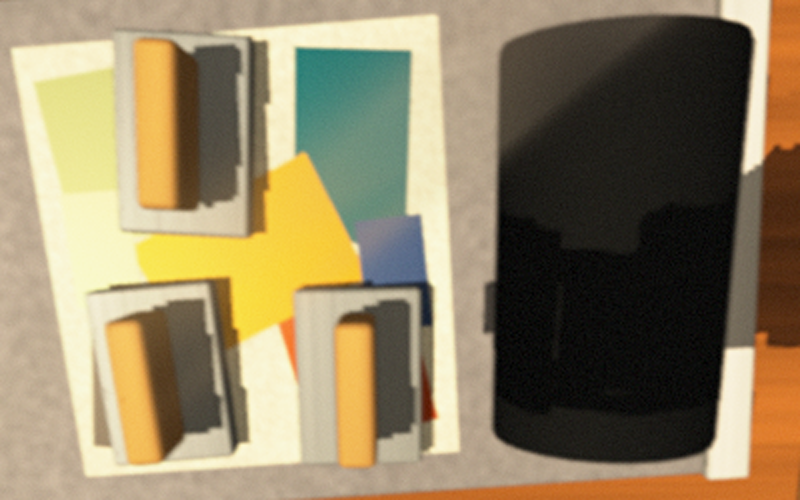

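```bash
python3 -c "
from fit import *
go(.5005,-.0555,.053,-.02)"
```

```text
pos [ 0.4967 -0.0706  0.2367] yaw -0.013390995541743278 spin 0.0066 tool d at target yaw: [ 0.0035 -0.0152  0.1837]
```

step_arm(
  deltas=[
    [0, 0, 0, 0, 50],
    [0, 0, 0, 0, 50],
  ],
)

```text
time: 1.97
tool_pos: [0.4949, -0.0765, 0.2365]
tcp_rot: [3.141, 0.001, -0.022]
wrist_force: [0.2, -0.4, -0.3]
grip_width: 0.0675
```

```bash
python3 -c "
from fit import *
go(.5005,-.0555,.053,-.02)"
```

```text
pos [ 0.4949 -0.0765  0.2365] yaw -0.022474995145192578 spin -0.0025 tool d at target yaw: [ 0.0052 -0.0211  0.1835]
```

step_arm(
  deltas=[
    [0.0026, -0.0105, 0.03, 0, 50],
    [0.0026, -0.0105, 0.03, 0, 50],
    [0, 0, 0.035, 0, 50],
    [0, 0, 0.035, 0, 50],
    [0, 0, 0.025, 0, 50],
    [0, 0, 0.015, 0, 50],
    [0, 0, 0, 0, 50],
  ],
)

```text
time: 2.55
tool_pos: [0.4983, -0.0563, 0.0636]
tcp_rot: [3.141, 0.006, -0.024]
wrist_force: [-0.7, -0.5, 0.9]
grip_width: 0.0436
```

```bash
python3 look.py w2.png; python3 -c "
from fit import *
go(.5005,-.0555,.053,-.02)"
```

```text
2.55 [ 0.4983 -0.0563  0.0636] [ 3.1412  0.0059 -0.0239] [-0.6974 -0.4988  0.85  ] 0.043608499599240035
pos [ 0.4995 -0.0561  0.0654] yaw -0.02368015010112612 spin -0.0037 tool d at target yaw: [ 0.001  -0.0006  0.0124]
```

View pics/w2.png

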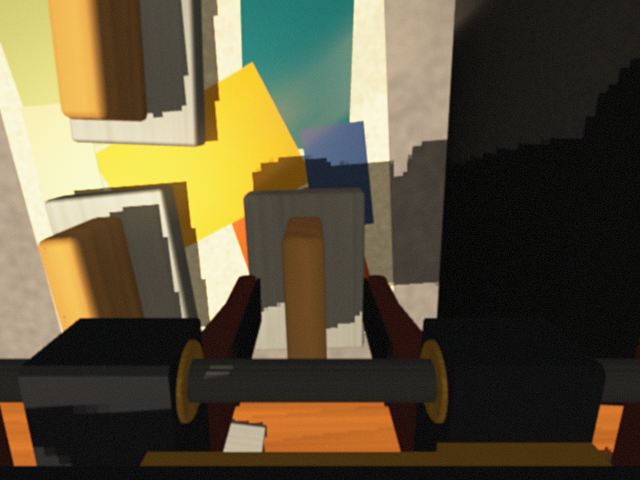

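step_arm(
  deltas=[
    [0.001, 0, 0.012, 0, 50],
    [0, 0, 0, 0, 0],
    [0, 0, 0, 0, 0],
    [0, 0, 0, 0, 0],
    [0, 0, 0, 0, 0],
    [0, 0, 0, 0, 0],
    [0, 0, 0, 0, 0],
  ],
  grip_force=50,
)

```text
time: 3.18
tool_pos: [0.5027, -0.0543, 0.0557]
tcp_rot: [-3.142, -0.002, -0.021]
wrist_force: [-1.2, 1.9, 6.3]
grip_width: 0.0158
```

step_arm(
  deltas=[
    [0, 0, -0.012, 0, 0],
    [0, 0, -0.015, 0, 0],
    [-0.015, 0, 0, 0, 0],
    [-0.028, 0.0005, 0, 0, 0],
    [-0.028, 0.0005, 0, 0, 0],
    [-0.012, 0.02, 0, 0, 0],
    [0.0006, 0.033, 0, 0, 0],
    [0.0006, 0.033, 0, 0, 0],
    [0.0006, 0.033, 0, 0, 0],
    [0.0006, 0.033, 0, 0, 0],
  ],
)

```text
time: 4.02
tool_pos: [0.4173, -0.207, 0.0816]
tcp_rot: [-3.141, 0.001, -0.021]
wrist_force: [1.2, 0.1, -5.0]
grip_width: 0.0157
```

step_arm(
  deltas=[
    [0.0006, 0.033, 0, 0, 0],
    [0.0006, 0.033, 0, 0, 0],
    [0.0006, 0.033, 0, 0, 0],
    [0.0006, 0.033, 0, 0, 0],
    [0.0006, 0.033, 0, 0, 0],
    [0.015, 0.025, 0, 0, 0],
    [0.03, 0.01, 0, 0, 0],
    [0.035, 0, 0, 0, 0],
    [0.03, 0, 0, 0, 0],
    [0, 0, 0, 0, 0],
  ],
)

```text
time: 4.85
tool_pos: [0.5336, -0.4055, 0.081]
tcp_rot: [-3.14, -0.005, -0.017]
wrist_force: [1.8, 0.5, -6.0]
grip_width: 0.0158
```

```bash
python3 look.py w3.png; python3 -c "
from fit import *
go(.5577,-.402,.048,-.023)"
```

```text
4.85 [ 0.5336 -0.4055  0.081 ] [-3.1397 -0.0048 -0.0165] [ 1.8097  0.478  -6.0446] 0.01583430783291458
pos [ 0.5301 -0.4057  0.0805] yaw -0.017222221824664263 spin 0.0058 tool d at target yaw: [ 0.0275 -0.0044  0.0325]
```

View pics/w3.png

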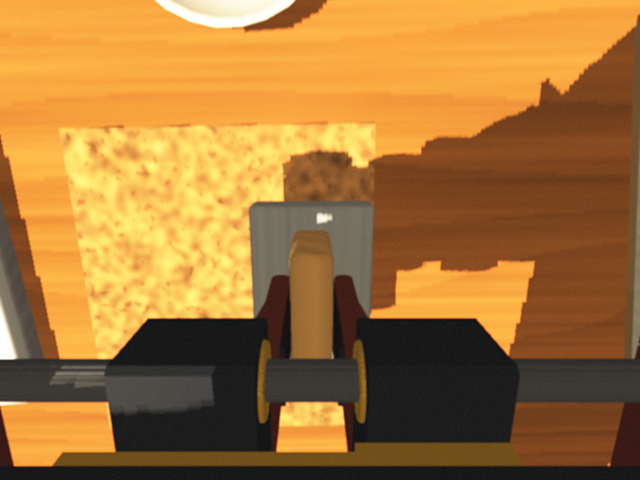

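```bash
python3 -c "
from fit import *
c=ld('w3.png')
print(w((62,129),.004,c),w((375,124),.004,c))
print([w(a,.016+.0373,c) for a in [(250,202),(373,202)]])
go(.5577,-.400,.048,-.02)"
```

```text
[ 0.6055 -0.2721  0.004 ] [ 0.6054 -0.4402  0.004 ]
[array([ 0.5726, -0.3788,  0.0533]), array([ 0.5718, -0.4328,  0.0533])]
pos [ 0.5301 -0.4057  0.0805] yaw -0.017222221824664263 spin 0.0028 tool d at target yaw: [ 0.0274 -0.0063  0.0325]
```

step_arm(
  deltas=[
    [0.011, -0.0045, 0, 0, 0],
    [0.011, -0.0045, 0.01, 0, 0],
    [0, 0, 0.012, 0, 0],
    [0, 0, 0.008, 0, 0],
    [0, 0, 0.002, 0, 0],
    [0, 0, 0, 0, 0],
  ],
)

```text
time: 5.4
tool_pos: [0.548, -0.3991, 0.0485]
tcp_rot: [-3.141, 0.002, -0.021]
wrist_force: [-0.6, -0.1, -5.9]
grip_width: 0.0155
```

step_arm(
  deltas=[
    [0, 0, 0.0015, 0, 0],
    [0, 0, 0, 0, 45],
    [0, 0, 0, 0, 45],
    [0, 0, 0, 0, 45],
    [0, 0, -0.02, 0, 50],
    [0, 0, -0.035, 0, 50],
    [0, 0, -0.04, 0, 50],
    [0, 0, -0.04, 0, 50],
    [0, 0, -0.03, 0, 50],
    [0, 0, 0, 0, 50],
  ],
)

```text
time: 6.23
tool_pos: [0.5522, -0.4016, 0.2222]
tcp_rot: [3.135, -0.011, -0.022]
wrist_force: [1.3, 0.5, 1.0]
grip_width: 0.0439
```

```bash
python3 - <<'E'
from fit import *
c=cam('top'); crop(c,220,160,500,300,2.8,'t3.png')
go(.503,.0325,.18,.06)
E
python3 look.py w4.png
```

```text
pos [ 0.551  -0.401   0.2186] yaw -0.021623760475128817 spin -0.0816 tool d at target yaw: [-0.022  -0.4356  0.0386]
6.2833 [ 0.551  -0.401   0.2186] [ 3.1366 -0.0076 -0.0216] [-0.0731  0.6345 -0.5268] 0.04379829403371367
```

View pics/t3.png

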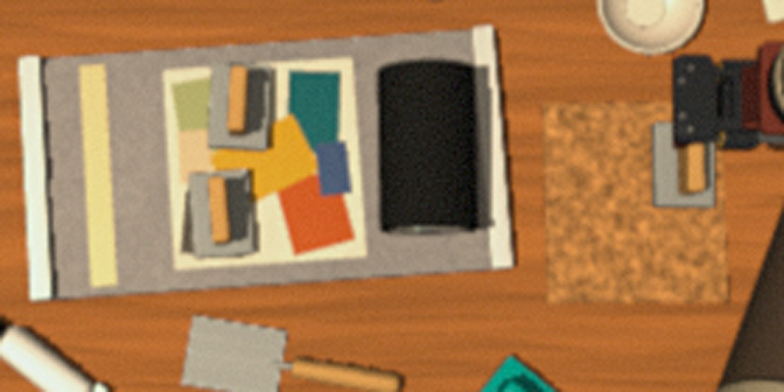

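View pics/w4.png

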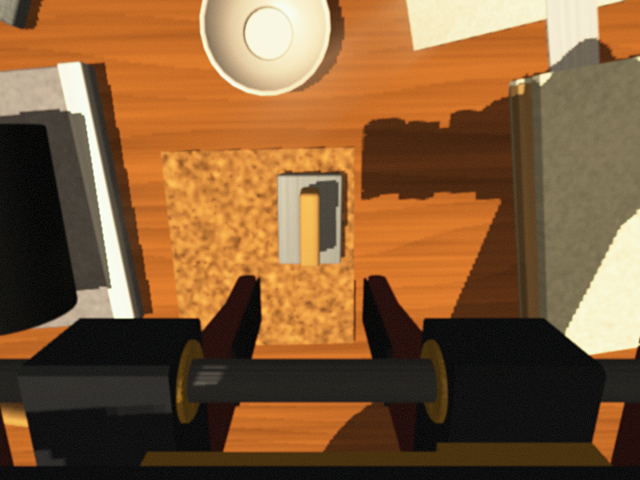

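step_arm(
  deltas=[
    [0, 0, 0, -0.0816, 50],
    [-0.001, -0.025, 0, 0, 50],
    [-0.002, -0.038, 0, 0, 50],
    [-0.002, -0.038, 0, 0, 50],
    [-0.002, -0.038, 0, 0, 50],
    [-0.002, -0.038, 0, 0, 50],
    [-0.002, -0.038, 0, 0, 50],
    [-0.002, -0.038, 0, 0, 50],
    [-0.002, -0.038, 0, 0, 50],
    [-0.002, -0.038, 0, 0, 50],
  ],
)

```text
time: 7.17
tool_pos: [0.5109, -0.0705, 0.212]
tcp_rot: [-3.141, 0.002, 0.06]
wrist_force: [1.3, 0.3, -0.1]
grip_width: 0.0439
```

step_arm(
  deltas=[
    [-0.002, -0.038, 0, 0, 50],
    [-0.002, -0.035, 0, 0, 50],
    [-0.001, -0.02, 0, 0, 50],
    [0, -0.012, 0.01, 0, 50],
    [0, 0, 0.025, 0, 50],
    [0, 0, 0, 0, 50],
  ],
)

```text
time: 7.67
tool_pos: [0.498, 0.0329, 0.174]
tcp_rot: [-3.142, 0.007, 0.063]
wrist_force: [-1.2, -0.4, -0.7]
grip_width: 0.044
```

```bash
python3 look.py w5.png; python3 -c "
from fit import *
go(.503,.0325,.053,.06)"
```

```text
7.6667 [0.498  0.0329 0.174 ] [-3.1416  0.0067  0.0625] [-1.2067 -0.35   -0.6617] 0.04395425883142882
pos [0.4988 0.0322 0.1757] yaw 0.061265392058779566 spin 0.0013 tool d at target yaw: [ 0.0042 -0.0001  0.1227]
```

View pics/w5.png

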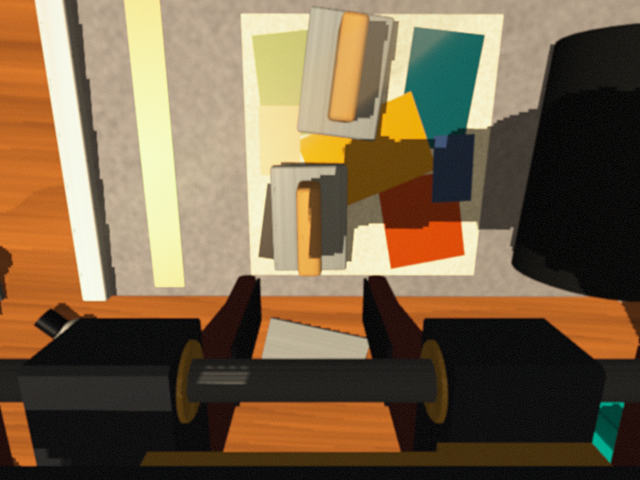

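step_arm(
  deltas=[
    [0.004, 0, 0.025, 0, 50],
    [0, 0, 0.035, 0, 50],
    [0, 0, 0.03, 0, 50],
    [0, 0, 0.02, 0, 50],
    [0, 0, 0.01, 0, 50],
    [0, 0, 0, 0, 0],
    [0, 0, 0, 0, 0],
    [0, 0, 0, 0, 0],
    [0, 0, 0, 0, 0],
    [0, 0, 0, 0, 0],
  ],
)

```text
time: 8.55
tool_pos: [0.5062, 0.0334, 0.0597]
tcp_rot: [-3.141, -0.003, 0.061]
wrist_force: [-0.7, 1.8, 5.4]
grip_width: 0.0157
```

step_arm(
  deltas=[
    [0, 0, 0, 0, 0],
    [0, 0, -0.012, 0, 0],
    [0, 0, -0.015, 0, 0],
    [-0.015, 0, 0, 0, 0],
    [-0.028, 0, 0, 0, 0],
  ],
)

```text
time: 8.97
tool_pos: [0.4647, 0.0302, 0.0863]
tcp_rot: [-3.141, -0.005, 0.06]
wrist_force: [-0.3, 0.2, -4.3]
grip_width: 0.0158
```

```bash
python3 -c "
from fit import *
go(.425,.0325,.082,.06)
go(.4657,-.394,.048,-.02)"
```

```text
pos [0.4647 0.0302 0.0863] yaw 0.059795142067763374 spin -0.0002 tool d at target yaw: [-0.0395 -0.0047  0.0043]
pos [0.4647 0.0302 0.0863] yaw 0.059795142067763374 spin 0.0798 tool d at target yaw: [0.0095 0.4241 0.0383]
```

step_arm(
  deltas=[
    [-0.02, 0, 0, 0, 0],
    [-0.016, 0.01, 0, 0.04, 0],
    [0, 0.025, 0, 0.04, 0],
    [0.0008, 0.035, 0, 0, 0],
    [0.0008, 0.035, 0, 0, 0],
    [0.0008, 0.035, 0, 0, 0],
    [0.0008, 0.035, 0, 0, 0],
    [0.0008, 0.035, 0, 0, 0],
    [0.0008, 0.035, 0, 0, 0],
    [0.0008, 0.035, 0, 0, 0],
  ],
)

```text
time: 9.8
tool_pos: [0.4271, -0.2541, 0.0853]
tcp_rot: [3.141, 0.001, -0.02]
wrist_force: [0.2, -0.2, -3.7]
grip_width: 0.0161
```

step_arm(
  deltas=[
    [0.0008, 0.035, 0, 0, 0],
    [0.001, 0.035, 0, 0, 0],
    [0.01, 0.035, 0, 0, 0],
    [0.015, 0.025, 0, 0, 0],
    [0.01, 0.015, 0, 0, 0],
    [0, 0, 0, 0, 0],
  ],
)

```text
time: 10.3
tool_pos: [0.4625, -0.4021, 0.085]
tcp_rot: [3.139, -0.001, -0.023]
wrist_force: [0.6, -0.7, -3.7]
grip_width: 0.0157
```

```bash
python3 look.py w6.png; python3 -c "
from fit import *
go(.462,-.395,.051,-.02)"
```

```text
10.3 [ 0.4625 -0.4021  0.085 ] [ 3.1394 -0.0012 -0.0232] [ 0.5934 -0.7247 -3.6596] 0.015747497173844348
pos [ 0.4616 -0.3995  0.0847] yaw -0.02178209104161888 spin -0.0018 tool d at target yaw: [ 0.0003 -0.0045  0.0337]
```

View pics/w6.png

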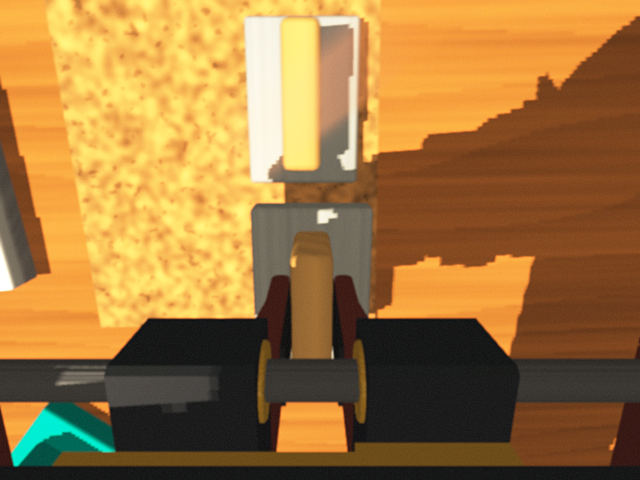

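```bash
python3 -c "
from fit import *
c=ld('w6.png')
print('mat near-left',w((102,326),.004,c),'mat right',w((378,100),.004,c))
print('w1 near edge',w((248,181),.02,c),w((355,181),.02,c), 'bar',w((302,168),.06,c))
for z in (.05,.054): print('held front',w((252,205),z,c),w((372,205),z,c))"
```

```text
mat near-left [ 0.417 -0.271  0.004] mat right [ 0.5462 -0.4396  0.004 ]
w1 near edge [ 0.5064 -0.3697  0.02  ] [ 0.5051 -0.4258  0.02  ] bar [ 0.5161 -0.3991  0.06  ]
held front [ 0.499  -0.3756  0.05  ] [ 0.4977 -0.4305  0.05  ]
held front [ 0.4997 -0.3762  0.054 ] [ 0.4985 -0.4299  0.054 ]
```

step_arm(
  deltas=[
    [0.002, -0.0045, 0.01, 0, 0],
    [0, 0, 0.014, 0, 0],
    [0, 0, 0.008, 0, 0],
    [0, 0, 0.0025, 0, 0],
    [0, 0, 0, 0, 0],
  ],
)

```text
time: 10.77
tool_pos: [0.4632, -0.3908, 0.0512]
tcp_rot: [-3.139, 0.002, -0.018]
wrist_force: [-4.9, 4.2, 10.0]
grip_width: 0.0156
```

step_arm(
  deltas=[
    [0, 0, 0, 0, 45],
    [0, 0, 0, 0, 45],
    [0, 0, 0, 0, 45],
    [0, 0, -0.02, 0, 50],
    [0, 0, -0.035, 0, 50],
    [0, 0, -0.04, 0, 50],
    [0, 0, -0.035, 0, 50],
    [0, 0, -0.02, 0, 50],
    [0, 0, 0, 0, 50],
  ],
)

```text
time: 11.52
tool_pos: [0.4662, -0.3949, 0.2062]
tcp_rot: [3.136, -0.007, -0.02]
wrist_force: [1.0, -0.5, 0.2]
grip_width: 0.0437
```

```bash
python3 look.py w7.png; python3 -c "
from fit import *
go(.603,.0155,.180,-.055)
c=cam('top');crop(c,220,160,500,300,2.8,'t4.png')"
```

```text
11.5167 [ 0.4662 -0.3949  0.2062] [ 3.1362 -0.0071 -0.0198] [ 1.0406 -0.4844  0.1928] 0.043689140642252766
pos [ 0.4652 -0.3942  0.2034] yaw -0.01966150769761521 spin 0.0353 tool d at target yaw: [ 0.115  -0.4167  0.0234]
```

View pics/w7.png

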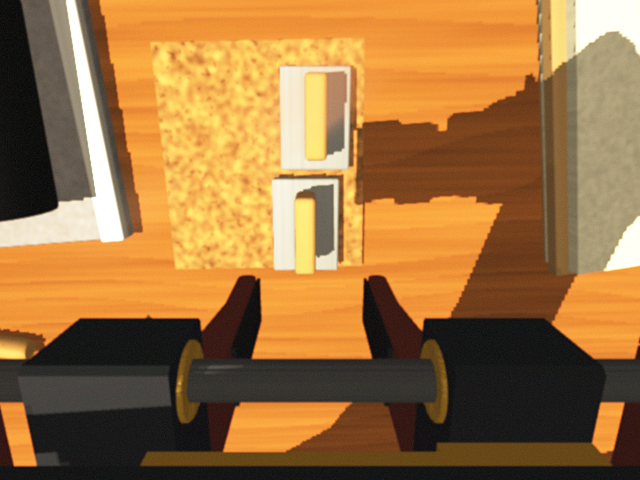

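View pics/t4.png

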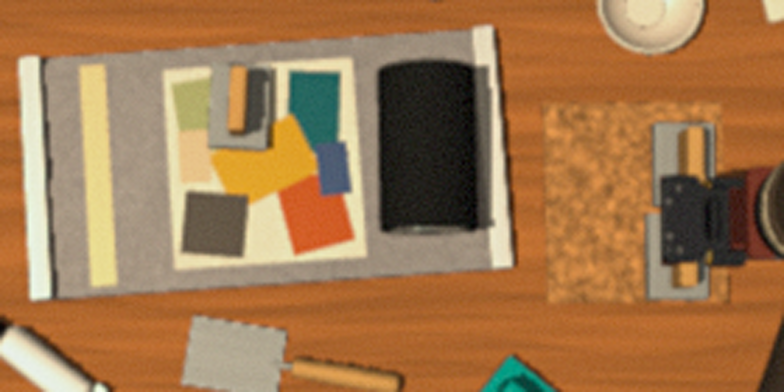

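```bash
python3 -c "
from fit import *
c=ld('w7.png')
print('mat near',w((176,268),.004,c),w((365,266),.004,c),'slab',w((276,270),.02,c),w((337,270),.02,c),'far',w((274,179),.02,c),w((339,177),.02,c),'right bot',w((338,268),.004,c))
print('w1 far',w((281,67),.02,c),w((349,67),.02,c),'mat far',w((152,43),.004,c))"
```

```text
mat near [ 0.4174 -0.2715  0.004 ] [ 0.4157 -0.4436  0.004 ] slab [ 0.4191 -0.3638  0.02  ] [ 0.418 -0.417  0.02 ] far [ 0.498  -0.3655  0.02  ] [ 0.4986 -0.4189  0.02  ] right bot [ 0.4143 -0.4189  0.004 ]
w1 far [ 0.5835 -0.3745  0.02  ] [ 0.5825 -0.4268  0.02  ] mat far [ 0.6054 -0.272   0.004 ]
```

step_arm(
  deltas=[
    [0, 0, 0.03, 0, 50],
    [0, 0, 0.04, 0, 50],
    [0, 0, 0.04, 0, 50],
    [0, 0, 0.03, 0, 50],
    [0, 0, 0.01, 0, 50],
    [0, 0, 0, 0, 0],
    [0, 0, 0, 0, 0],
    [0, 0, 0, 0, 0],
    [0, 0, 0, 0, 0],
    [0, 0, 0, 0, 0],
  ],
)

```text
time: 12.45
tool_pos: [0.4652, -0.3931, 0.0526]
tcp_rot: [3.141, -0.002, -0.019]
wrist_force: [0.4, 3.8, 7.3]
grip_width: 0.0155
```

step_arm(
  deltas=[
    [0, 0, 0, 0, 0],
    [0.0015, 0, 0, 0, 0],
    [0.002, 0, 0, 0, 0],
    [0.0015, 0, 0, 0, 0],
    [0, 0, 0, 0, 0],
    [0, 0, 0, 0, 45],
    [0, 0, 0, 0, 45],
    [0, 0, 0, 0, 45],
    [0, 0, -0.02, 0, 50],
    [0, 0, -0.035, 0, 50],
  ],
)

```text
time: 13.28
tool_pos: [0.4672, -0.3922, 0.1028]
tcp_rot: [-3.138, 0.005, -0.019]
wrist_force: [-0.1, -0.2, 0.9]
grip_width: 0.0426
```

step_arm(
  deltas=[
    [0, 0, -0.04, 0, 50],
    [0, 0, -0.035, 0, 50],
    [0, 0, -0.02, 0.0353, 50],
    [0, 0, 0, 0, 50],
  ],
)

```text
time: 13.62
tool_pos: [0.4715, -0.3953, 0.2065]
tcp_rot: [3.136, -0.008, -0.057]
wrist_force: [0.0, -0.1, -0.8]
grip_width: 0.0437
```

```bash
python3 look.py w8.png; python3 -c "
from fit import *
go(.603,.0155,.180,-.055)"
```

```text
13.6167 [ 0.4715 -0.3953  0.2065] [ 3.1362 -0.0079 -0.0569] [ 0.0168 -0.0959 -0.8079] 0.04365069298195284
pos [ 0.4705 -0.3946  0.2037] yaw -0.0551298830474114 spin -0.0001 tool d at target yaw: [ 0.1098 -0.4168  0.0237]
```

View pics/w8.png

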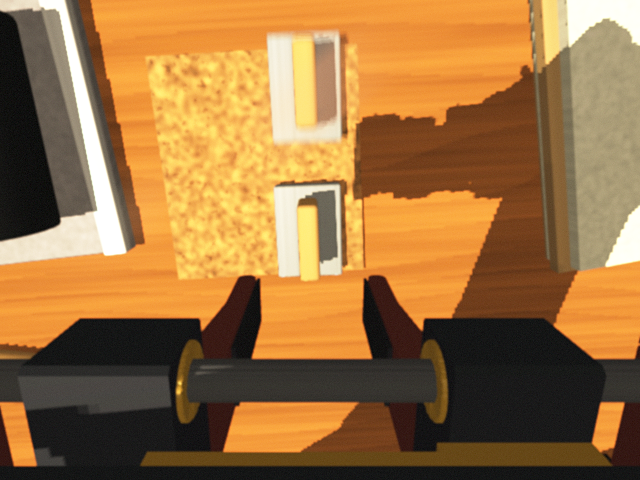

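```bash
python3 look.py w9.png; python3 -c "
from fit import *
c=ld('w9.png')
crop(c,130,0,400,300,2,'w9c.png')
go(.58,-.4,.053,-.04)"
```

```text
13.6667 [ 0.4705 -0.3946  0.2037] [ 3.1381 -0.0048 -0.0551] [-0.5163 -0.1112  0.3667] 0.044217142784283195
pos [ 0.4695 -0.3939  0.2015] yaw -0.05457956134597497 spin -0.0146 tool d at target yaw: [0.1107 0.0016 0.1485]
```

View pics/w9c.png

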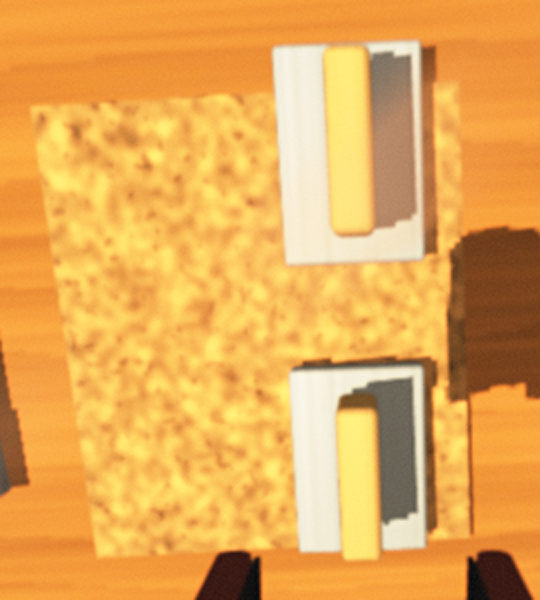

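```bash
python3 -c "
from fit import *
c=ld('w9.png'); U=lambda a:(130+a[0]/2,a[1]/2)
print(bar(c,[U(a) for a in [(323,46),(367,46),(332,234),(374,234)]],.06))
print(slab(c,[U(a) for a in [(273,47),(420,41),(286,264),(420,259)]],.02))
print('B',bar(c,[U(a) for a in [(337,406),(376,406),(344,558),(379,558)]],.06),slab(c,[U(a) for a in [(290,367),(423,365),(302,551),(425,548)]],.02))
go(.58,-.393,.053,-.02)"
```

```text
(array([ 0.5782, -0.3961]), np.float64(-0.01595026935923788), array([0.0008, 0.0012, 0.0012, 0.0007]))
(array([ 0.5787, -0.3959]), np.float64(-0.023908997955148246), array([0.0014, 0.001 , 0.0016, 0.0019]))
B (array([ 0.4593, -0.3928]), np.float64(-0.026039842873515077), array([0.0009, 0.0012, 0.0016, 0.0013])) (array([ 0.4586, -0.3932]), np.float64(-0.02390482602090799), array([0.0006, 0.0012, 0.0016, 0.0011]))
pos [ 0.4695 -0.3939  0.2015] yaw -0.05457956134597497 spin -0.0346 tool d at target yaw: [ 0.1105 -0.0031  0.1485]
```

step_arm(
  deltas=[
    [0, 0, 0, -0.034, 50],
    [0.02, 0, 0, 0, 50],
    [0.035, 0, 0.01, 0, 50],
    [0.035, 0, 0.03, 0, 50],
    [0.019, 0, 0.035, 0, 50],
    [0, 0, 0.035, 0, 50],
    [0, 0, 0.025, 0, 50],
    [0, 0, 0.012, 0, 50],
    [0, 0, 0, 0, 0],
    [0, 0, 0, 0, 0],
  ],
)

```text
time: 14.55
tool_pos: [0.5742, -0.3956, 0.0559]
tcp_rot: [-3.141, 0.001, -0.021]
wrist_force: [0.9, -1.4, 0.4]
grip_width: 0.0342
```

step_arm(
  deltas=[
    [0, 0, 0, 0, 0],
    [0, 0, 0, 0, 0],
    [0, 0, 0, 0, 0],
    [0, 0, 0, 0, 0],
  ],
)

```text
time: 14.88
tool_pos: [0.5755, -0.3966, 0.0587]
tcp_rot: [3.14, -0.003, -0.021]
wrist_force: [-0.8, 0.1, 6.8]
grip_width: 0.0157
```

step_arm(
  deltas=[
    [0, 0, -0.008, 0, 0],
    [-0.01, 0, 0, 0, 0],
    [-0.015, 0, 0, 0, 0],
    [0, 0, 0, 0, 0],
    [0, 0, 0.006, 0, 0],
    [0, 0, 0.002, 0, 0],
    [0, 0, 0, 0, 0],
    [0, 0, 0, 0, 45],
    [0, 0, 0, 0, 45],
    [0, 0, 0, 0, 45],
  ],
)

```text
time: 15.72
tool_pos: [0.5504, -0.3951, 0.0567]
tcp_rot: [3.141, -0.001, -0.021]
wrist_force: [-0.1, 0.1, 0.7]
grip_width: 0.0325
```

step_arm(
  deltas=[
    [0, 0, -0.02, 0, 50],
    [0, 0, -0.035, 0, 50],
    [0, 0, -0.04, 0, 50],
    [0, 0, -0.03, 0, 50],
    [0, 0, -0.015, 0.034, 50],
    [0, 0, 0, 0, 50],
  ],
)

```text
time: 16.22
tool_pos: [0.552, -0.3962, 0.2013]
tcp_rot: [3.138, -0.007, -0.056]
wrist_force: [-0.8, -0.7, -0.3]
grip_width: 0.0441
```

```bash
python3 look.py w10.png; python3 -c "
from fit import *
go(.603,.0155,.180,-.055)
c=cam('top');crop(c,220,160,500,300,2.8,'t5.png')"
```

```text
16.2167 [ 0.552  -0.3962  0.2013] [ 3.1379 -0.007  -0.0563] [-0.7665 -0.731  -0.2985] 0.04409372361286119
pos [ 0.551  -0.3956  0.1986] yaw -0.05456106096192248 spin 0.0004 tool d at target yaw: [ 0.0294 -0.4134  0.0186]
```

View pics/w10.png

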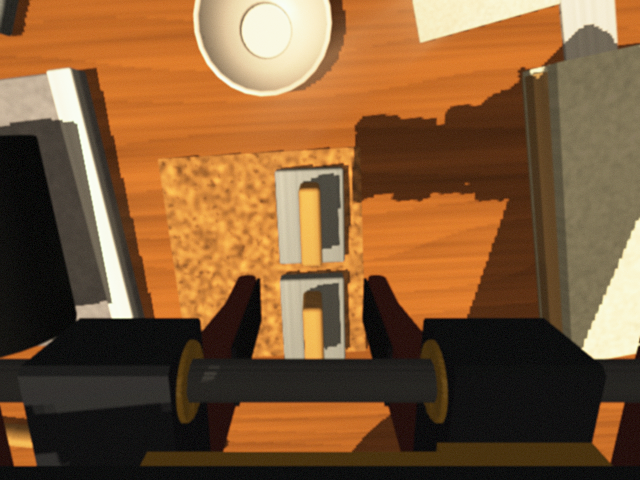

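View pics/t5.png

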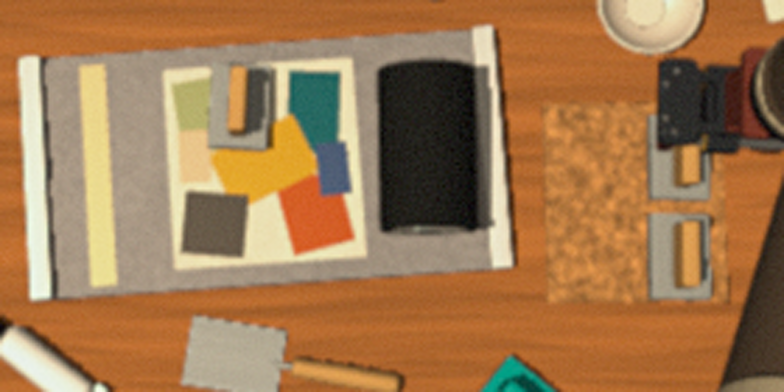

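step_arm(
  deltas=[
    [0.001, -0.02, 0, 0, 50],
    [0.0025, -0.036, 0, 0, 50],
    [0.0025, -0.038, 0, 0, 50],
    [0.0025, -0.038, 0, 0, 50],
    [0.0025, -0.038, 0, 0, 50],
    [0.0025, -0.038, 0, 0, 50],
    [0.0025, -0.038, 0, 0, 50],
    [0.0025, -0.038, 0, 0, 50],
    [0.0025, -0.038, 0, 0, 50],
    [0.0025, -0.038, 0, 0, 50],
  ],
)

```text
time: 17.15
tool_pos: [0.5918, -0.0352, 0.1943]
tcp_rot: [-3.142, 0.003, -0.054]
wrist_force: [-0.1, 0.6, -0.4]
grip_width: 0.0438
```

step_arm(
  deltas=[
    [0.0025, -0.03, 0, 0, 50],
    [0.0025, -0.015, 0, 0, 50],
    [0.001, -0.006, 0.015, 0, 50],
    [0, 0, 0.02, 0, 50],
    [0, 0, 0.0, 0, 50],
  ],
)

```text
time: 17.57
tool_pos: [0.5986, 0.0143, 0.1561]
tcp_rot: [3.141, 0.008, -0.052]
wrist_force: [-0.4, -0.1, 0.3]
grip_width: 0.0437
```

```bash
python3 look.py w11.png; python3 -c "
from fit import *
go(.603,.0155,.056,-.055)"
```

```text
17.5667 [0.5986 0.0143 0.1561] [ 3.1411  0.0083 -0.0523] [-0.3796 -0.1298  0.2895] 0.043714354105462726
pos [0.5994 0.0136 0.1579] yaw -0.05344915704676545 spin 0.0016 tool d at target yaw: [ 0.0035 -0.0021  0.1019]
```

View pics/w11.png

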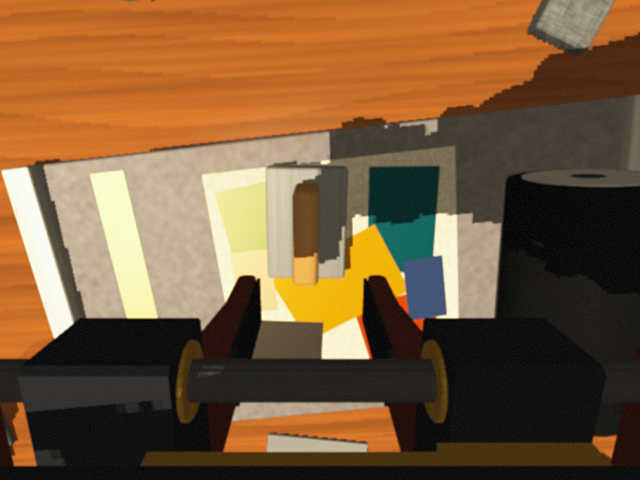

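step_arm(
  deltas=[
    [0.0035, -0.002, 0.02, 0, 50],
    [0, 0, 0.03, 0, 50],
    [0, 0, 0.027, 0, 50],
    [0, 0, 0.018, 0, 50],
    [0, 0, 0.007, 0, 50],
    [0, 0, 0, 0, 0],
    [0, 0, 0, 0, 0],
    [0, 0, 0, 0, 0],
    [0, 0, 0, 0, 0],
    [0, 0, 0, 0, 0],
  ],
)

```text
time: 18.45
tool_pos: [0.6063, 0.016, 0.061]
tcp_rot: [-3.141, -0.003, -0.055]
wrist_force: [-1.0, 1.0, 3.5]
grip_width: 0.0157
```

step_arm(
  deltas=[
    [0, 0, 0, 0, 0],
    [0, 0, -0.012, 0, 0],
    [0, 0, -0.015, 0, 0],
    [-0.015, 0, 0, 0, 0],
    [-0.028, 0, 0, 0, 0],
    [-0.035, 0, 0, 0, 0],
    [-0.035, 0, 0, 0, 0],
    [-0.035, 0, 0, 0, 0],
    [-0.025, 0, 0, -0.033, 0],
    [-0.01, 0.015, 0, 0, 0],
  ],
)

```text
time: 19.28
tool_pos: [0.4177, 0.0117, 0.0867]
tcp_rot: [3.141, 0.003, -0.016]
wrist_force: [0.1, -0.9, -3.4]
grip_width: 0.0161
```

```bash
python3 -c "
from fit import *
go(.42,0,.082,-.022)
go(.485,-.318,.052,-.022)"
```

```text
pos [0.4177 0.0117 0.0867] yaw -0.016293392146948804 spin 0.0057 tool d at target yaw: [0.0025 0.0116 0.0047]
pos [0.4177 0.0117 0.0867] yaw -0.016293392146948804 spin 0.0057 tool d at target yaw: [0.0745 0.3281 0.0347]
```

step_arm(
  deltas=[
    [0.0007, 0.03, 0, 0, 0],
    [0.0007, 0.035, 0, 0, 0],
    [0.0007, 0.035, 0, 0, 0],
    [0.0007, 0.035, 0, 0, 0],
    [0.0007, 0.035, 0, 0, 0],
    [0.0007, 0.035, 0, 0, 0],
    [0.0007, 0.035, 0, 0, 0],
    [0.01, 0.033, 0, 0, 0],
    [0.02, 0.028, 0, 0, 0],
    [0.025, 0.015, 0, 0, 0],
  ],
)

```text
time: 20.12
tool_pos: [0.4727, -0.3125, 0.0869]
tcp_rot: [3.139, 0.002, -0.028]
wrist_force: [0.4, -0.7, -4.6]
grip_width: 0.0161
```

step_arm(
  deltas=[
    [0.01, 0.003, 0, 0, 0],
    [0, 0, 0.0, 0, 0],
    [0, 0, 0, 0, 0],
  ],
)

```text
time: 20.37
tool_pos: [0.4845, -0.3096, 0.0862]
tcp_rot: [-3.141, 0.002, -0.021]
wrist_force: [-0.3, 0.5, -3.1]
grip_width: 0.0156
```

```bash
python3 look.py w12.png; python3 -c "
from fit import *
go(.485,-.318,.053,-.022)"
```

```text
20.3667 [ 0.4845 -0.3096  0.0862] [-3.1405  0.0015 -0.0212] [-0.3128  0.5421 -3.1357] 0.015556477270208884
pos [ 0.4839 -0.3093  0.0862] yaw -0.02111078438629277 spin 0.0009 tool d at target yaw: [0.0013 0.0087 0.0332]
```

View pics/w12.png

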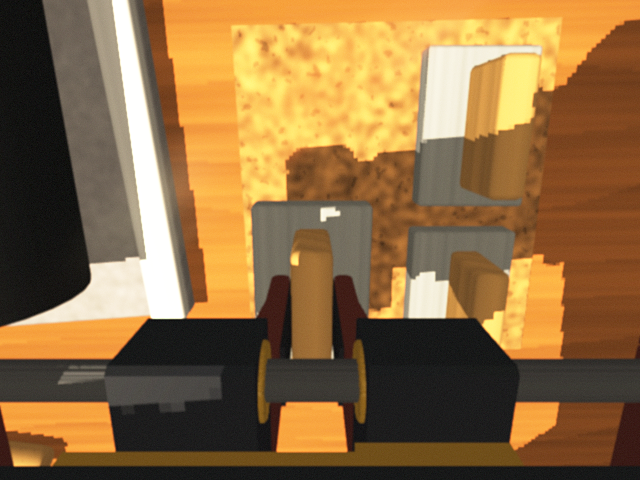

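step_arm(
  deltas=[
    [0.002, 0.004, 0.008, 0, 0],
    [0, 0.003, 0.012, 0, 0],
    [0, 0, 0.008, 0, 0],
    [0, 0, 0.004, 0, 0],
    [0, 0, 0.0015, 0, 0],
    [0, 0, 0, 0, 0],
  ],
)

```text
time: 20.92
tool_pos: [0.4854, -0.3171, 0.053]
tcp_rot: [-3.141, 0.003, -0.022]
wrist_force: [-5.6, 2.4, 5.4]
grip_width: 0.0157
```

Contact. I'll release, rise, and check the mat.

step_arm(
  deltas=[
    [0, 0, 0, 0, 45],
    [0, 0, 0, 0, 45],
    [0, 0, 0, 0, 45],
    [0, 0, -0.02, 0, 50],
    [0, 0, -0.035, 0, 50],
    [0, 0, -0.04, 0, 50],
    [0, 0, -0.035, 0, 50],
    [0, 0, -0.02, 0, 50],
    [0, 0, 0, 0, 50],
  ],
)

```text
time: 21.67
tool_pos: [0.4895, -0.3186, 0.2084]
tcp_rot: [3.137, -0.008, -0.022]
wrist_force: [0.8, -0.9, 0.5]
grip_width: 0.044
```

```bash
python3 look.py w13.png; python3 -c "
from fit import *
go(.500,.3,.21,.26)
c=cam('top');crop(c,220,160,500,300,2.8,'t6.png')"
```

```text
21.6667 [ 0.4895 -0.3186  0.2084] [ 3.1372 -0.0078 -0.0219] [ 0.7689 -0.8815  0.5308] 0.04399124042674993
pos [ 0.4884 -0.3182  0.2057] yaw -0.02199379927131173 spin -0.282 tool d at target yaw: [ 0.1701 -0.5944 -0.0043]
```

View pics/w13.png

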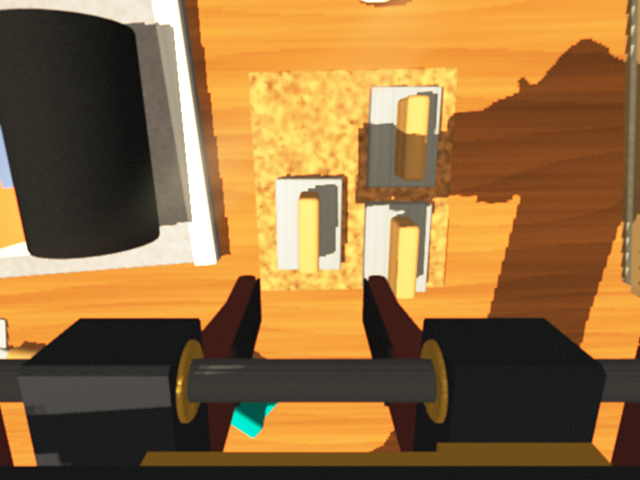

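```bash
python3 -c "
from fit import *
c=ld('w13.png')
crop(c,240,60,470,310,3,'w13c.png')"
```

```text
(no output)
```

View pics/w13c.png

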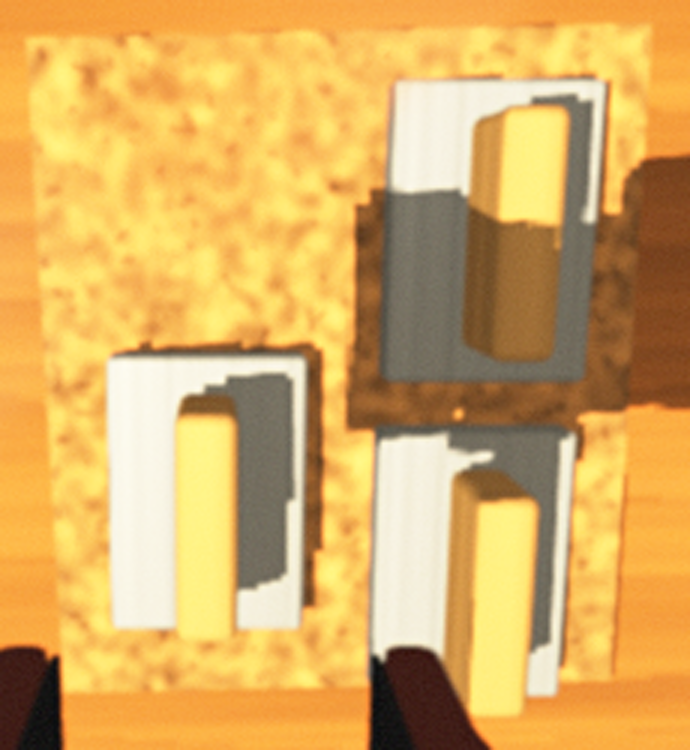

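```bash
python3 -c "
from fit import *
c=ld('w13.png'); U=lambda u,v:(240+u/3,60+v/3)
print('matnear',w(U(64,692),.004,c),w(U(350,688),.004,c),w(U(613,677),.004,c))
print('slab near right',w(U(557,696),.02,c),'far',w(U(375,428),.02,c),w(U(577,432),.02,c))"
```

```text
matnear [ 0.4164 -0.271   0.004 ] [ 0.4156 -0.3598  0.004 ] [ 0.4174 -0.4413  0.004 ]
slab near right [ 0.4181 -0.4194  0.02  ] far [ 0.4998 -0.3644  0.02  ] [ 0.4974 -0.4211  0.02  ]
```

step_arm(
  deltas=[
    [-0.01, 0.025, 0, 0, 50],
    [-0.01, 0.03, 0, 0, 50],
    [-0.008, 0.019, 0.03, 0, 50],
    [0, 0, 0.035, 0, 50],
    [0, 0, 0.035, 0, 50],
    [0, 0, 0.03, 0, 50],
    [0, 0, 0.014, 0, 50],
    [0, 0, 0.006, 0, 50],
    [0, 0, 0, 0, 0],
    [0, 0, 0, 0, 0],
  ],
)

```text
time: 22.6
tool_pos: [0.4573, -0.3906, 0.0527]
tcp_rot: [-3.141, 0.001, -0.022]
wrist_force: [0.3, -0.3, 0.9]
grip_width: 0.034
```

step_arm(
  deltas=[
    [0, 0, 0, 0, 0],
    [0, 0, 0, 0, 0],
    [0, 0, 0, 0, 0],
    [0, 0, 0, 0, 0],
    [0, 0, -0.008, 0, 0],
    [0.006, 0, 0, 0, 0],
    [0, 0, 0, 0, 0],
    [0, 0, 0.006, 0, 0],
    [0, 0, 0.002, 0, 0],
    [0, 0, 0, 0, 0],
  ],
)

```text
time: 23.43
tool_pos: [0.464, -0.3909, 0.0541]
tcp_rot: [3.141, -0.001, -0.022]
wrist_force: [-1.9, 2.9, 11.4]
grip_width: 0.0158
```

step_arm(
  deltas=[
    [0, 0, 0, 0, 45],
    [0, 0, 0, 0, 45],
    [0, 0, 0, 0, 45],
    [0, 0, -0.02, 0, 60],
    [0, 0, -0.035, 0, 60],
    [0, 0, -0.04, 0, 60],
    [0, 0, -0.035, 0, 60],
    [0, 0, -0.02, 0, 60],
    [0, 0, 0, 0, 60],
  ],
)

```text
time: 24.18
tool_pos: [0.4654, -0.3925, 0.2082]
tcp_rot: [3.137, -0.007, -0.022]
wrist_force: [1.3, -0.6, -0.0]
grip_width: 0.0526
```

```bash
python3 look.py w14.png; python3 -c "
from fit import *
go(.500,.3,.21,.26)
c=ld('w14.png')
crop(c,140,0,400,310,2.4,'w14c.png')"
```

```text
24.1833 [ 0.4654 -0.3925  0.2082] [ 3.1367 -0.0065 -0.0222] [ 1.2757 -0.6259 -0.0124] 0.052631284289627496
pos [ 0.4644 -0.3918  0.2054] yaw -0.02212519636268495 spin -0.2821 tool d at target yaw: [ 0.2123 -0.6594 -0.0046]
```

View pics/w14c.png

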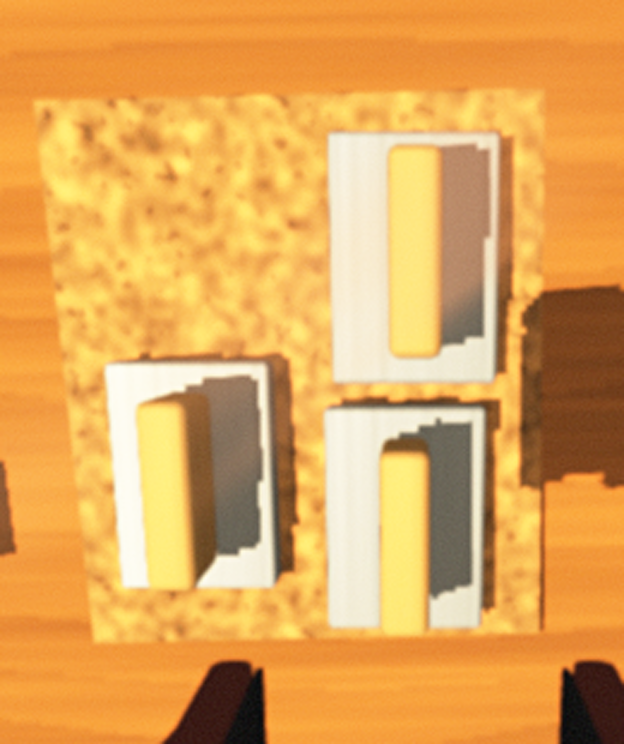

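step_arm(
  deltas=[
    [0.001, -0.02, 0, 0, 60],
    [0.0015, -0.037, 0, 0, 60],
    [0.0015, -0.038, 0, 0, 60],
    [0.0015, -0.038, 0, 0, 60],
    [0.0015, -0.038, 0, 0, 60],
    [0.0015, -0.038, 0, 0, 60],
    [0.0015, -0.038, 0, 0, 60],
    [0.0015, -0.038, 0, 0, 60],
    [0.0015, -0.038, 0, 0, 60],
    [0.0015, -0.038, 0, 0, 60],
  ],
)

```text
time: 25.07
tool_pos: [0.4846, -0.0287, 0.2015]
tcp_rot: [-3.141, 0.002, -0.022]
wrist_force: [1.2, -0.9, 0.3]
grip_width: 0.0525
```

step_arm(
  deltas=[
    [0.0015, -0.038, 0, 0, 60],
    [0.0015, -0.038, 0, 0, 60],
    [0.0015, -0.038, 0, 0, 60],
    [0.0015, -0.038, 0, 0, 60],
    [0.0015, -0.038, 0, 0, 60],
    [0.0015, -0.038, 0, 0, 60],
    [0.0015, -0.038, 0, 0, 60],
    [0.001, -0.038, 0, 0, 60],
    [0.001, -0.035, 0, 0, 60],
    [0, -0.015, 0, 0, 60],
  ],
)

```text
time: 25.9
tool_pos: [0.5039, 0.3283, 0.201]
tcp_rot: [-3.14, 0.003, -0.017]
wrist_force: [0.2, 0.8, 0.2]
grip_width: 0.053
```

step_arm(
  deltas=[
    [0, 0, 0, -0.094, 60],
    [0, 0, 0, -0.094, 60],
    [0, 0, 0, -0.094, 60],
    [0, 0, 0, 0, 60],
    [0, 0, 0, 0, 60],
  ],
)

```text
time: 26.32
tool_pos: [0.5057, 0.3223, 0.2017]
tcp_rot: [3.141, 0.002, 0.257]
wrist_force: [-0.1, 0.4, -0.3]
grip_width: 0.0528
```

```bash
python3 look.py w15.png; python3 -c "
from fit import *
go(.505,.337,.21,.26)"
```

```text
26.3167 [0.5057 0.3223 0.2017] [3.141  0.0021 0.2567] [-0.0971  0.3909 -0.3399] 0.0527572477944881
pos [0.5059 0.3225 0.202 ] yaw 0.25624239310148544 spin -0.0038 tool d at target yaw: [ 0.0029 -0.0143 -0.008 ]
```

View pics/w15.png

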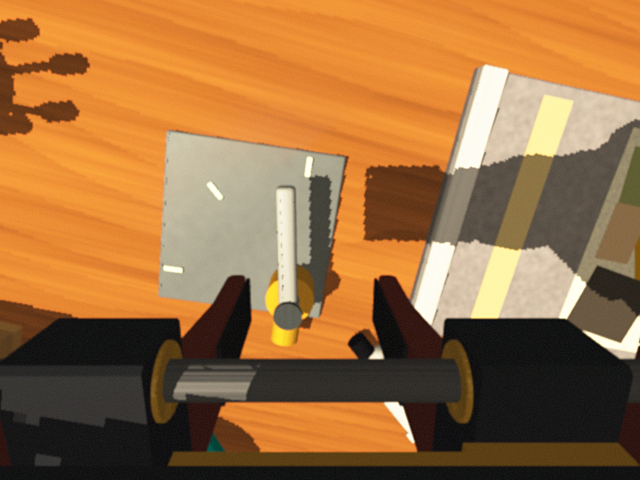

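```bash
python3 -c "
from fit import *
c=ld('w15.png')
pl=fit([(.075,.075),(.075,-.075),(-.075,-.075),(-.075,.075)],[w(a,.006,c) for a in [(168,131),(347,156),(320,318),(160,297)]]); print('plate',pl)
T=[w(a,.006,c)[:2] for a in [(309,166),(215,190),(173,269)]]; print(T)
for z in (.067,.075): print('cap',w((287,316),z,c))
e=w((286,187),.067,c); b=w((288,295),.067,c); print('lever',e,b,np.arctan2(*(e-b)[1::-1]))
R=lambda a:np.array([[np.cos(a),-np.sin(a)],[np.sin(a),np.cos(a)]])
ax=w((287,316),.07,c)[:2]
for t in T: d=t-ax; print('tick ang',np.arctan2(d[1],d[0]),np.hypot(*d))
print('axis in plate',R(pl[1]).T@(ax-pl[0]))
"
```

```text
plate (array([0.4763, 0.3717]), np.float64(0.11564536462599274), array([0.0014, 0.0006, 0.0013, 0.0012]))
[array([0.5431, 0.3349]), array([0.5032, 0.4071]), array([0.4238, 0.4298])]
cap [0.4349 0.3236 0.067 ]
cap [0.4388 0.3241 0.075 ]
lever [0.5303 0.3478 0.067 ] [0.4518 0.327  0.067 ] 0.25917107861133637
tick ang 0.10374012728939337 0.10734976515230851
tick ang 0.8943593978913015 0.10689057625823153
tick ang 1.6885859366562161 0.10671618144987471
axis in plate [-0.0452 -0.043 ]
```

step_arm(
  deltas=[
    [0.0016, -0.009, 0.01, 0, 50],
    [0.0016, -0.0097, 0.03, 0, 50],
    [0, 0, 0.035, 0, 50],
    [0, 0, 0.035, 0, 50],
    [0, 0, 0.025, 0, 50],
    [0, 0, 0.012, 0, 50],
    [0, 0, 0, 0, 50],
  ],
  grip_force=20,
)

```text
time: 26.95
tool_pos: [0.5024, 0.3413, 0.0526]
tcp_rot: [3.14, 0.005, 0.26]
wrist_force: [0.4, 0.8, -0.4]
grip_width: 0.0438
```

```bash
python3 look.py w16.png; python3 -c "
from fit import *
go(.5042,.3414,.055,.259)"
```

```text
26.95 [0.5024 0.3413 0.0526] [3.14   0.0052 0.2596] [ 0.4252  0.8022 -0.4088] 0.04378513644336177
pos [0.5035 0.3423 0.0549] yaw 0.25979707679980857 spin 0.0008 tool d at target yaw: [ 0.0005  0.001  -0.0001]
```

View pics/w16.png

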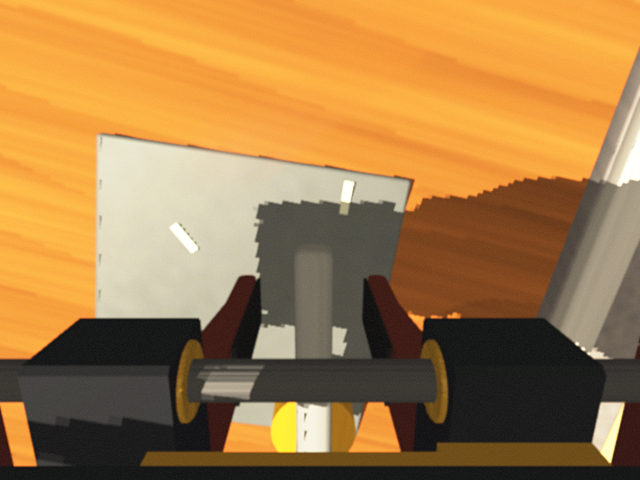

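step_arm(
  deltas=[
    [0, 0, 0, 0, 0],
    [0, 0, 0, 0, 0],
    [0, 0, 0, 0, 0],
    [0, 0, 0, 0, 0],
    [0, 0, 0, 0, 0],
    [0, 0, 0, 0, 0],
  ],
)

```text
time: 27.5
tool_pos: [0.505, 0.342, 0.057]
tcp_rot: [3.141, -0.002, 0.26]
wrist_force: [0.4, -1.4, 5.6]
grip_width: 0.0138
```

```bash
python3 -c "
from fit import *
s=bot.observe(); print(s['tool_pos'],s['tcp_rot'],s['wrist_force'],s['grip_width'])
ax=np.array([.4365,.3235]); d=s['tool_pos'][:2]-ax; print(np.hypot(*d),np.arctan2(d[1],d[0]))
# arc rows: per-row dphi, chord in tool frame (tool x along lever before the row)
r=.07
for n in (6,7,8):
    f=.638/n; print(n,f,'tx',r*(np.cos(f)-1),'ty',-r*np.sin(f),'spin',-f)
"
```

```text
[0.505 0.342 0.057] [ 3.1413 -0.0015  0.2599] [ 0.4304 -1.408   5.5792] 0.013759887186606336
0.07093926891583892 0.2645623165953715
6 0.10633333333333334 tx -0.00039536448665891124 ty -0.007429314575042304 spin -0.10633333333333334
7 0.09114285714285715 tx -0.00029054450079385235 ty -0.006371170536424022 spin -0.09114285714285715
8 0.07975 tx -0.00022248423219047077 ty -0.005576584373350109 spin -0.07975
```

step_arm(
  deltas=[
    [-0.0002, -0.0056, 0, -0.08, 0],
    [-0.0002, -0.0056, 0, -0.08, 0],
    [-0.0002, -0.0056, 0, -0.08, 0],
    [-0.0002, -0.0056, 0, -0.08, 0],
    [-0.0002, -0.0056, 0, -0.08, 0],
    [-0.0002, -0.0056, 0, -0.08, 0],
    [-0.0002, -0.0056, 0, -0.08, 0],
    [-0.0002, -0.0056, 0, -0.08, 0],
    [0, 0, 0, 0, 0],
    [0, 0, 0, 0, 0],
  ],
)

```text
time: 28.33
tool_pos: [0.4805, 0.3785, 0.0569]
tcp_rot: [3.14, 0.001, 0.901]
wrist_force: [-1.2, -5.5, 8.8]
grip_width: 0.0139
```

```bash
python3 look.py w17.png;  python3 -c "
from fit import *
s=bot.observe(); print(s['tool_pos'],s['tcp_rot'],s['wrist_force'],s['grip_width'])
ax=np.array([.4365,.3235]); d=s['tool_pos'][:2]-ax; print(np.hypot(*d),np.arctan2(d[1],d[0]))"
```

```text
28.3333 [0.4805 0.3785 0.0569] [3.1402 0.0005 0.9007] [-1.2169 -5.539   8.7963] 0.013851796665610728
[0.4805 0.3785 0.0569] [3.1402 0.0005 0.9001] [-1.4935 -3.8301  7.8623] 0.013594448630485454
0.07046029147803154 0.8954819967613692
```

View pics/w17.png

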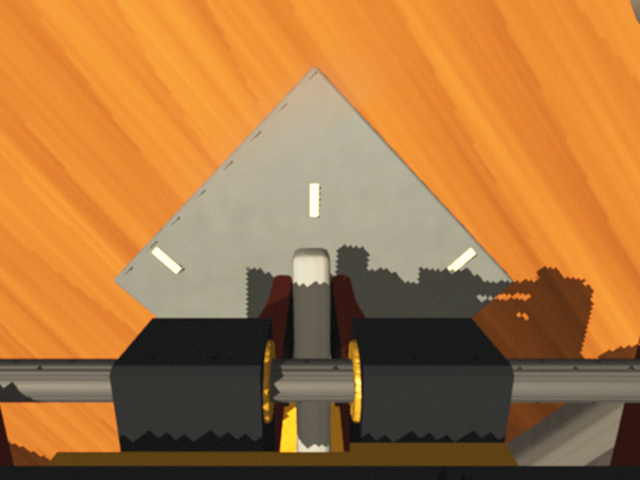

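step_arm(
  deltas=[
    [0, 0, 0, 0, 50],
    [0, 0, 0, 0, 50],
    [0, 0, 0, 0, 50],
    [0, 0, 0, 0, 50],
    [0, 0, -0.02, 0, 60],
    [0, 0, -0.035, 0, 60],
    [0, 0, -0.04, 0, 60],
    [0, 0, -0.035, 0, 60],
    [0, 0, -0.02, 0, 60],
    [0, 0, 0, 0, 60],
  ],
)

```text
time: 29.22
tool_pos: [0.4816, 0.3813, 0.2112]
tcp_rot: [3.14, -0.008, 0.9]
wrist_force: [0.3, 1.0, 0.2]
grip_width: 0.0526
```

```bash
python3 look.py w18.png
```

```text
29.2167 [0.4816 0.3813 0.2112] [ 3.14   -0.0075  0.9001] [0.3315 0.9899 0.1862] 0.052609552064237515
```

View pics/w18.png

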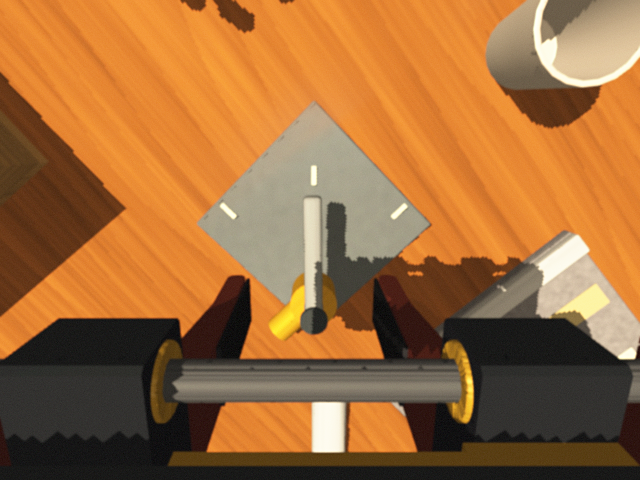

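```bash
python3 -c "
from fit import *
s=bot.observe(); print(s['joint_pos'])"
```

```text
[-0.2224  0.5211 -0.7481  1.6268  0.3831  1.1411 -1.7357]
```

step_arm(
  deltas=[
    [0, 0, 0, -0.12, 100],
    [0, 0, 0, -0.12, 100],
    [0, 0, 0, -0.12, 100],
    [0, 0, 0, -0.12, 100],
    [0, 0, 0, -0.12, 100],
    [0, 0, 0, -0.12, 100],
    [0, 0, 0, -0.009, 100],
  ],
)

```text
time: 29.85
tool_pos: [0.4798, 0.3785, 0.2041]
tcp_rot: [-3.139, 0.001, 1.635]
wrist_force: [-0.8, -0.5, -0.3]
grip_width: 0.0875
```

```bash
python3 -c "
from fit import *
s=bot.observe(); print(s['joint_pos']); go(.5678,-.2572,.2,1.629)"
```

```text
[-0.1238  0.5826 -0.9129  1.6242  0.4883  1.1826 -1.0837]
pos [0.4798 0.3785 0.2041] yaw 1.6346327693859566 spin 0.0056 tool d at target yaw: [-0.6398  0.0509  0.0041]
```

step_arm(
  deltas=[
    [-0.02, 0.002, 0, 0, 100],
    [-0.036, 0.003, 0, 0, 100],
    [-0.036, 0.003, 0, 0, 100],
    [-0.036, 0.003, 0, 0, 100],
    [-0.036, 0.003, 0, 0, 100],
    [-0.036, 0.003, 0, 0, 100],
    [-0.036, 0.003, 0, 0, 100],
    [-0.036, 0.003, 0, 0, 100],
    [-0.036, 0.003, 0, 0, 100],
    [-0.036, 0.003, 0, 0, 100],
  ],
)

```text
time: 30.68
tool_pos: [0.5288, 0.0354, 0.2052]
tcp_rot: [-3.141, -0.0, 1.625]
wrist_force: [0.6, -0.3, 0.1]
grip_width: 0.0874
```

step_arm(
  deltas=[
    [-0.036, 0.003, 0, 0, 100],
    [-0.036, 0.003, 0, 0, 100],
    [-0.036, 0.003, 0, 0, 100],
    [-0.036, 0.003, 0, 0, 100],
    [-0.036, 0.003, 0, 0, 100],
    [-0.036, 0.003, 0, 0, 100],
    [-0.036, 0.003, 0, 0, 100],
    [-0.035, 0.001, 0, 0, 100],
    [-0.01, 0, 0, 0, 100],
    [0, 0, 0, 0, 100],
  ],
)

```text
time: 31.52
tool_pos: [0.5674, -0.2618, 0.2041]
tcp_rot: [-3.14, -0.0, 1.62]
wrist_force: [-0.4, 0.6, 0.1]
grip_width: 0.088
```

step_arm(
  deltas=[
    [0, 0, 0, 0, 100],
    [0, 0, 0, 0, 100],
  ],
)

```text
time: 31.68
tool_pos: [0.5686, -0.2553, 0.2057]
tcp_rot: [-3.141, -0.001, 1.63]
wrist_force: [0.6, 1.5, 0.1]
grip_width: 0.0882
```

```bash
python3 look.py w19.png; python3 -c "
from fit import *
s=bot.observe(); print(s['joint_pos']); go(.5678,-.2572,.2,1.629)"
```

```text
31.6833 [ 0.5686 -0.2553  0.2057] [-3.1413 -0.0013  1.6304] [0.5934 1.4854 0.0954] 0.0882289651646457
[ 0.9281  0.5822 -0.8631  1.5945  0.4671  1.184   0.0271]
pos [ 0.5687 -0.2552  0.206 ] yaw 1.6312217423420639 spin 0.0022 tool d at target yaw: [-0.0019 -0.001   0.006 ]
```

View pics/w19.png

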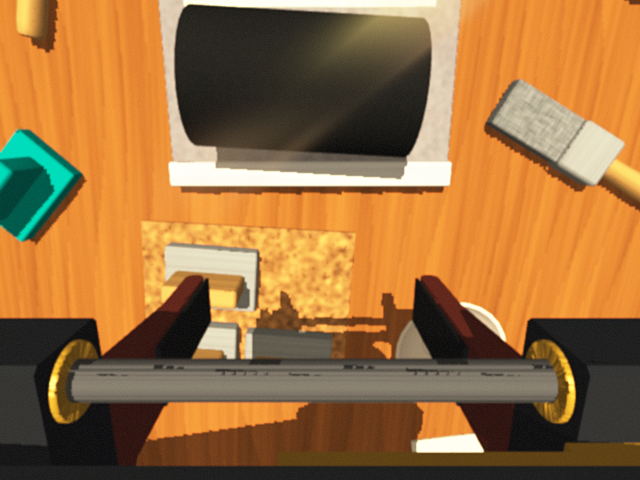

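```bash
cat > drum.py <<'E'
from fit import *
from scipy.optimize import minimize
B0=np.array([.5533,-.0076]); BY=.058
def dmask(img,roi,thr=60):
    x0,y0,x1,y1=roi; m=np.zeros(img.shape[:2],np.uint8)
    g=img[y0:y1,x0:x1].max(2); mm=(g<thr).astype(np.uint8)
    mm=cv2.morphologyEx(mm,cv2.MORPH_OPEN,np.ones((5,5)));mm=cv2.morphologyEx(mm,cv2.MORPH_CLOSE,np.ones((5,5)))
    n,l,s,_=cv2.connectedComponentsWithStats(mm); k=1+np.argmax(s[1:,4]); m[y0:y1,x0:x1]=(l==k)*255
    return m
def sil(c,x,y,yaw,roi=None,k=4):
    a=np.linspace(0,2*np.pi,48); u=np.array([np.cos(yaw),np.sin(yaw),0]); v=np.array([-np.sin(yaw),np.cos(yaw),0])
    P=[np.array([x,y,.057])+s*.075*u+.045*(np.cos(t)*v+np.array([0,0,np.sin(t)])) for s in(-1,1) for t in a]
    q=np.array([p(X,c) for X in P],np.float32)
    h=cv2.convexHull(q)
    m=np.zeros(c[0].shape[:2],np.uint8); cv2.fillPoly(m,[np.int32(np.round(h*16))],255,shift=4)
    return m,h
def fitdrum(c,roi,x0,thr=60,name=None):
    M=dmask(c[0],roi,thr)>0
    R=np.zeros(M.shape,bool);R[roi[1]:roi[3],roi[0]:roi[2]]=1
    def cost(q):
        s=(sil(c,q[0]/1000+x0[0],q[1]/1000+x0[1],q[2]/100+x0[2])[0]>0)&R
        return (s^M).sum()/ (M.sum())
    r=minimize(cost,[0,0,0],method='Nelder-Mead',options=dict(initial_simplex=[[0,0,0],[6,0,0],[0,6,0],[0,0,5]],maxiter=150))
    q=r.x; X=np.array([q[0]/1000+x0[0],q[1]/1000+x0[1],q[2]/100+x0[2]])
    d=X[:2]-B0; cb,sb=np.cos(BY),np.sin(BY)
    print('drum',X,'cost',r.fun,'in board',cb*d[0]+sb*d[1],-sb*d[0]+cb*d[1],X[2]-BY)
    if name:
        im=c[0].copy(); h=sil(c,*X)[1]; cv2.polylines(im,[np.int32(h)],1,(0,255,0),1); 
        cs,_=cv2.findContours(M.astype(np.uint8),cv2.RETR_EXTERNAL,cv2.CHAIN_APPROX_NONE); cv2.drawContours(im,cs,-1,(0,0,255),1); cv2.imwrite('pics/'+name,im)
    return X
E
python3 - <<'E'
from drum import *
c=ld('w19.png'); fitdrum(c,(120,0,480,164),(.56,-.157,.02),75,'d1.png')
c=(np.load('top0.npy'),)+cam('top')[1:]
fitdrum(c,(345,170,400,250),(.56,-.157,.02),55,'d2.png')
E
```

```text
drum [ 0.5543 -0.1611 -0.2984] cost 0.2167458432304038 in board -0.00786389044745893 -0.15329141009418062 -0.35642542813436817
drum [ 0.5607 -0.1591  0.0114] cost 0.11913000494315373 in board -0.0013629294254424319 -0.15162736738901536 -0.046589079217069784
```

View pics/d1.png

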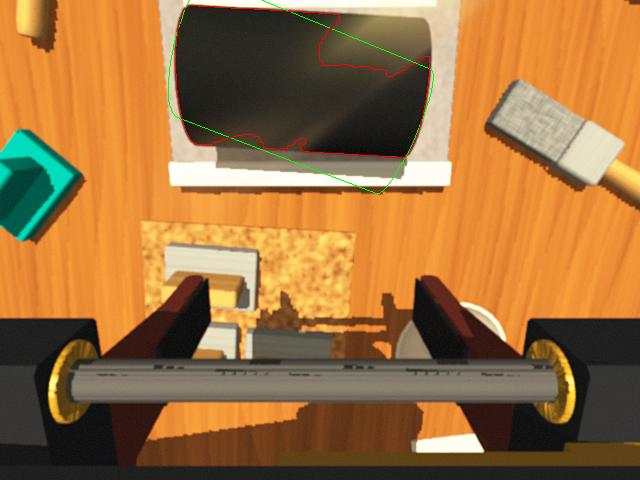

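```bash
cat >> drum.py <<'E'
def fitpoly(c,pts,x0,name=None):
    pts=np.array(pts,np.float32)
    def res(q):
        h=sil(c,q[0],q[1],q[2])[1]
        return np.array([cv2.pointPolygonTest(h,(float(a),float(b)),True) for a,b in pts])
    from scipy.optimize import least_squares
    r=least_squares(res,x0,x_scale=[.01,.01,.05],diff_step=1e-3,loss='soft_l1'); X=r.x
    d=X[:2]-B0; cb,sb=np.cos(BY),np.sin(BY)
    print('drum',X,'res',np.round(res(X),1),'in board',cb*d[0]+sb*d[1],-sb*d[0]+cb*d[1],X[2]-BY)
    if name:
        im=c[0].copy(); h=sil(c,*X)[1]; cv2.polylines(im,[np.int32(h)],1,(0,255,0),1);cv2.imwrite('pics/'+name,im)
    return X
E
python3 - <<'E'
from drum import *
c=ld('w19.png'); crop(c,160,0,480,200,2.5,'d3.png')
fitpoly(c,[(200,6),(250,8),(300,10),(350,13),(400,15),(428,20),(431,60),(424,110),(408,153),(370,153),(320,151),(270,149),(220,147),(190,140),(178,100),(176,50)],(.56,-.157,.01),'d1.png')
E
```

```text
drum [ 0.5557 -0.1548  0.0237] res [0.6 0.6 0.6 1.6 1.6 0.7 1.6 2.6 2.  1.  1.1 1.3 1.4 2.  2.  3.1] in board -0.006113239498311289 -0.14705321414120454 -0.034268858166595514
```

View pics/d3.png

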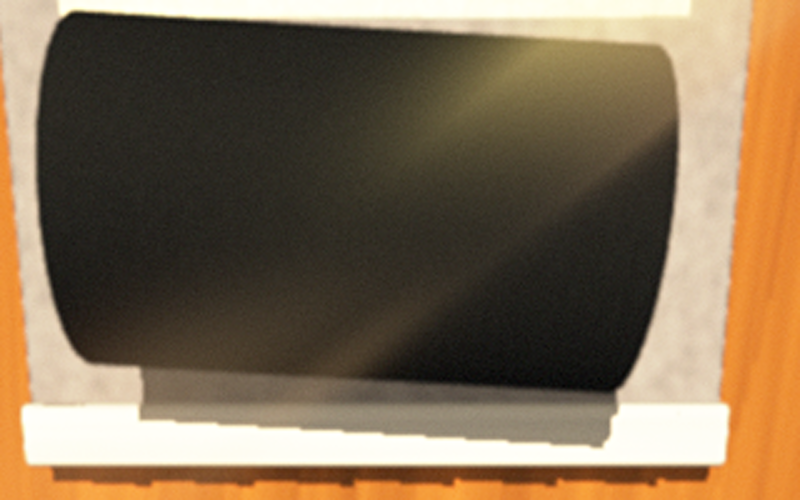

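View pics/d1.png

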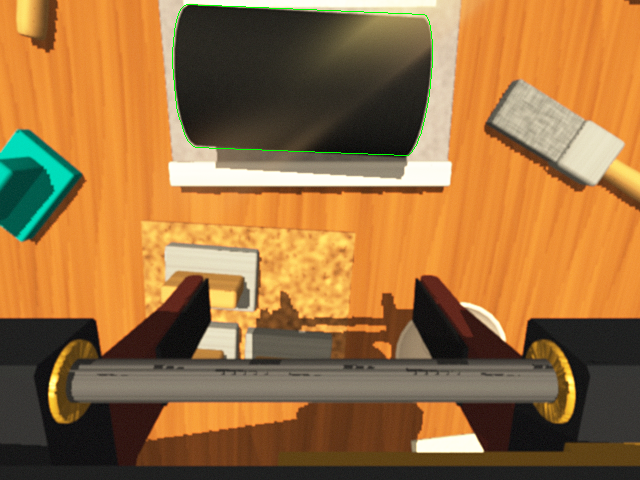

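Run:
```python
from drum import *
c=ld('w19.png')
U=lambda u,v:(160+u/2.5,v/2.5)
a,b=w(U(23,464),.022,c),w(U(727,464),.022,c)
a2,b2=w(U(24,406),.022,c),w(U(728,404),.022,c)
print(a,b,a2,b2, np.linalg.norm(a-b), (a+b)/2, np.arctan2(*(b-a)[1::-1]))
# expected in top frame: board (0,-.225)
print(B0+np.array([.225*np.sin(BY),-.225*np.cos(BY)]))
```

```text
[ 0.4491 -0.2355  0.022 ] [ 0.6793 -0.2216  0.022 ] [ 0.45   -0.2166  0.022 ] [ 0.6767 -0.2024  0.022 ] 0.23063098642484364 [ 0.5642 -0.2285  0.022 ] 0.06005830459722105
[ 0.5663 -0.2322]
```

step_arm(
  deltas=[
    [0, -0.007, 0.02, 0, 100],
    [0, 0, 0.035, 0, 100],
    [0, 0, 0.035, 0, 100],
    [0, 0, 0.03, 0, 100],
    [0, 0, 0.02, 0, 100],
    [0, 0, 0.008, 0, 100],
    [0, 0, 0, 0, 100],
    [0.01, 0, 0, 0, 100],
    [0.01, 0, 0, 0, 100],
    [0.005, 0, 0, 0, 100],
  ],
)

```text
time: 32.62
tool_pos: [0.5612, -0.2307, 0.0599]
tcp_rot: [3.139, 0.0, 1.631]
wrist_force: [-0.4, 1.6, -0.2]
grip_width: 0.0876
```

```bash
python3 look.py w20.png
```

```text
32.6167 [ 0.5612 -0.2307  0.0599] [3.1391 0.0002 1.6309] [-0.4371  1.5594 -0.2159] 0.08757037152904942
```

View pics/w20.png

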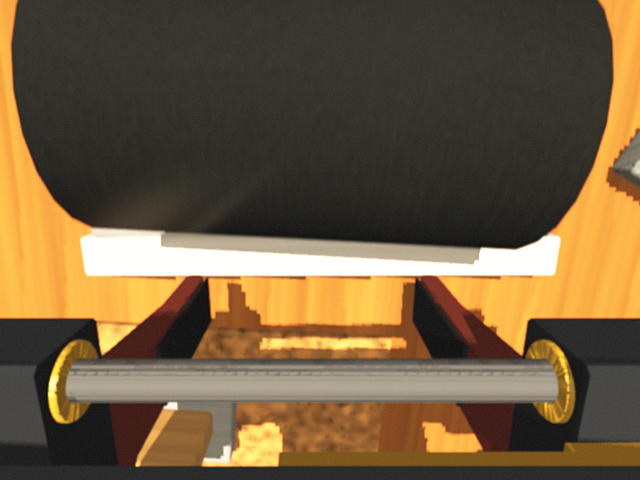

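step_arm(
  deltas=[
    [0.004, 0, 0, 0, 100],
    [0.004, 0, 0, 0, 100],
    [0.003, 0, 0, 0, 100],
    [0.002, 0, 0, 0, 100],
    [0.0015, 0, 0, 0, 100],
    [0.0015, 0, 0, 0, 100],
    [0.0015, 0, 0, 0, 100],
    [0.0015, 0, 0, 0, 100],
    [0.0015, 0, 0, 0, 100],
    [0.0015, 0, 0, 0, 100],
  ],
)

```text
time: 33.5
tool_pos: [0.5589, -0.2114, 0.0581]
tcp_rot: [3.141, 0.0, 1.629]
wrist_force: [0.3, -0.9, 0.4]
grip_width: 0.0877
```

```bash
python3 look.py w21.png
```

```text
33.5 [ 0.5589 -0.2114  0.0581] [3.1414 0.0003 1.6288] [ 0.3092 -0.8827  0.4112] 0.08772935194346647
```

View pics/w21.png

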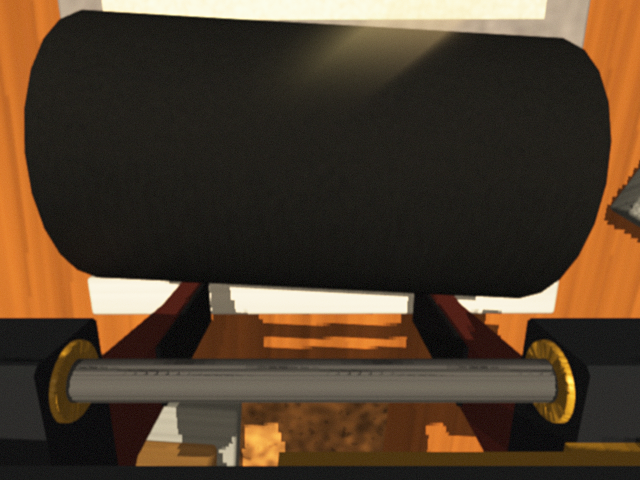

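step_arm(
  deltas=[
    [0.0015, 0, 0, 0, 100],
    [0.0015, 0, 0, 0, 100],
    [0.0015, 0, 0, 0, 100],
    [0.0015, 0, 0, 0, 100],
    [0.0015, 0, 0, 0, 100],
    [0.0015, 0, 0, 0, 100],
    [0.0015, 0, 0, 0, 100],
    [0.0015, 0, 0, 0, 100],
    [0.0015, 0, 0, 0, 100],
    [0.0015, 0, 0, 0, 100],
  ],
)

```text
time: 34.38
tool_pos: [0.5579, -0.1961, 0.058]
tcp_rot: [3.142, 0.0, 1.629]
wrist_force: [0.0, -0.5, -0.2]
grip_width: 0.0879
```

```bash
python3 look.py w22.png
```

```text
34.3833 [ 0.5579 -0.1961  0.058 ] [3.1415 0.     1.6291] [ 0.0192 -0.492  -0.2202] 0.08785130852110842
```

View pics/w22.png

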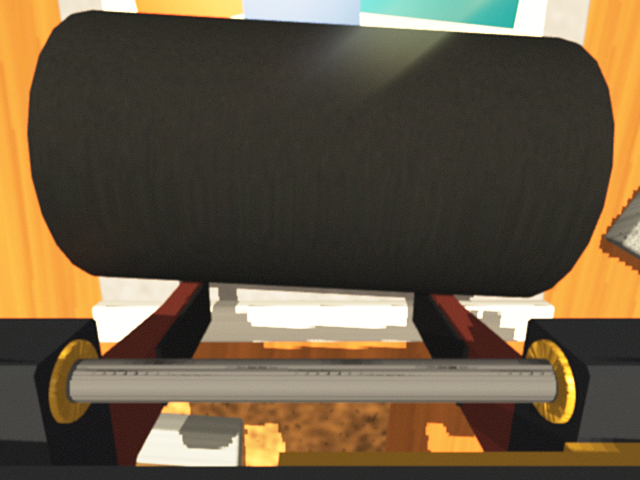

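step_arm(
  deltas=[
    [0.002, 0, 0, 0, 100],
    [0.0025, 0, 0, 0, 100],
    [0.003, 0, 0, 0, 100],
    [0.0035, 0, 0, 0, 100],
    [0.004, 0, 0, 0, 100],
    [0.004, 0, 0, 0, 100],
    [0.004, 0, 0, 0, 100],
    [0.004, 0, 0, 0, 100],
    [0.004, 0, 0, 0, 100],
    [0.004, 0, 0, 0, 100],
  ],
)

```text
time: 35.27
tool_pos: [0.5559, -0.1609, 0.058]
tcp_rot: [3.142, 0.0, 1.629]
wrist_force: [0.2, -0.4, -0.7]
grip_width: 0.0878
```

step_arm(
  deltas=[
    [0.004, 0, 0, 0, 100],
    [0.004, 0, 0, 0, 100],
    [0.004, 0, 0, 0, 100],
    [0.004, 0, 0, 0, 100],
    [0.004, 0, 0, 0, 100],
    [0.004, 0, 0, 0, 100],
    [0.004, 0, 0, 0, 100],
    [0.004, 0, 0, 0, 100],
    [0.004, 0, 0, 0, 100],
    [0.004, 0, 0, 0, 100],
  ],
)

```text
time: 36.1
tool_pos: [0.5535, -0.121, 0.058]
tcp_rot: [-3.142, 0.0, 1.629]
wrist_force: [1.3, -0.3, 0.6]
grip_width: 0.0881
```

```bash
python3 look.py w23.png; python3 -c "
from fit import *
c=cam('top');crop(c,220,160,420,280,4,'t7.png')"
```

```text
36.1 [ 0.5535 -0.121   0.058 ] [-3.1416  0.      1.6291] [ 1.3268 -0.3146  0.6208] 0.08812280861029032
```

View pics/w23.png

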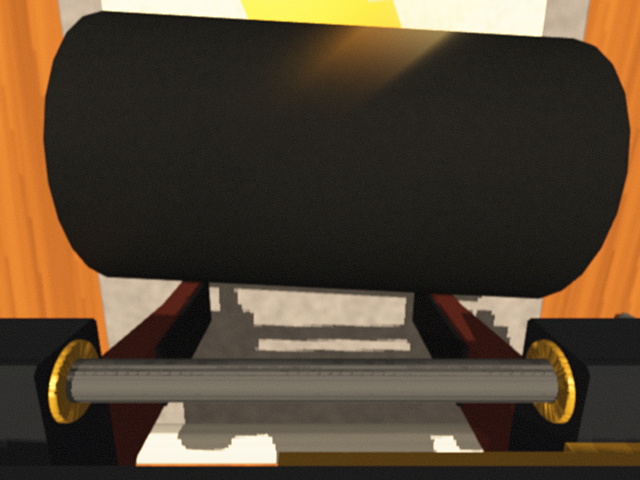

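View pics/t7.png

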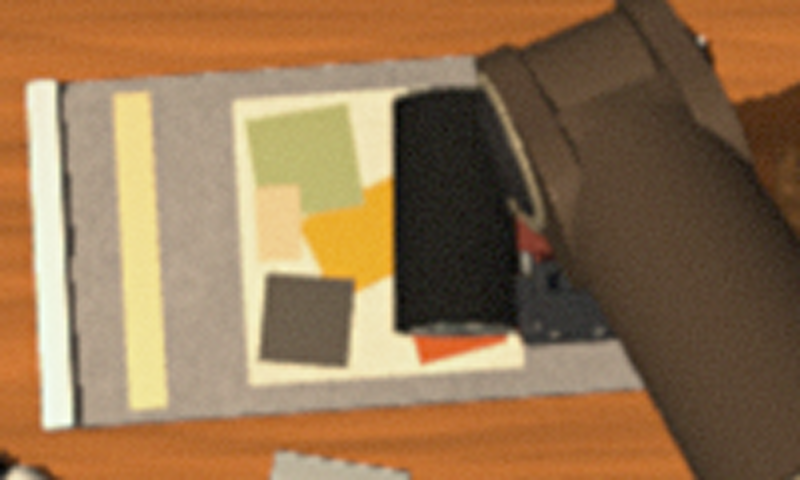

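step_arm(
  deltas=[
    [0.004, 0, 0, 0, 100],
    [0.004, 0, 0, 0, 100],
    [0.004, 0, 0, 0, 100],
    [0.004, 0, 0, 0, 100],
    [0.004, 0, 0, 0, 100],
    [0.004, 0, 0, 0, 100],
    [0.004, 0, 0, 0, 100],
    [0.004, 0, 0, 0, 100],
    [0.004, 0, 0, 0, 100],
    [0.004, 0, 0, 0, 100],
  ],
)

```text
time: 37.03
tool_pos: [0.5512, -0.0811, 0.058]
tcp_rot: [-3.142, 0.0, 1.629]
wrist_force: [0.2, -0.5, 0.8]
grip_width: 0.0877
```

step_arm(
  deltas=[
    [0.004, 0, 0, 0, 100],
    [0.004, 0, 0, 0, 100],
    [0.004, 0, 0, 0, 100],
    [0.004, 0, 0, 0, 100],
    [0.004, 0, 0, 0, 100],
    [0.004, 0, 0, 0, 100],
    [0.004, 0, 0, 0, 100],
    [0.004, 0, 0, 0, 100],
    [0.004, 0, 0, 0, 100],
    [0.004, 0, 0, 0, 100],
  ],
)

```text
time: 37.87
tool_pos: [0.5488, -0.0411, 0.058]
tcp_rot: [-3.142, 0.0, 1.629]
wrist_force: [-0.5, -0.3, -0.9]
grip_width: 0.0879
```

step_arm(
  deltas=[
    [0.004, 0, 0, 0, 100],
    [0.004, 0, 0, 0, 100],
    [0.004, 0, 0, 0, 100],
    [0.004, 0, 0, 0, 100],
    [0.004, 0, 0, 0, 100],
    [0.004, 0, 0, 0, 100],
    [0.004, 0, 0, 0, 100],
    [0.004, 0, 0, 0, 100],
    [0.004, 0, 0, 0, 100],
    [0.004, 0, 0, 0, 100],
  ],
)

```text
time: 38.7
tool_pos: [0.5465, -0.0012, 0.058]
tcp_rot: [-3.142, 0.0, 1.629]
wrist_force: [-0.6, -0.3, 0.2]
grip_width: 0.0879
```

step_arm(
  deltas=[
    [0.004, 0, 0, 0, 100],
    [0.004, 0, 0, 0, 100],
    [0.004, 0, 0, 0, 100],
    [0.004, 0, 0, 0, 100],
    [0.003, 0, 0, 0, 100],
    [0.003, 0, 0, 0, 100],
    [0.002, 0, 0, 0, 100],
    [0.002, 0, 0, 0, 100],
    [0.002, 0, 0, 0, 100],
    [0.002, 0, 0, 0, 100],
  ],
)

```text
time: 39.53
tool_pos: [0.5448, 0.0284, 0.058]
tcp_rot: [-3.142, 0.0, 1.629]
wrist_force: [-0.5, 0.9, 0.0]
grip_width: 0.0879
```

```bash
python3 look.py w24.png; python3 -c "
from fit import *
c=cam('top');crop(c,220,160,420,280,4,'t8.png')"
```

```text
39.5333 [0.5448 0.0284 0.058 ] [-3.1416  0.0001  1.6289] [-0.4929  0.9044  0.0199] 0.08794114887353309
```

View pics/w24.png

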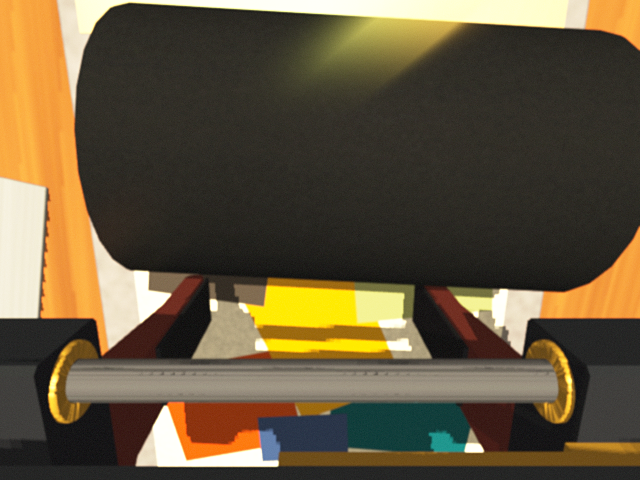

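View pics/t8.png

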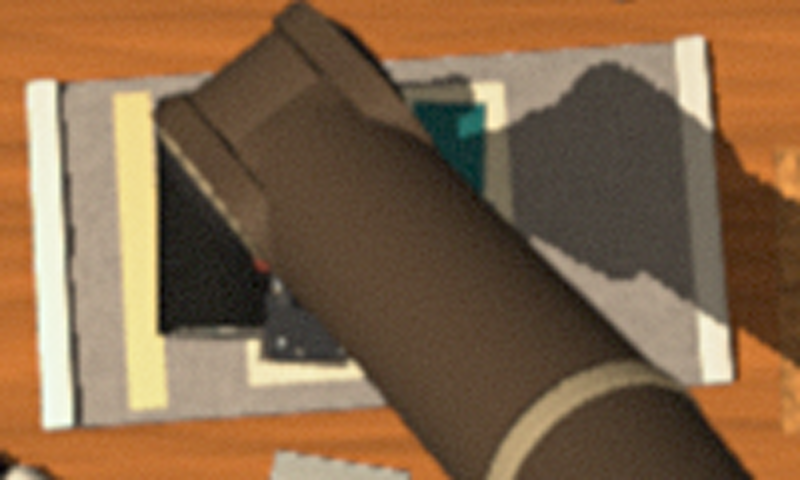

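step_arm(
  deltas=[
    [0.0025, 0, 0, 0, 100],
    [0.0025, 0, 0, 0, 100],
    [0.0025, 0, 0, 0, 100],
    [0.0025, 0, 0, 0, 100],
    [0.0025, 0, 0, 0, 100],
    [0.0025, 0, 0, 0, 100],
    [0.0025, 0, 0, 0, 100],
    [0.0025, 0, 0, 0, 100],
    [0.0025, 0, 0, 0, 100],
    [0.0025, 0, 0, 0, 100],
  ],
)

```text
time: 40.47
tool_pos: [0.5434, 0.0535, 0.058]
tcp_rot: [3.142, 0.0, 1.629]
wrist_force: [0.1, -0.7, 1.3]
grip_width: 0.0879
```

step_arm(
  deltas=[
    [0.0025, 0, 0, 0, 100],
    [0.0025, 0, 0, 0, 100],
    [0.0025, 0, 0, 0, 100],
    [0.0025, 0, 0, 0, 100],
    [0.002, 0, 0, 0, 100],
    [0.002, 0, 0, 0, 100],
    [0.0015, 0, 0, 0, 100],
    [0.0015, 0, 0, 0, 100],
    [0.001, 0, 0, 0, 100],
    [0.001, 0, 0, 0, 100],
  ],
)

```text
time: 41.3
tool_pos: [0.5423, 0.0723, 0.058]
tcp_rot: [-3.142, 0.0, 1.629]
wrist_force: [-0.8, -0.9, 0.4]
grip_width: 0.0877
```

```bash
python3 look.py w25.png; python3 -c "
from fit import *
c=cam('top');crop(c,220,160,420,280,4,'t9.png')"
```

```text
41.3 [0.5423 0.0723 0.058 ] [-3.1416  0.      1.6291] [-0.8422 -0.8962  0.4384] 0.08766080733362142
```

View pics/w25.png

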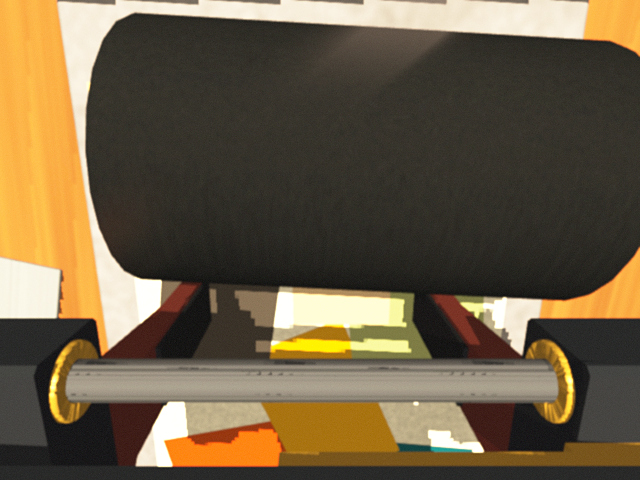

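View pics/t9.png

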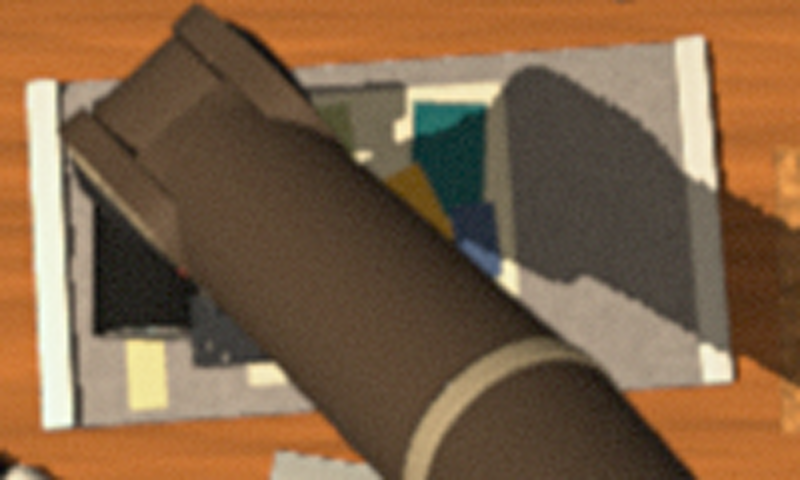

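step_arm(
  deltas=[
    [0.0015, 0, 0, 0, 100],
    [0.002, 0, 0, 0, 100],
    [0.002, 0, 0, 0, 100],
    [0.002, 0, 0, 0, 100],
    [0.002, 0, 0, 0, 100],
    [0.002, 0, 0, 0, 100],
    [0.002, 0, 0, 0, 100],
    [0.0015, 0, 0, 0, 100],
    [0.001, 0, 0, 0, 100],
    [0.001, 0, 0, 0, 100],
  ],
)

```text
time: 42.23
tool_pos: [0.5412, 0.0894, 0.058]
tcp_rot: [-3.142, -0.0, 1.629]
wrist_force: [-1.0, 0.1, -0.1]
grip_width: 0.0877
```

step_arm(
  deltas=[
    [0.001, 0, 0, 0, 100],
    [0.001, 0, 0, 0, 100],
    [0.001, 0, 0, 0, 100],
    [0.001, 0, 0, 0, 100],
    [0.001, 0, 0, 0, 100],
    [0.001, 0, 0, 0, 100],
  ],
)

```text
time: 42.73
tool_pos: [0.5409, 0.0953, 0.058]
tcp_rot: [3.142, -0.0, 1.629]
wrist_force: [0.2, -0.1, 0.4]
grip_width: 0.0881
```

```bash
python3 look.py w26.png; python3 -c "
from fit import *
c=cam('top');crop(c,220,160,420,280,4,'t10.png')"
```

```text
42.7333 [0.5409 0.0953 0.058 ] [ 3.1416 -0.      1.629 ] [ 0.1975 -0.0857  0.3644] 0.08809110830958312
```

View pics/w26.png

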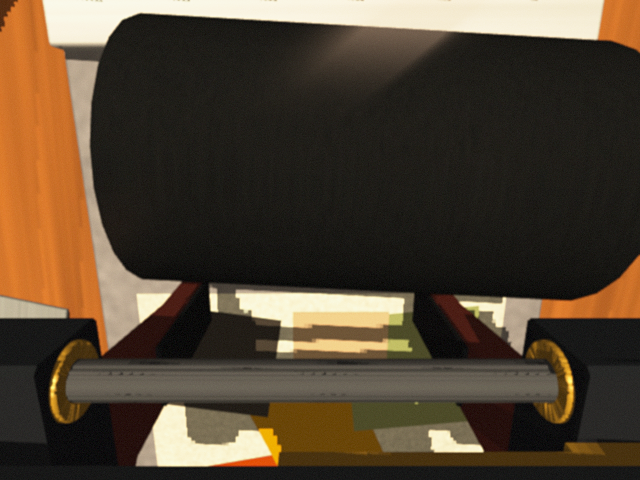

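step_arm(
  deltas=[
    [0.001, 0, 0, 0, 100],
    [0.001, 0, 0, 0, 100],
    [0.001, 0, 0, 0, 100],
    [0.001, 0, 0, 0, 100],
  ],
)

```text
time: 43.17
tool_pos: [0.5407, 0.0992, 0.058]
tcp_rot: [3.142, 0.0, 1.629]
wrist_force: [0.7, 0.5, 0.6]
grip_width: 0.088
```

step_arm(
  deltas=[
    [0.001, 0, 0, 0, 100],
    [0.001, 0, 0, 0, 100],
    [0.001, 0, 0, 0, 100],
  ],
)

```text
time: 43.42
tool_pos: [0.5405, 0.1023, 0.058]
tcp_rot: [3.142, 0.0, 1.629]
wrist_force: [0.4, -0.2, 0.8]
grip_width: 0.0878
```

```bash
python3 look.py w27.png
```

```text
43.4167 [0.5405 0.1023 0.058 ] [3.1416 0.     1.6291] [ 0.4165 -0.1808  0.7882] 0.08780545953308937
```

View pics/w27.png

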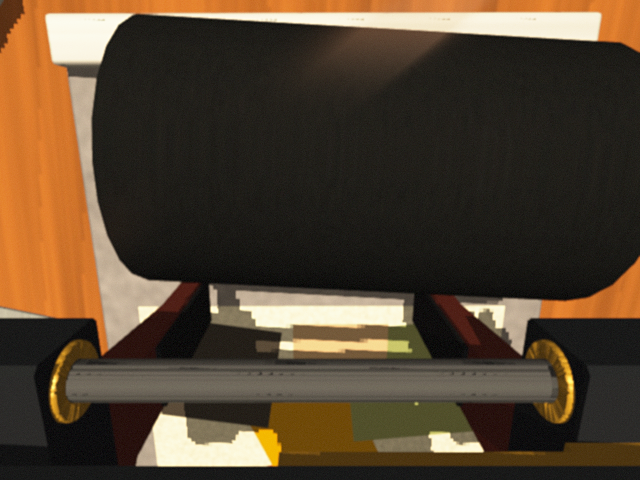

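step_arm(
  deltas=[
    [0.001, 0, 0, 0, 100],
    [0.001, 0, 0, 0, 100],
    [0.001, 0, 0, 0, 100],
    [0.001, 0, 0, 0, 100],
    [0.001, 0, 0, 0, 100],
    [0.001, 0, 0, 0, 100],
    [0.001, 0, 0, 0, 100],
    [0.001, 0, 0, 0, 100],
  ],
)

```text
time: 44.13
tool_pos: [0.5401, 0.1101, 0.058]
tcp_rot: [3.142, 0.0, 1.629]
wrist_force: [-1.2, -3.5, 3.4]
grip_width: 0.0879
```

```bash
python3 look.py w28.png
```

```text
44.1333 [0.5401 0.1101 0.058 ] [3.1416 0.0004 1.629 ] [-1.2226 -3.4719  3.3703] 0.08790948524801244
```

View pics/w28.png

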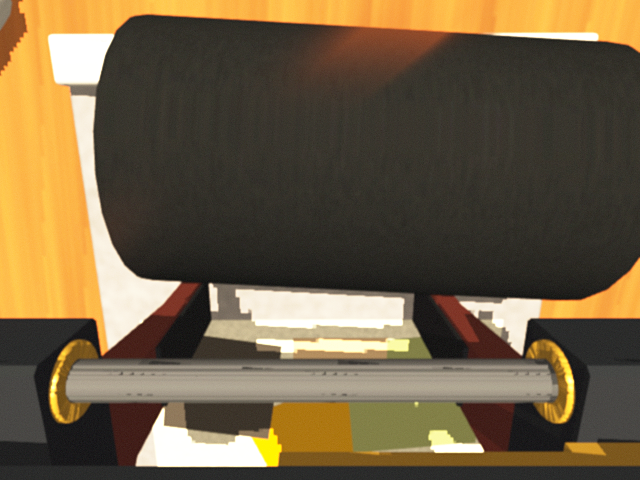

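step_arm(
  deltas=[
    [0.0007, 0, 0, 0, 100],
    [0.0007, 0, 0, 0, 100],
    [0, 0, 0, 0, 100],
  ],
)

```text
time: 44.43
tool_pos: [0.5401, 0.1103, 0.0581]
tcp_rot: [-3.141, 0.002, 1.628]
wrist_force: [-1.1, -3.8, 3.8]
grip_width: 0.0878
```

step_arm(
  deltas=[
    [0.0007, 0, 0, 0, 100],
    [0.0007, 0, 0, 0, 100],
    [0, 0, 0, 0, 100],
  ],
)

```text
time: 44.68
tool_pos: [0.5402, 0.1108, 0.0582]
tcp_rot: [-3.141, 0.003, 1.627]
wrist_force: [-1.6, -6.6, 5.7]
grip_width: 0.0879
```

```bash
python3 look.py w29.png
```

```text
44.6833 [0.5402 0.1108 0.0582] [-3.1415  0.0031  1.6269] [-1.5535 -6.5968  5.6572] 0.08786391945495647
```

View pics/w29.png

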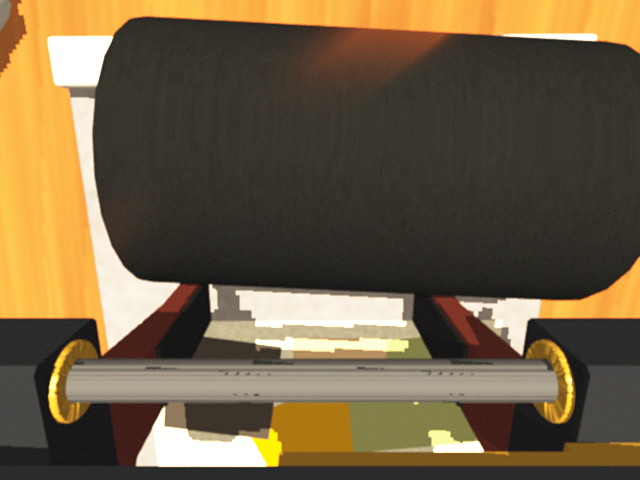

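step_arm(
  deltas=[
    [0.001, 0, -0.001, 0, 100],
    [0.001, 0, -0.001, 0, 100],
    [0.001, 0, -0.001, 0, 100],
    [0, 0, 0, 0, 100],
  ],
)

```text
time: 45.07
tool_pos: [0.5412, 0.1144, 0.0615]
tcp_rot: [3.14, 0.002, 1.627]
wrist_force: [2.4, -6.1, 1.9]
grip_width: 0.0878
```

```bash
python3 look.py w30.png
```

```text
45.0667 [0.5412 0.1144 0.0615] [3.1395 0.0018 1.627 ] [ 2.3772 -6.077   1.9069] 0.0877708979139857
```

View pics/w30.png

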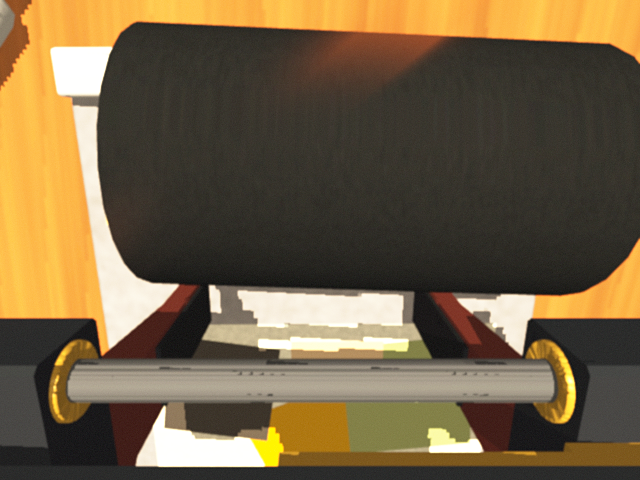

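step_arm(
  deltas=[
    [0.001, 0, -0.001, 0, 100],
    [0.001, 0, -0.001, 0, 100],
    [0, 0, 0, 0, 100],
    [0, 0, 0, 0, 100],
  ],
)

```text
time: 45.45
tool_pos: [0.5413, 0.1163, 0.0635]
tcp_rot: [3.139, 0.002, 1.627]
wrist_force: [3.9, -6.3, 2.2]
grip_width: 0.0877
```

```bash
python3 look.py w31.png
```

```text
45.45 [0.5413 0.1163 0.0635] [3.1392 0.0018 1.6268] [ 3.887 -6.266  2.201] 0.08769359130093612
```

View pics/w31.png

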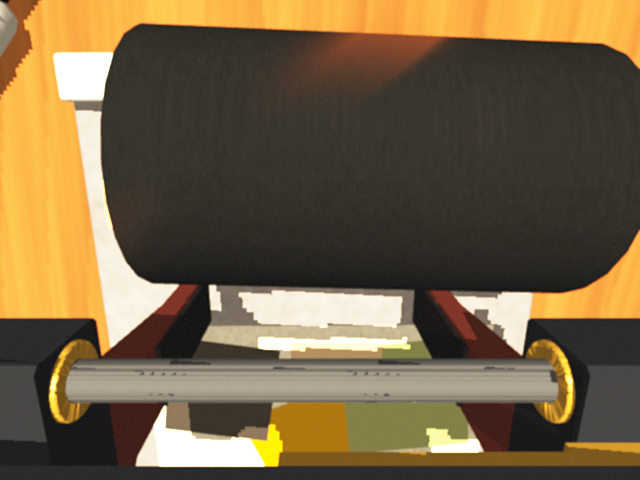

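step_arm(
  deltas=[
    [0.001, 0, -0.001, 0, 100],
    [0.001, 0, -0.001, 0, 100],
    [0.001, 0, -0.001, 0, 100],
    [0, 0, 0, 0, 100],
  ],
)

```text
time: 45.83
tool_pos: [0.5414, 0.1184, 0.0665]
tcp_rot: [3.139, 0.003, 1.626]
wrist_force: [4.8, -7.7, 2.4]
grip_width: 0.088
```

```bash
python3 look.py w32.png
```

```text
45.8333 [0.5414 0.1184 0.0665] [3.139  0.0029 1.6259] [ 4.8477 -7.6912  2.3605] 0.0880181718673877
```

View pics/w32.png

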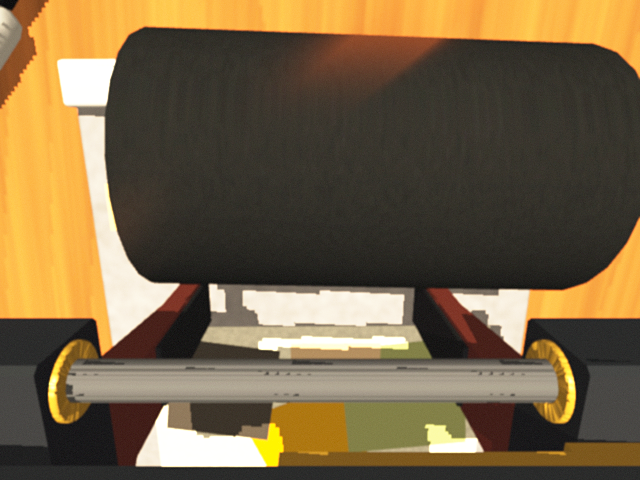

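step_arm(
  deltas=[
    [0.001, 0, -0.001, 0, 100],
    [0.001, 0, -0.001, 0, 100],
    [0.001, 0, 0, 0, 100],
    [0.0005, 0, 0, 0, 100],
    [0, 0, 0, 0, 100],
  ],
)

```text
time: 46.3
tool_pos: [0.5415, 0.1198, 0.0684]
tcp_rot: [3.139, 0.006, 1.624]
wrist_force: [5.2, -12.7, 5.0]
grip_width: 0.088
```

```bash
python3 look.py w33.png
```

```text
46.3 [0.5415 0.1198 0.0684] [3.1394 0.0057 1.6239] [  5.2177 -12.6809   5.0183] 0.08797478352081974
```

View pics/w33.png

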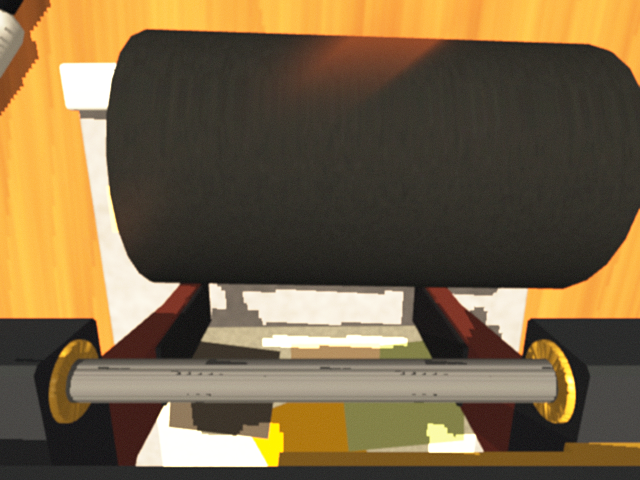

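step_arm(
  deltas=[
    [-0.001, 0, 0, 0, 100],
    [-0.0015, 0, 0, 0, 100],
    [-0.002, 0, 0, 0, 100],
    [-0.003, 0, 0, 0, 100],
    [-0.005, 0, 0, 0, 100],
    [-0.01, 0, 0, 0, 100],
    [-0.015, 0, -0.02, 0, 100],
    [-0.015, 0, -0.04, 0, 100],
    [0, 0, -0.04, 0, 100],
    [0, 0, -0.04, 0, 100],
  ],
)

```text
time: 47.18
tool_pos: [0.5417, 0.0712, 0.2082]
tcp_rot: [-3.14, -0.001, 1.628]
wrist_force: [0.8, 0.8, -0.4]
grip_width: 0.0877
```

step_arm(
  deltas=[
    [0, 0, -0.04, 0, 100],
    [0, 0, -0.02, 0, 100],
    [0, 0, 0, 0, 100],
    [0, 0, 0, 0, 100],
  ],
)

```text
time: 47.52
tool_pos: [0.5426, 0.0723, 0.268]
tcp_rot: [3.139, 0.0, 1.629]
wrist_force: [-0.0, -0.2, -0.1]
grip_width: 0.0881
```

```bash
python3 look.py w34.png; python3 -c "
from fit import *
c=cam('top');crop(c,220,160,420,280,4,'t11.png')"
```

```text
47.5167 [0.5426 0.0723 0.268 ] [3.1391 0.0003 1.6289] [-0.0312 -0.1839 -0.059 ] 0.08809128909505468
```

View pics/w34.png

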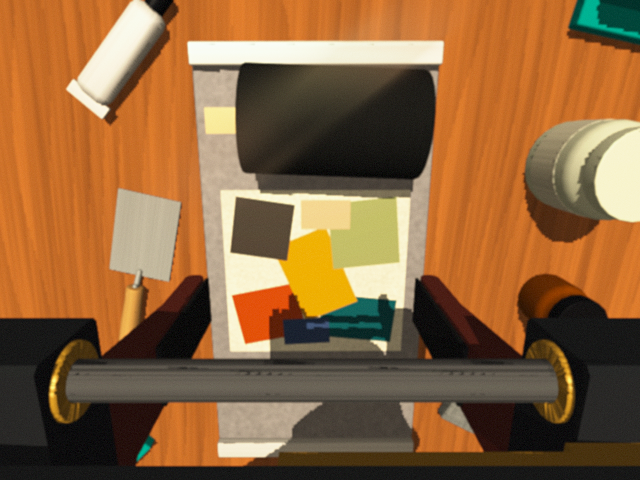

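View pics/t11.png

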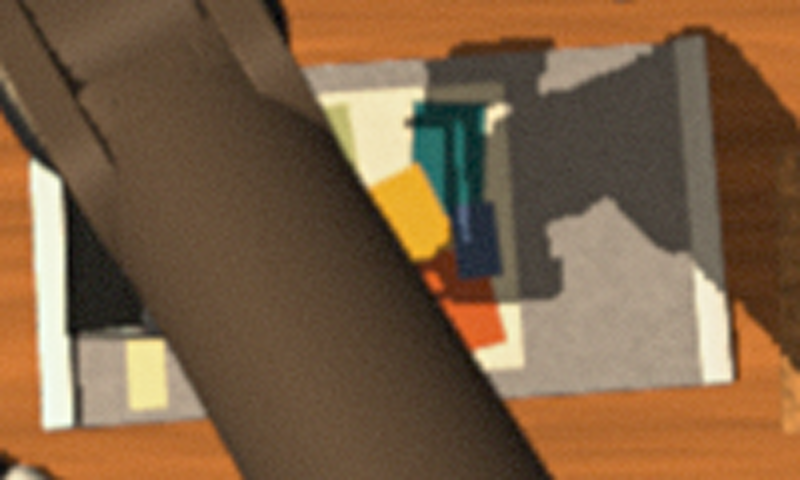

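Run:
```python
from drum import *
c=ld('w34.png'); crop(c,180,30,460,230,2.85,'d4.png')
```

```text
(no output)
```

View pics/d4.png

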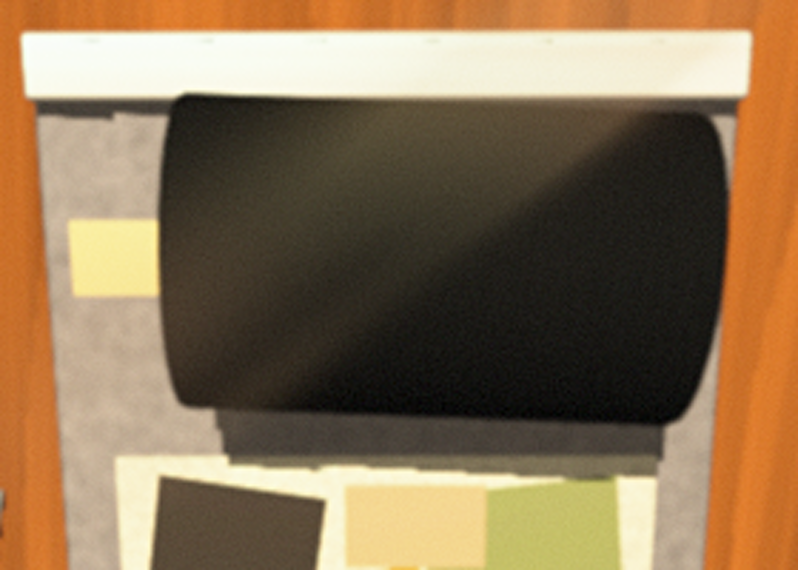

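```bash
cat >> drum.py <<'E'
def setb(c,a,b):  # board pose from far rim top outer corners? a=left(-x),b=right(+x) world pts of y_b=+.225 corners
    global B0,BY
    BY=np.arctan2(b[1]-a[1],b[0]-a[0]); m=(a+b)[:2]/2; B0=m-.225*np.array([-np.sin(BY),np.cos(BY)])
    print('board',B0,BY,'len',np.linalg.norm(b-a))
E
python3 - <<'E'
import drum
from drum import *
c=ld('w34.png'); U=lambda u,v:(180+(u+.5)/2.85-.5,30+(v+.5)/2.85-.5)
setb(c,w(U(21,33),.022,c),w(U(751,31),.022,c))
fitpoly(c,[U(*a) for a in [(200,93),(300,97),(400,100),(500,104),(600,109),(690,113),(720,150),(728,220),(718,300),(695,390),(660,424),(580,421),(480,418),(380,414),(280,410),(195,407),(175,370),(161,280),(161,180),(172,105)]],(.543,.165,.03),'d5.png')
for a in [(68,220),(74,297),(158,220),(158,296)]:
    q=w(U(*a),.012,c)[:2]-drum.B0; print('mark pt board',np.cos(drum.BY)*q[0]+np.sin(drum.BY)*q[1],-np.sin(drum.BY)*q[0]+np.cos(drum.BY)*q[1])
E
```

```text
board [ 0.5503 -0.0052] 0.06157543390212771 len 0.22794968211426733
drum [0.5545 0.1498 0.0217] res [0.5 0.5 0.1 0.1 0.5 0.6 2.5 1.3 2.3 2.1 0.6 0.6 0.4 0.5 0.6 0.5 3.5 1.9
 1.5 1.5] in board 0.013736220560384139 0.15447058720346346 -0.0398347864998244
mark pt board -0.10583601740866341 0.16989846464257255
mark pt board -0.10559782641899357 0.14507622123636515
mark pt board -0.07589053056748275 0.1698130645185532
mark pt board -0.0771627660826821 0.14531864855176366
```

step_arm(
  deltas=[
    [0, 0, 0, 0.12, 100],
    [0, 0, 0, 0.12, 100],
    [0, 0, 0, 0.12, 100],
    [0, 0, 0, 0.12, 100],
    [0, 0, 0, 0.12, 100],
    [0, 0, 0, 0.12, 100],
    [0, 0, 0, 0.12, 100],
    [0, 0, 0, 0.12, 100],
    [0, 0, 0, 0.12, 100],
    [0, 0, 0, 0.12, 100],
  ],
)

```text
time: 48.45
tool_pos: [0.5414, 0.0722, 0.265]
tcp_rot: [-3.14, 0.003, 0.424]
wrist_force: [0.7, -0.1, -0.2]
grip_width: 0.0878
```

step_arm(
  deltas=[
    [0, 0, 0, 0.12, 100],
    [0, 0, 0, 0.12, 100],
    [0, 0, 0, 0.12, 100],
    [0, 0, 0, 0.047, 100],
    [0.007, -0.04, 0, 0, 100],
    [0.007, -0.038, 0.02, 0, 100],
    [0, 0, 0.02, 0, 100],
    [0, 0, 0, 0, 100],
    [0, 0, 0, 0, 100],
  ],
)

```text
time: 49.2
tool_pos: [0.553, 0.1485, 0.2256]
tcp_rot: [3.14, 0.005, 0.023]
wrist_force: [-0.2, 0.6, 0.3]
grip_width: 0.0879
```

```bash
python3 look.py w35.png; python3 -c "
from fit import *
go(.5545,.1498,.089,.0217); print(bot.observe()['joint_pos'])"
```

```text
49.2 [0.553  0.1485 0.2256] [3.1403 0.005  0.023 ] [-0.2394  0.5723  0.2568] 0.08788428693539235
pos [0.5539 0.148  0.2269] yaw 0.02158088799149338 spin -0.0001 tool d at target yaw: [ 0.0007 -0.0017  0.1379]
[ 0.1342  0.4068 -0.6344  1.7027  0.2632  1.1215 -2.1265]
```

View pics/w35.png

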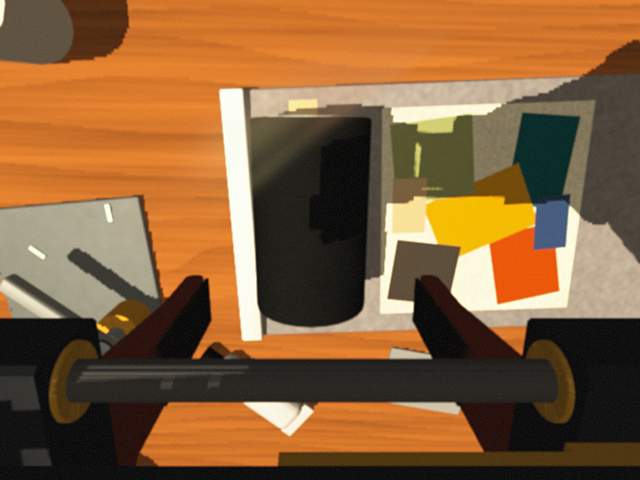

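Run:
```python
import drum
from drum import *
c=ld('w35.png'); crop(c,210,80,410,340,2.3,'d6.png')
drum.B0=np.array([.5503,-.0052]);drum.BY=.0616
fitpoly(c,[(251,130),(252,200),(255,250),(258,290),(270,318),(300,324),(330,323),(358,314),(364,290),(367,230),(369,170),(371,125),(350,117),(300,115),(265,117)],(.5545,.1498,.0217),'d7.png')
```

```text
drum [0.5557 0.1493 0.0227] res [ 0.7 -0.9  0.2  1.7  1.   2.4  2.3  0.7  0.7 -0.   0.3 -0.   2.   0.4
  1.9] in board 0.014948286789046805 0.153910705339592 -0.038943099409754274
```

View pics/d7.png

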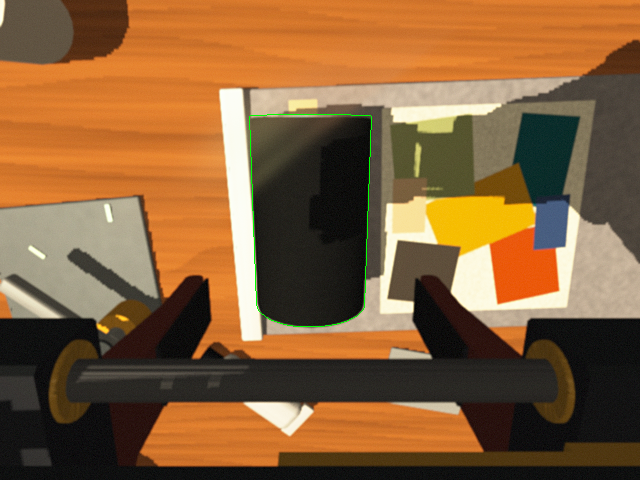

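step_arm(
  deltas=[
    [0.001, -0.0016, 0.02, 0, 100],
    [0, 0, 0.035, 0, 100],
    [0, 0, 0.035, 0, 100],
    [0, 0, 0.025, 0, 100],
    [0, 0, 0.012, 0, 100],
    [0, 0, 0, 0, 100],
    [0, 0, 0, 0, 100],
  ],
  grip_force=3,
)

```text
time: 49.83
tool_pos: [0.5559, 0.1502, 0.1018]
tcp_rot: [-3.142, -0.001, 0.021]
wrist_force: [-0.1, 0.8, 0.0]
grip_width: 0.0876
```

```bash
python3 look.py w36.png; python3 -c "
from fit import *
go(.555,.1496,.090,.0217)"
```

```text
49.8333 [0.5559 0.1502 0.1018] [-3.1416 -0.0006  0.021 ] [-0.1008  0.7792  0.0316] 0.08759606473560999
pos [0.5564 0.1506 0.1026] yaw 0.021242891793422425 spin -0.0005 tool d at target yaw: [-0.0014  0.001   0.0126]
```

View pics/w36.png

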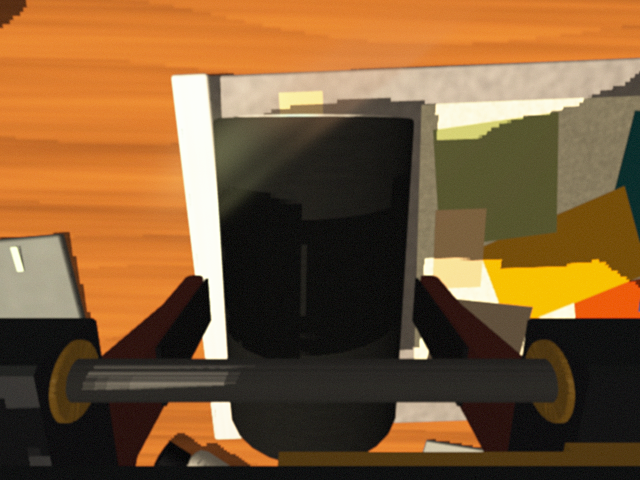

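step_arm(
  deltas=[
    [-0.001, 0.0015, 0.003, 0, 100],
    [0, 0, 0.004, 0, 100],
    [0, 0, 0.004, 0, 100],
    [0, 0, 0.002, 0, 100],
    [0, 0, 0, 0, 100],
  ],
)

```text
time: 50.3
tool_pos: [0.5541, 0.1491, 0.0876]
tcp_rot: [3.141, 0.0, 0.022]
wrist_force: [-0.1, -0.9, -0.3]
grip_width: 0.0876
```

```bash
python3 look.py w37.png
```

```text
50.3 [0.5541 0.1491 0.0876] [3.1414 0.0004 0.0221] [-0.0858 -0.8973 -0.3304] 0.08764185548963248
```

View pics/w37.png

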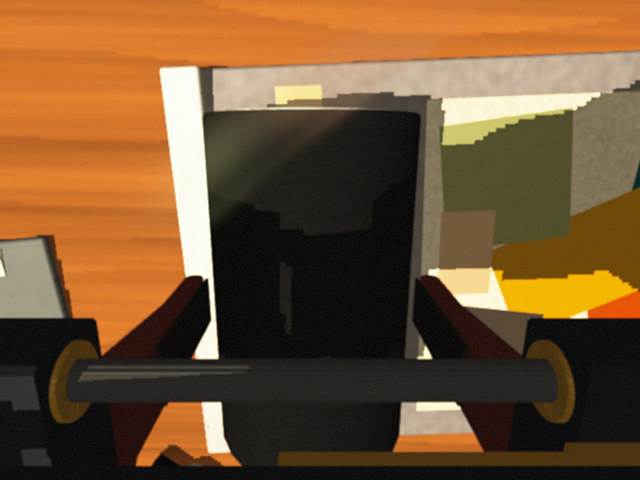

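step_arm(
  deltas=[
    [0, 0, 0, 0, 80],
    [0, 0, 0, 0, 80],
    [0, 0, 0, 0, 80],
    [0, 0, 0, 0, 80],
  ],
  grip_force=4,
)

```text
time: 50.68
tool_pos: [0.5542, 0.1493, 0.0879]
tcp_rot: [-3.141, -0.0, 0.022]
wrist_force: [0.4, 0.5, -0.7]
grip_width: 0.083
```

step_arm(
  deltas=[
    [0, 0, 0, 0, 70],
    [0, 0, 0, 0, 70],
    [0, 0, 0, 0, 70],
  ],
  grip_force=15,
)

```text
time: 50.93
tool_pos: [0.5543, 0.1493, 0.0879]
tcp_rot: [-3.141, -0.0, 0.022]
wrist_force: [0.6, 0.9, -1.7]
grip_width: 0.0829
```

step_arm(
  deltas=[
    [-0.0018, -0.0003, 0, 0, 70],
    [-0.0018, -0.0003, 0, -0.006, 70],
    [-0.0018, -0.0003, 0, -0.006, 70],
    [-0.0018, -0.0003, 0, -0.006, 70],
    [-0.0018, -0.0004, 0, -0.006, 70],
    [-0.0018, -0.0004, 0, -0.006, 70],
    [-0.0018, -0.0004, 0, -0.006, 70],
    [-0.0018, -0.0004, 0, -0.004, 70],
  ],
)

```text
time: 51.6
tool_pos: [0.5396, 0.1514, 0.0879]
tcp_rot: [3.141, -0.0, 0.063]
wrist_force: [2.2, -0.4, -2.3]
grip_width: 0.0824
```

```bash
python3 look.py w38.png; python3 -c "
from fit import *
go(.5399,.1518,.088,.0616)"
```

```text
51.6 [0.5396 0.1514 0.0879] [ 3.1415 -0.0001  0.0628] [ 2.2116 -0.4415 -2.3231] 0.08243160864147116
pos [0.5393 0.1515 0.0879] yaw 0.06307927413507586 spin 0.0015 tool d at target yaw: [ 0.0007 -0.0003 -0.0001]
```

View pics/w38.png

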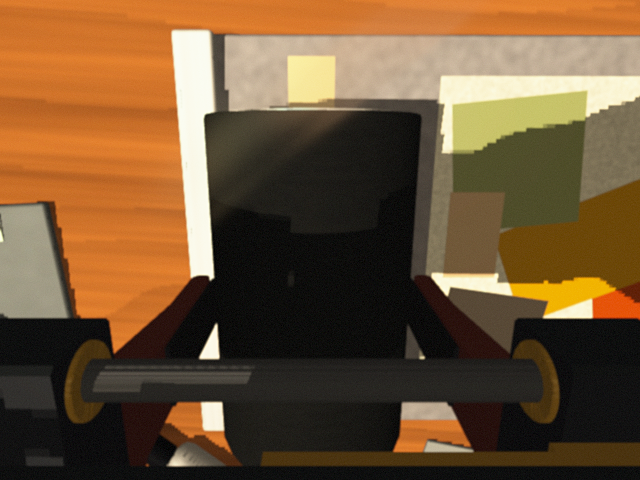

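step_arm(
  deltas=[
    [0, 0, 0, 0, 80],
    [0, 0, 0, 0, 80],
    [0, 0, 0, 0, 100],
    [0, 0, 0, 0, 100],
    [0, 0, 0, 0, 100],
    [0, 0, -0.005, 0, 100],
    [0, 0, -0.015, 0, 100],
    [0, 0, -0.035, 0, 100],
    [0, 0, -0.04, 0, 100],
    [0, 0, -0.04, 0, 100],
  ],
  grip_force=3,
)

```text
time: 52.48
tool_pos: [0.539, 0.1516, 0.2243]
tcp_rot: [-3.141, 0.002, 0.063]
wrist_force: [1.6, -0.3, -0.1]
grip_width: 0.0877
```

step_arm(
  deltas=[
    [0, 0, -0.02, 0, 100],
    [0, 0, 0, 0, 100],
    [0, 0, 0, 0, 100],
  ],
)

```text
time: 52.73
tool_pos: [0.5402, 0.1516, 0.2443]
tcp_rot: [-3.142, -0.003, 0.062]
wrist_force: [0.2, -1.1, -0.8]
grip_width: 0.0878
```

```bash
python3 look.py w39.png; python3 -c "
from h import *
c=cam('top');crop(c,220,160,420,280,4,'t12.png')
import numpy as np
c=cam('wrist')"
```

```text
52.7333 [0.5402 0.1516 0.2443] [-3.1415 -0.0028  0.0619] [ 0.1599 -1.0967 -0.7926] 0.08776302807649275
```

View pics/w39.png

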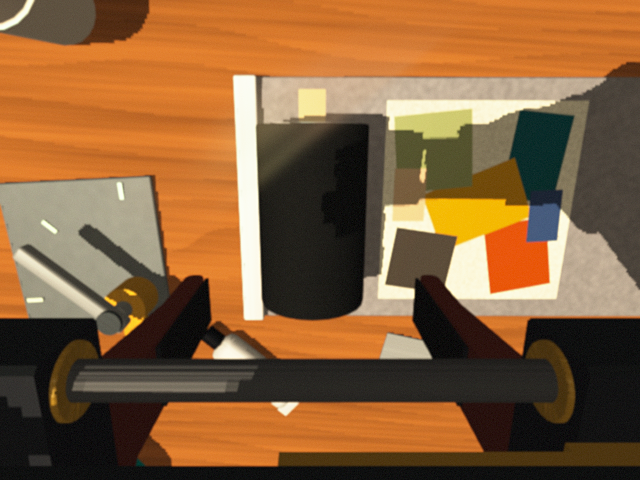

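Run:
```python
import drum
from drum import *
c=ld('w39.png'); crop(c,225,65,395,325,2.25,'d8.png')
a=w((246,319.5),.022,c); b=w((234,75.5),.022,c)  # outer corners left rim: near(-x), far(+x)
setb(c,a,b)
X=fitpoly(c,[(257,140),(259,200),(262,250),(264,290),(272,310),(290,317),(315,319),(340,317),(358,308),(362,290),(364,230),(367,170),(369,130),(350,123),(300,122),(270,124)],(.5406,.152,.06),'d9.png')
for q in [(299,89),(326,90),(299,115)]:
    v=w(q,.012,c)[:2]-drum.B0; print('mark',np.cos(drum.BY)*v[0]+np.sin(drum.BY)*v[1],-np.sin(drum.BY)*v[0]+np.cos(drum.BY)*v[1])
```

```text
board [ 0.5513 -0.0068] 0.06575436990180068 len 0.22793725479153218
drum [0.5404 0.1507 0.069 ] res [0.9 0.4 1.4 1.8 1.6 1.1 1.3 0.2 1.3 2.5 2.3 1.  0.2 1.8 0.7 2.1] in board -0.0005053657081934872 0.15790031675335314 0.0032805563852085218
mark 0.10383715454675249 0.1698632991249137
mark 0.10292027949727986 0.14597119385078525
mark 0.08181794256308449 0.17011322364111245
```

View pics/d9.png

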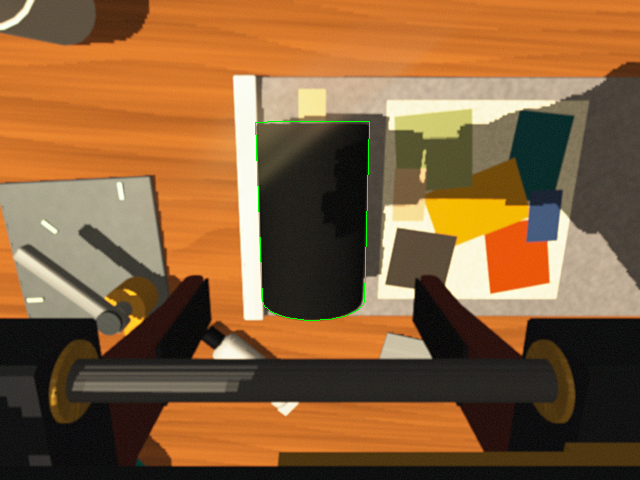

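View pics/t12.png

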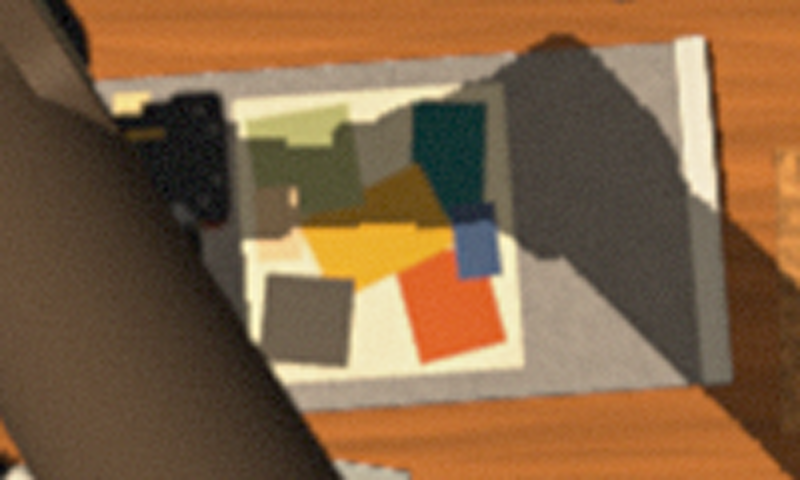

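step_arm(
  deltas=[
    [0, 0, 0, 0.084, 60],
    [-0.0025, 0.025, 0, 0, 50],
    [-0.0035, 0.037, 0, 0, 50],
    [-0.0035, 0.037, 0, 0, 50],
    [-0.0035, 0.037, 0, 0, 50],
    [-0.0035, 0.037, 0, 0, 50],
    [-0.0035, 0.037, 0, 0, 50],
    [-0.0035, 0.037, 0, 0, 50],
    [-0.0035, 0.037, 0, 0, 50],
    [-0.0035, 0.037, 0, 0, 50],
  ],
  grip_force=50,
)

```text
time: 53.72
tool_pos: [0.501, -0.1704, 0.2415]
tcp_rot: [-3.141, 0.002, -0.022]
wrist_force: [0.5, -0.6, 0.2]
grip_width: 0.044
```

step_arm(
  deltas=[
    [-0.0035, 0.037, 0, 0, 50],
    [-0.0035, 0.037, 0, 0, 50],
    [-0.0035, 0.035, 0, 0, 50],
    [-0.0025, 0.025, 0.01, 0, 50],
    [0, 0.01, 0.02, 0, 50],
    [0, 0, 0.01, 0, 50],
    [0, 0, 0, 0, 50],
  ],
)

```text
time: 54.3
tool_pos: [0.4841, -0.3114, 0.199]
tcp_rot: [-3.138, 0.006, -0.023]
wrist_force: [-1.1, 0.9, -0.5]
grip_width: 0.0439
```

```bash
python3 look.py w40.png; python3 -c "
from fit import *
go(.486,-.318,.053,-.022)"
```

```text
54.3 [ 0.4841 -0.3114  0.199 ] [-3.1375  0.0055 -0.0225] [-1.0714  0.921  -0.4674] 0.04390829933927902
pos [ 0.4853 -0.3107  0.2008] yaw -0.02074868152491427 spin 0.0013 tool d at target yaw: [0.0008 0.0073 0.1478]
```

View pics/w40.png

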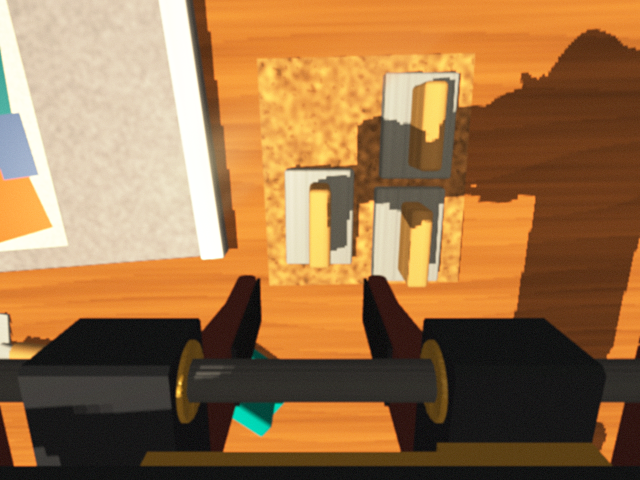

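step_arm(
  deltas=[
    [0.001, 0.0035, 0.02, 0, 50],
    [0, 0.0035, 0.035, 0, 50],
    [0, 0, 0.035, 0, 50],
    [0, 0, 0.03, 0, 50],
    [0, 0, 0.018, 0, 50],
    [0, 0, 0.009, 0, 50],
    [0, 0, 0, 0, 0],
    [0, 0, 0, 0, 0],
    [0, 0, 0, 0, 0],
    [0, 0, 0, 0, 0],
  ],
)

```text
time: 55.18
tool_pos: [0.4881, -0.3197, 0.0577]
tcp_rot: [3.14, -0.002, -0.022]
wrist_force: [0.4, 5.6, 4.9]
grip_width: 0.021
```

step_arm(
  deltas=[
    [0, 0, 0, 0, 0],
    [0, 0, 0, 0, 0],
    [0, 0, -0.015, 0, 0],
    [0, 0, -0.02, 0, 0],
    [0, 0, 0, -0.084, 0],
  ],
)

```text
time: 55.6
tool_pos: [0.4884, -0.3205, 0.0942]
tcp_rot: [3.139, -0.003, 0.061]
wrist_force: [0.7, -0.1, -3.2]
grip_width: 0.0155
```

```bash
python3 -c "
from fit import *
go(.5484,.0354,.065,.062); s=bot.observe(); print(s['grip_width'],s['wrist_force'])"
```

```text
pos [ 0.4884 -0.3205  0.0942] yaw 0.060827447256674994 spin -0.0012 tool d at target yaw: [ 0.082  -0.3515  0.0292]
0.01548864013423478 [ 0.7194 -0.0593 -3.2397]
```

step_arm(
  deltas=[
    [0.004, -0.02, 0, 0, 0],
    [0.008, -0.034, 0, 0, 0],
    [0.008, -0.035, 0, 0, 0],
    [0.008, -0.035, 0, 0, 0],
    [0.008, -0.035, 0, 0, 0],
    [0.008, -0.035, 0, 0, 0],
    [0.008, -0.035, 0, 0, 0],
    [0.008, -0.035, 0, 0, 0],
    [0.008, -0.035, 0, 0, 0],
    [0.008, -0.033, 0, 0, 0],
  ],
)

```text
time: 56.43
tool_pos: [0.542, 0.0182, 0.0911]
tcp_rot: [3.141, -0.0, 0.062]
wrist_force: [0.6, -0.2, -2.9]
grip_width: 0.0158
```

step_arm(
  deltas=[
    [0.005, -0.015, 0, 0, 0],
    [0.001, -0.005, 0, 0, 0],
    [0, 0, 0, 0, 0],
    [0, 0, 0, 0, 0],
  ],
)

```text
time: 56.77
tool_pos: [0.5466, 0.0356, 0.0907]
tcp_rot: [3.14, 0.001, 0.062]
wrist_force: [-0.0, -0.8, -4.2]
grip_width: 0.0155
```

```bash
python3 look.py w41.png; python3 -c "
from fit import *
go(.5484,.0354,.0665,.062)"
```

```text
56.7667 [0.5466 0.0356 0.0907] [3.1404 0.0008 0.0616] [-0.0126 -0.7965 -4.1691] 0.01547888910039448
pos [0.5466 0.0349 0.0907] yaw 0.06028377613452163 spin -0.0017 tool d at target yaw: [ 0.0019 -0.0004  0.0242]
```

View pics/w41.png

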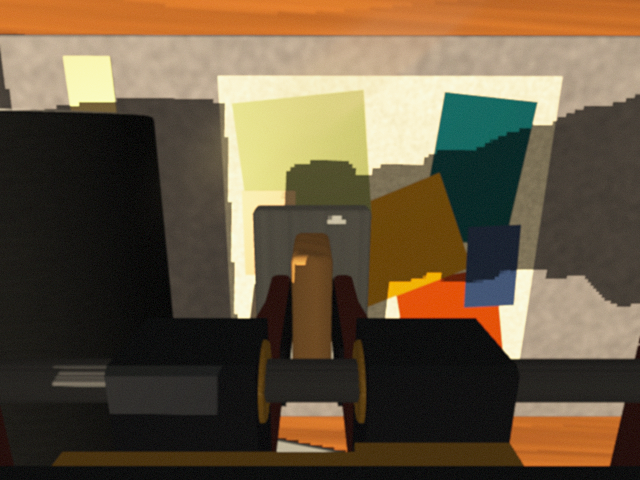

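step_arm(
  deltas=[
    [0.001, 0, 0.01, 0, 0],
    [0, 0, 0.008, 0, 0],
    [0, 0, 0.004, 0, 0],
    [0, 0, 0.002, 0, 0],
    [0, 0, 0, 0, 0],
  ],
)

```text
time: 57.23
tool_pos: [0.5473, 0.0364, 0.0661]
tcp_rot: [3.141, 0.002, 0.062]
wrist_force: [0.1, -1.2, -3.1]
grip_width: 0.0155
```

step_arm(
  deltas=[
    [0, 0, 0.0015, 0, 0],
    [0, 0, 0, 0, 0],
  ],
)

```text
time: 57.4
tool_pos: [0.5481, 0.037, 0.0656]
tcp_rot: [3.142, -0.0, 0.062]
wrist_force: [0.6, -0.4, -4.5]
grip_width: 0.0157
```

step_arm(
  deltas=[
    [0, 0, 0.002, 0, 0],
    [0, 0, 0, 0, 0],
  ],
)

```text
time: 57.57
tool_pos: [0.5482, 0.0371, 0.0654]
tcp_rot: [3.14, -0.001, 0.062]
wrist_force: [-7.8, -1.3, 17.6]
grip_width: 0.0158
```

step_arm(
  deltas=[
    [0, 0, -0.0015, 0, 0],
    [0, 0, 0, 0, 45],
    [0, 0, 0, 0, 45],
    [0, 0, 0, 0, 45],
    [0, 0, -0.02, 0, 50],
    [0, 0, -0.035, 0, 50],
    [0, 0, -0.04, 0, 50],
    [0, 0, -0.035, 0, 50],
    [0, 0, -0.02, 0.084, 50],
  ],
)

```text
time: 58.32
tool_pos: [0.5493, 0.0376, 0.2189]
tcp_rot: [-3.141, -0.005, -0.02]
wrist_force: [0.7, -0.2, 0.8]
grip_width: 0.0436
```

```bash
python3 look.py w42.png; python3 -c "
from fit import *
go(.464,-.393,.2,-.022)"
```

```text
58.3167 [0.5493 0.0376 0.2189] [-3.1408 -0.0046 -0.0205] [ 0.7001 -0.1559  0.7689] 0.043618040797925035
pos [0.5507 0.0377 0.2216] yaw -0.030824273506391497 spin -0.0088 tool d at target yaw: [-0.0772  0.4325  0.0216]
```

View pics/w42.png

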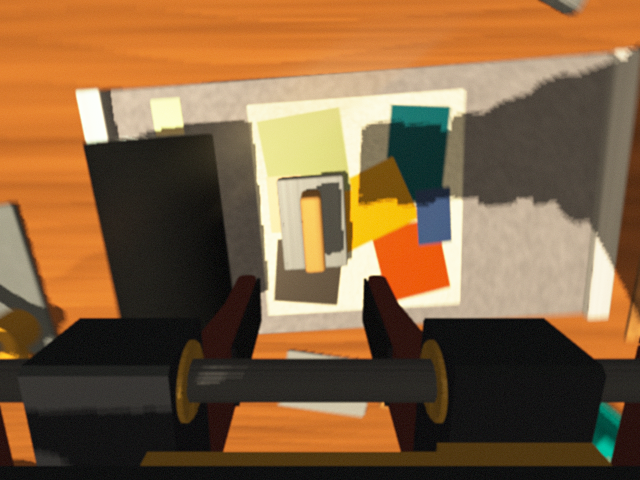

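step_arm(
  deltas=[
    [-0.004, 0.022, 0, 0, 50],
    [-0.0065, 0.037, 0, 0, 50],
    [-0.0065, 0.037, 0, 0, 50],
    [-0.0065, 0.037, 0, 0, 50],
    [-0.0065, 0.037, 0, 0, 50],
    [-0.0065, 0.037, 0, 0, 50],
    [-0.0065, 0.037, 0, 0, 50],
    [-0.0065, 0.037, 0, 0, 50],
    [-0.0065, 0.037, 0, 0, 50],
    [-0.0065, 0.037, 0, 0, 50],
  ],
)

```text
time: 59.2
tool_pos: [0.4771, -0.3184, 0.2146]
tcp_rot: [3.141, -0.0, -0.022]
wrist_force: [0.6, 0.8, 0.0]
grip_width: 0.0438
```

step_arm(
  deltas=[
    [-0.0065, 0.037, 0, 0, 50],
    [-0.006, 0.03, 0, 0, 50],
    [-0.0025, 0.012, 0.01, 0, 50],
    [0, 0, 0.01, 0, 50],
    [0, 0, 0, 0, 50],
  ],
)

```text
time: 59.62
tool_pos: [0.4599, -0.3939, 0.1918]
tcp_rot: [-3.138, 0.003, -0.022]
wrist_force: [-0.1, 0.8, -0.6]
grip_width: 0.044
```

```bash
python3 look.py w43.png; python3 -c "
from fit import *
go(.464,-.393,.053,-.022)"
```

```text
59.6167 [ 0.4599 -0.3939  0.1918] [-3.1382  0.003  -0.0223] [-0.1037  0.7612 -0.611 ] 0.04397749562030295
pos [ 0.4609 -0.3928  0.1929] yaw -0.020196231585871693 spin 0.0018 tool d at target yaw: [0.0031 0.0001 0.1399]
```

View pics/w43.png

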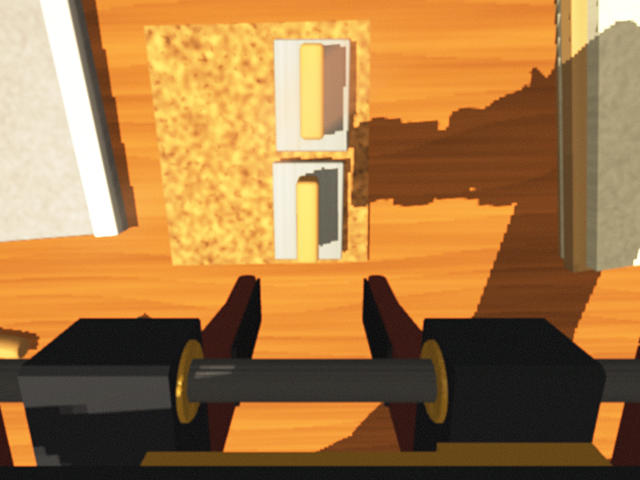

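step_arm(
  deltas=[
    [0.003, -0.001, 0.02, 0, 50],
    [0, 0, 0.035, 0, 50],
    [0, 0, 0.035, 0, 50],
    [0, 0, 0.028, 0, 50],
    [0, 0, 0.016, 0, 50],
    [0, 0, 0.006, 0, 50],
    [0, 0, 0, 0, 0],
    [0, 0, 0, 0, 0],
    [0, 0, 0, 0, 0],
    [0, 0, 0, 0, 0],
  ],
)

```text
time: 60.5
tool_pos: [0.4651, -0.3942, 0.0566]
tcp_rot: [3.141, -0.002, -0.021]
wrist_force: [0.2, 2.3, -0.0]
grip_width: 0.0208
```

step_arm(
  deltas=[
    [0, 0, 0, 0, 0],
    [0, 0, 0, 0, 0],
  ],
)

```text
time: 60.67
tool_pos: [0.465, -0.3936, 0.0564]
tcp_rot: [3.142, -0.002, -0.021]
wrist_force: [-0.6, 4.7, 7.2]
grip_width: 0.0155
```

step_arm(
  deltas=[
    [0, 0, -0.015, 0, 0],
    [0, 0, -0.02, 0, 0],
    [0, 0, 0, -0.042, 0],
    [0, 0, 0, -0.042, 0],
  ],
)

```text
time: 61.0
tool_pos: [0.4643, -0.3951, 0.0913]
tcp_rot: [3.139, -0.001, 0.063]
wrist_force: [-0.3, 0.3, -4.8]
grip_width: 0.016
```

```bash
python3 -c "
from fit import *
go(.5069,-.0543,.065,.062); s=bot.observe(); print(s['grip_width'],s['wrist_force'])"
```

```text
pos [ 0.4643 -0.3951  0.0913] yaw 0.06348417760244196 spin 0.0015 tool d at target yaw: [ 0.0637 -0.3375  0.0263]
0.01603743588675016 [-0.2907  0.2994 -4.7593]
```

step_arm(
  deltas=[
    [0.004, -0.02, 0, 0, 0],
    [0.0065, -0.034, 0, 0, 0],
    [0.0065, -0.035, 0, 0, 0],
    [0.0065, -0.035, 0, 0, 0],
    [0.0065, -0.035, 0, 0, 0],
    [0.0065, -0.035, 0, 0, 0],
    [0.0065, -0.035, 0, 0, 0],
    [0.0065, -0.035, 0, 0, 0],
    [0.0065, -0.035, 0, 0, 0],
    [0.005, -0.025, 0, 0, 0],
  ],
)

```text
time: 61.83
tool_pos: [0.5047, -0.064, 0.0902]
tcp_rot: [-3.141, -0.001, 0.064]
wrist_force: [1.1, 0.6, -5.0]
grip_width: 0.0155
```

step_arm(
  deltas=[
    [0.003, -0.0115, 0, 0, 0],
    [0, 0, 0, 0, 0],
    [0, 0, 0, 0, 0],
  ],
)

```text
time: 62.08
tool_pos: [0.507, -0.0558, 0.0899]
tcp_rot: [3.141, 0.0, 0.063]
wrist_force: [-0.7, -1.0, -4.6]
grip_width: 0.0155
```

```bash
python3 look.py w44.png; python3 -c "
from fit import *
go(.5069,-.0543,.0644,.062)"
```

```text
62.0833 [ 0.507  -0.0558  0.0899] [3.1408 0.0001 0.0631] [-0.6603 -0.9738 -4.5621] 0.015469411577949463
pos [ 0.5068 -0.0569  0.0898] yaw 0.06122139858855169 spin -0.0008 tool d at target yaw: [ 0.0003 -0.0026  0.0254]
```

View pics/w44.png

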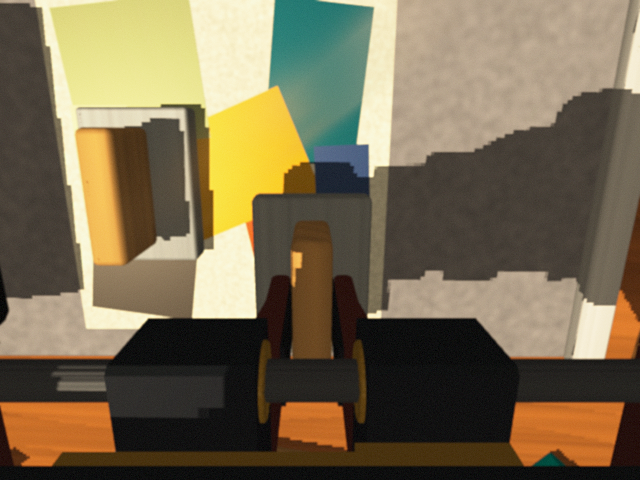

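step_arm(
  deltas=[
    [0, -0.002, 0.01, 0, 0],
    [0, 0, 0.01, 0, 0],
    [0, 0, 0.0045, 0, 0],
    [0, 0, 0.001, 0, 0],
    [0, 0, 0, 0, 0],
  ],
)

```text
time: 62.55
tool_pos: [0.5058, -0.0547, 0.0641]
tcp_rot: [3.14, 0.002, 0.061]
wrist_force: [-4.8, -1.6, 7.9]
grip_width: 0.0158
```

step_arm(
  deltas=[
    [0, 0, 0.001, 0, 0],
    [0, 0, 0, 0, 0],
  ],
)

```text
time: 62.72
tool_pos: [0.5058, -0.0548, 0.0641]
tcp_rot: [3.14, 0.002, 0.061]
wrist_force: [-8.5, -1.9, 19.1]
grip_width: 0.0153
```

step_arm(
  deltas=[
    [0, 0, -0.0015, 0, 0],
    [0, 0, 0, 0, 45],
    [0, 0, 0, 0, 45],
    [0, 0, 0, 0, 45],
    [0, 0, -0.02, 0, 50],
    [0, 0, -0.035, 0, 50],
    [0, 0, -0.04, 0, 50],
    [0, 0, -0.035, 0, 50],
    [0, 0, -0.02, 0.084, 50],
  ],
)

```text
time: 63.47
tool_pos: [0.5083, -0.0533, 0.2186]
tcp_rot: [3.142, -0.004, -0.021]
wrist_force: [1.4, -0.2, -0.2]
grip_width: 0.0436
```

```bash
python3 look.py w45.png; python3 -c "
from fit import *
go(.552,-.397,.2,-.022)"
```

```text
63.4667 [ 0.5083 -0.0533  0.2186] [ 3.1415 -0.0045 -0.0206] [ 1.4171 -0.1854 -0.1901] 0.04357117383891966
pos [ 0.5098 -0.0535  0.2212] yaw -0.031073422645799598 spin -0.0091 tool d at target yaw: [0.0498 0.3425 0.0212]
```

View pics/w45.png

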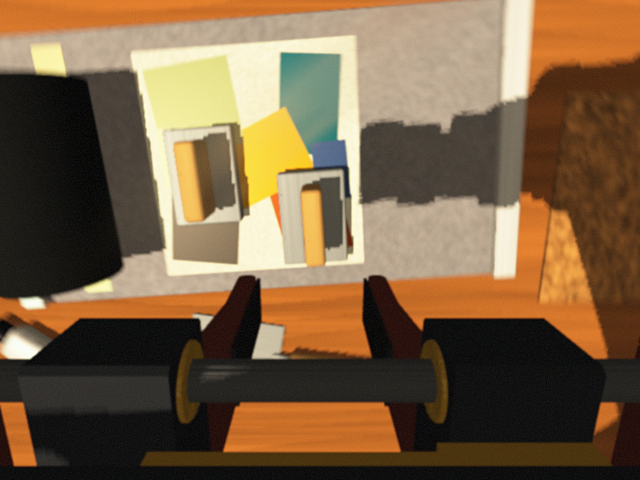

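step_arm(
  deltas=[
    [0.003, 0.022, 0, 0, 50],
    [0.0052, 0.036, 0, 0, 50],
    [0.0052, 0.036, 0, 0, 50],
    [0.0052, 0.036, 0, 0, 50],
    [0.0052, 0.036, 0, 0, 50],
    [0.0052, 0.036, 0, 0, 50],
    [0.0052, 0.036, 0, 0, 50],
    [0.0052, 0.036, 0, 0, 50],
    [0.005, 0.035, 0, 0, 50],
    [0.004, 0.025, 0.01, 0, 50],
  ],
)

```text
time: 64.35
tool_pos: [0.5481, -0.393, 0.2057]
tcp_rot: [3.139, -0.002, -0.024]
wrist_force: [-0.2, 0.1, 0.3]
grip_width: 0.0441
```

step_arm(
  deltas=[
    [0.001, 0.008, 0.01, 0, 50],
    [0, 0, 0, 0, 50],
    [0, 0, 0, 0, 50],
  ],
)

```text
time: 64.6
tool_pos: [0.5484, -0.3952, 0.1933]
tcp_rot: [-3.139, 0.002, -0.022]
wrist_force: [-0.1, 0.8, -0.3]
grip_width: 0.044
```

```bash
python3 look.py w46.png; python3 -c "
from fit import *
go(.5535,-.397,.054,-.022)"
```

```text
64.6 [ 0.5484 -0.3952  0.1933] [-3.1393  0.002  -0.0216] [-0.0719  0.7905 -0.3492] 0.0440331481698601
pos [ 0.5491 -0.3944  0.1943] yaw -0.020165799929188655 spin 0.0018 tool d at target yaw: [0.0045 0.0025 0.1403]
```

View pics/w46.png

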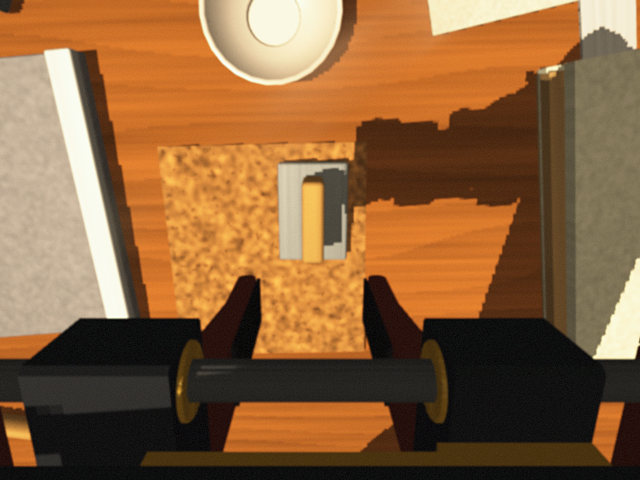

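step_arm(
  deltas=[
    [0.003, 0.001, 0.02, 0, 50],
    [0, 0, 0.035, 0, 50],
    [0, 0, 0.035, 0, 50],
    [0, 0, 0.028, 0, 50],
    [0, 0, 0.016, 0, 50],
    [0, 0, 0.006, 0, 50],
    [0, 0, 0, 0, 0],
    [0, 0, 0, 0, 0],
    [0, 0, 0, 0, 0],
    [0, 0, 0, 0, 0],
  ],
)

```text
time: 65.48
tool_pos: [0.5529, -0.3979, 0.0569]
tcp_rot: [3.14, -0.003, -0.022]
wrist_force: [-0.3, 0.0, -0.6]
grip_width: 0.0209
```

step_arm(
  deltas=[
    [0, 0, 0, 0, 0],
    [0, 0, 0, 0, 0],
  ],
)

```text
time: 65.65
tool_pos: [0.5528, -0.397, 0.0566]
tcp_rot: [3.142, -0.002, -0.021]
wrist_force: [-1.0, 4.3, 6.6]
grip_width: 0.0155
```

step_arm(
  deltas=[
    [0, 0, -0.015, 0, 0],
    [0, 0, -0.02, 0, 0],
    [0, 0, 0, -0.042, 0],
    [0, 0, 0, -0.042, 0],
  ],
)

```text
time: 65.98
tool_pos: [0.552, -0.3981, 0.0911]
tcp_rot: [3.14, -0.001, 0.064]
wrist_force: [-0.1, 0.8, -6.2]
grip_width: 0.0158
```

```bash
python3 -c "
from fit import *
go(.6007,-.0485,.065,.062); s=bot.observe(); print(s['grip_width'],s['wrist_force'])"
```

```text
pos [ 0.552  -0.3981  0.0911] yaw 0.06368013237710834 spin 0.0017 tool d at target yaw: [ 0.0703 -0.3459  0.0261]
0.015806657993906015 [-0.1164  0.7828 -6.1734]
```

step_arm(
  deltas=[
    [0.004, -0.02, 0, 0, 0],
    [0.007, -0.034, 0, 0, 0],
    [0.007, -0.035, 0, 0, 0],
    [0.007, -0.035, 0, 0, 0],
    [0.007, -0.035, 0, 0, 0],
    [0.007, -0.035, 0, 0, 0],
    [0.007, -0.035, 0, 0, 0],
    [0.007, -0.035, 0, 0, 0],
    [0.007, -0.035, 0, 0, 0],
    [0.006, -0.03, 0, 0, 0],
  ],
)

```text
time: 66.82
tool_pos: [0.5968, -0.0625, 0.0896]
tcp_rot: [-3.141, 0.001, 0.063]
wrist_force: [0.6, 0.5, -5.7]
grip_width: 0.0156
```

step_arm(
  deltas=[
    [0.004, -0.016, 0, 0, 0],
    [0, 0, 0, 0, 0],
    [0, 0, 0, 0, 0],
  ],
)

```text
time: 67.07
tool_pos: [0.5999, -0.0477, 0.0896]
tcp_rot: [3.142, 0.001, 0.065]
wrist_force: [0.2, -0.8, -5.1]
grip_width: 0.0156
```

```bash
python3 look.py w47.png; python3 -c "
from fit import *
go(.6007,-.0485,.0644,.062)"
```

```text
67.0667 [ 0.5999 -0.0477  0.0896] [3.1416 0.0008 0.0648] [ 0.2241 -0.8083 -5.111 ] 0.01562930646996652
pos [ 0.5997 -0.0496  0.0895] yaw 0.062308902962466606 spin 0.0003 tool d at target yaw: [ 0.001  -0.001   0.0251]
```

View pics/w47.png

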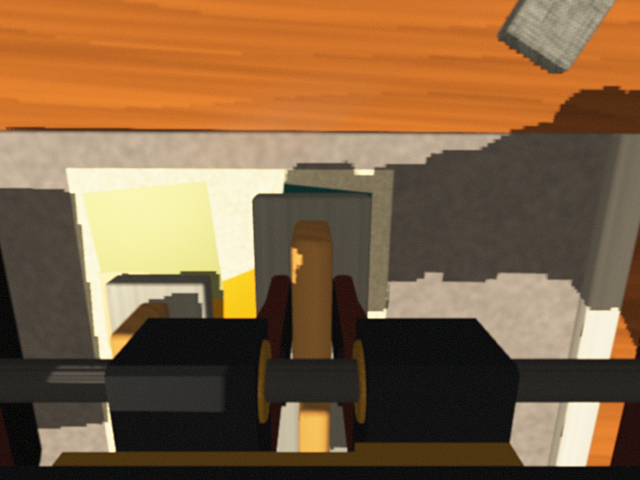

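step_arm(
  deltas=[
    [0, 0, 0.01, 0, 0],
    [0, 0, 0.01, 0, 0],
    [0, 0, 0.0045, 0, 0],
    [0, 0, 0.001, 0, 0],
    [0, 0, 0, 0, 0],
  ],
)

```text
time: 67.53
tool_pos: [0.5991, -0.0506, 0.0644]
tcp_rot: [3.14, 0.002, 0.06]
wrist_force: [-6.1, -1.7, 7.3]
grip_width: 0.0156
```

step_arm(
  deltas=[
    [0, 0, -0.0005, 0, 0],
    [0, 0, 0, 0, 45],
    [0, 0, 0, 0, 45],
    [0, 0, 0, 0, 45],
    [0, 0, -0.02, 0, 50],
    [0, 0, -0.035, 0, 50],
    [0, 0, -0.04, 0, 50],
    [0, 0, -0.035, 0, 50],
    [0, 0, -0.02, 0, 50],
    [0, 0, 0, 0, 50],
  ],
)

```text
time: 68.37
tool_pos: [0.6031, -0.0486, 0.2206]
tcp_rot: [3.141, -0.009, 0.062]
wrist_force: [1.2, -0.0, -0.2]
grip_width: 0.0441
```

```bash
python3 look.py w48.png; python3 -c "
from fit import *
go(.480,.378,.21,.9);print(bot.observe()['joint_pos'])"
```

```text
68.3667 [ 0.6031 -0.0486  0.2206] [ 3.1406 -0.0092  0.062 ] [ 1.1681 -0.033  -0.1584] 0.044092143162086185
pos [ 0.6019 -0.0488  0.2177] yaw 0.06199392152406458 spin -0.838 tool d at target yaw: [ 0.2585 -0.3608  0.0077]
[ 0.2653  0.415  -0.3569  1.6592  0.1604  1.0905 -1.6461]
```

View pics/w48.png

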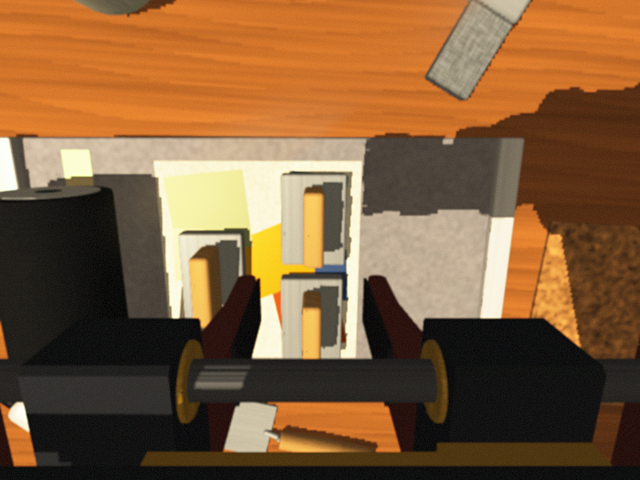

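step_arm(
  deltas=[
    [-0.004, -0.02, 0, 0, 50],
    [-0.0083, -0.0375, 0, 0, 50],
    [-0.0083, -0.0375, 0, 0, 50],
    [-0.0083, -0.0375, 0, 0, 50],
    [-0.0083, -0.0375, 0, 0, 50],
    [-0.0083, -0.0375, 0, 0, 50],
    [-0.0083, -0.0375, 0, 0, 50],
    [-0.0083, -0.0375, 0, 0, 50],
    [-0.0083, -0.0375, 0, 0, 50],
    [-0.0083, -0.0375, 0, 0, 50],
  ],
  grip_force=20,
)

```text
time: 69.25
tool_pos: [0.4983, 0.3044, 0.2133]
tcp_rot: [3.141, 0.002, 0.062]
wrist_force: [0.8, 0.5, 0.1]
grip_width: 0.0437
```

step_arm(
  deltas=[
    [-0.0083, -0.0375, 0, 0, 50],
    [-0.008, -0.035, 0, 0, 50],
    [-0.001, -0.006, 0, -0.12, 50],
    [0, 0, 0, -0.12, 50],
    [0, 0, 0, -0.12, 50],
    [0, 0, 0, -0.12, 50],
    [0, 0, 0, -0.12, 50],
    [0, 0, 0, -0.12, 50],
    [0, 0, 0, -0.118, 50],
    [0, 0, 0, 0, 50],
  ],
)

```text
time: 70.08
tool_pos: [0.4769, 0.3799, 0.2131]
tcp_rot: [-3.14, 0.002, 0.906]
wrist_force: [0.2, 0.6, 0.1]
grip_width: 0.0439
```

```bash
python3 look.py w49.png; python3 -c "
from fit import *
go(.481,.379,.055,.9);print(bot.observe()['joint_pos'])"
```

```text
70.0833 [0.4769 0.3799 0.2131] [-3.1404  0.0021  0.9055] [0.1577 0.5545 0.0876] 0.043883357487286716
pos [0.477  0.3799 0.2133] yaw 0.8981581612153626 spin -0.0018 tool d at target yaw: [0.0018 0.0037 0.1583]
[-0.2747  0.4929 -0.6699  1.6274  0.3282  1.1388 -1.6987]
```

View pics/w49.png

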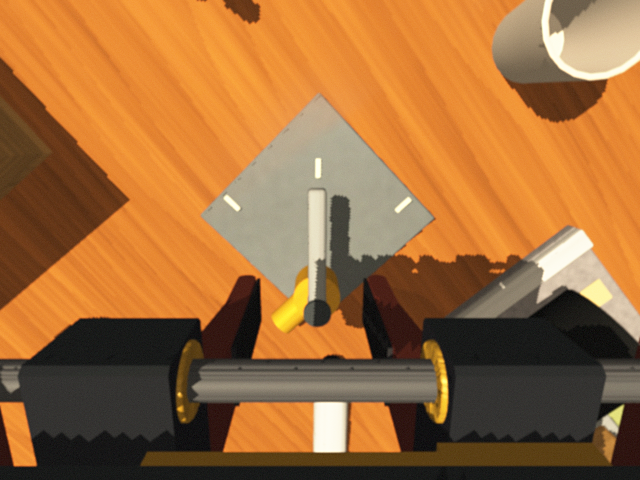

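step_arm(
  deltas=[
    [0.001, 0.002, 0.02, 0, 50],
    [0.001, 0.002, 0.035, 0, 50],
    [0, 0, 0.035, 0, 50],
    [0, 0, 0.035, 0, 50],
    [0, 0, 0.022, 0, 50],
    [0, 0, 0.01, 0, 50],
    [0, 0, 0, 0, 50],
  ],
)

```text
time: 70.72
tool_pos: [0.4804, 0.3782, 0.0551]
tcp_rot: [-3.14, 0.005, 0.898]
wrist_force: [-0.1, -0.1, 0.6]
grip_width: 0.0438
```

step_arm(
  deltas=[
    [0, 0, 0, 0, 0],
    [0, 0, 0, 0, 0],
    [0, 0, 0, 0, 0],
    [0, 0, 0, 0, 0],
    [0, 0, 0, 0, 0],
    [0, 0, 0, 0, 0],
  ],
)

```text
time: 71.22
tool_pos: [0.4822, 0.3798, 0.059]
tcp_rot: [3.141, -0.002, 0.9]
wrist_force: [-0.4, -1.1, 4.9]
grip_width: 0.0136
```

```bash
python3 -c "
from fit import *
s=bot.observe(); print(s['tool_pos'],s['tcp_rot'],s['wrist_force'],s['grip_width'])
ax=np.array([.4365,.3235]); d=s['tool_pos'][:2]-ax; print(np.hypot(*d),np.arctan2(d[1],d[0]))
f=.079; print(.07*(np.cos(f)-1),.07*np.sin(f))"
```

```text
[0.4822 0.3798 0.059 ] [ 3.141  -0.0017  0.9   ] [-0.3951 -1.0642  4.9197] 0.0136153332394139
0.07257203295625622 0.8887950109011901
-0.00021832141922794926 0.005524249673016203
```

step_arm(
  deltas=[
    [-0.0002, 0.0056, 0, 0.079, 0],
    [-0.0002, 0.0056, 0, 0.079, 0],
    [-0.0002, 0.0056, 0, 0.079, 0],
    [-0.0002, 0.0056, 0, 0.079, 0],
    [-0.0002, 0.0056, 0, 0.079, 0],
    [-0.0002, 0.0056, 0, 0.079, 0],
    [-0.0002, 0.0056, 0, 0.079, 0],
    [-0.0002, 0.0056, 0, 0.079, 0],
    [-0.0002, 0.0056, 0, 0.079, 0],
    [-0.0002, 0.0056, 0, 0.079, 0],
  ],
)

```text
time: 72.05
tool_pos: [0.5092, 0.3317, 0.0589]
tcp_rot: [-3.141, -0.002, 0.106]
wrist_force: [-0.7, -1.5, 5.3]
grip_width: 0.0138
```

step_arm(
  deltas=[
    [0, 0, 0, 0, 0],
    [0, 0.001, 0, 0.01, 0],
    [0, 0, 0, 0, 0],
  ],
)

```text
time: 72.3
tool_pos: [0.5092, 0.3313, 0.0589]
tcp_rot: [-3.141, -0.002, 0.102]
wrist_force: [0.2, -0.1, 6.5]
grip_width: 0.0141
```

```bash
python3 look.py w50.png; python3 -c "
from fit import *
s=bot.observe(); print(s['tool_pos'],s['tcp_rot'],s['wrist_force'],s['grip_width'],s['moment'])
ax=np.array([.4365,.3235]); d=s['tool_pos'][:2]-ax; print(np.hypot(*d),np.arctan2(d[1],d[0]))"
```

```text
72.3 [0.5092 0.3313 0.0589] [-3.1408 -0.0021  0.1022] [ 0.2042 -0.0653  6.5374] 0.014076983550644954
[0.5092 0.3313 0.059 ] [-3.1409 -0.0022  0.1026] [ 1.5737 -1.8601  7.2173] 0.014015529088832461 [-0.1026 -0.1237  0.1993]
0.07317110422303211 0.10745668221171031
```

View pics/w50.png

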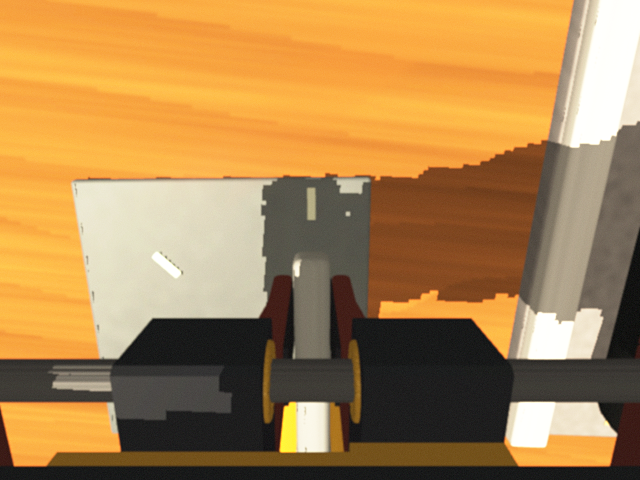

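step_arm(
  deltas=[
    [0, 0.002, 0, 0.02, 0],
    [0, 0.002, 0, 0.02, 0],
    [0, 0, 0, 0, 0],
    [0, 0, 0, 0, 0],
  ],
)

```text
time: 72.68
tool_pos: [0.5091, 0.3311, 0.059]
tcp_rot: [-3.136, -0.003, 0.065]
wrist_force: [1.4, 9.9, 1.3]
grip_width: 0.0144
```

step_arm(
  deltas=[
    [0, -0.003, 0, -0.03, 0],
    [0, 0, 0, 0, 50],
    [0, 0, 0, 0, 50],
    [0, 0, 0, 0, 50],
    [0, 0, 0, 0, 50],
    [0, 0, -0.02, 0, 60],
    [0, 0, -0.035, 0, 60],
    [0, 0, -0.04, 0, 60],
    [0, 0, -0.035, 0, 60],
    [0, 0, -0.01, 0, 60],
  ],
)

```text
time: 73.52
tool_pos: [0.5103, 0.3312, 0.2036]
tcp_rot: [-3.138, -0.006, 0.09]
wrist_force: [0.0, -0.2, 0.8]
grip_width: 0.0533
```

step_arm(
  deltas=[
    [0, 0, 0, 0, 60],
    [0, 0, 0, 0, 60],
  ],
)

```text
time: 73.68
tool_pos: [0.5085, 0.3292, 0.1974]
tcp_rot: [3.141, -0.0, 0.09]
wrist_force: [0.1, 0.4, -0.3]
grip_width: 0.0526
```

```bash
python3 look.py w51.png
```

```text
73.6833 [0.5085 0.3292 0.1974] [ 3.1411 -0.0001  0.0897] [ 0.117   0.3669 -0.2558] 0.05259214803435884
```

View pics/w51.png

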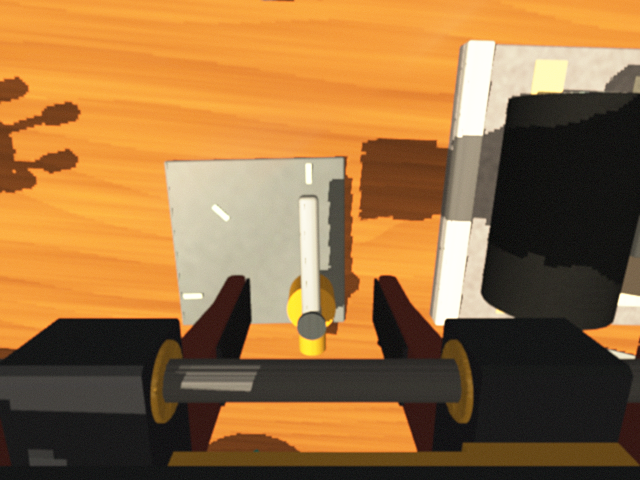

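```bash
python3 -c "
from fit import *
c=ld('w51.png')
pl=fit([(.075,.075),(.075,-.075),(-.075,-.075),(-.075,.075)],[w(a,.006,c) for a in [(166,162),(346,157),(345,321),(182,325)]]); print('plate',pl)
e=w((309,197),.067,c); b=w((310.5,300),.067,c); print('lever',np.arctan2(*(e-b)[1::-1]))"
```

```text
plate (array([0.476 , 0.3719]), np.float64(0.10926830757578135), array([0.0021, 0.0005, 0.0018, 0.0008]))
lever 0.10302047523671413
```

step_arm(
  deltas=[
    [-0.01, -0.01, -0.03, 0, 60],
    [-0.02, -0.02, -0.03, 0, 60],
    [-0.02, -0.03, -0.03, 0, 60],
    [-0.02, -0.03, -0.02, 0, 60],
    [-0.02, -0.03, 0, 0, 60],
    [-0.01, -0.02, 0, 0, 60],
    [0, 0, 0, 0, 60],
    [0, 0, 0, 0, 60],
  ],
)

```text
time: 74.4
tool_pos: [0.3975, 0.4575, 0.302]
tcp_rot: [3.139, 0.003, 0.093]
wrist_force: [0.1, -0.3, 0.3]
grip_width: 0.053
```

```bash
python3 -c "
from h import *
print(bot.observe()['tool_pos'],bot.observe()['time'])
c=cam('top');crop(c,120,150,440,300,2.5,'t13.png'); np.savez('pics/t13.npz',f=c[0],K=c[1],R=c[2],C=c[3])
c=cam('scene'); cv2.imwrite('pics/s2.png',c[0])"
```

```text
[0.3975 0.4575 0.302 ] 74.4
```

View pics/t13.png

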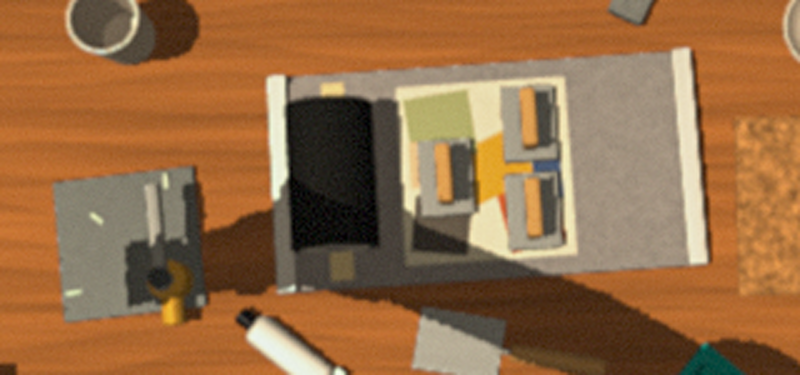

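View pics/s2.png

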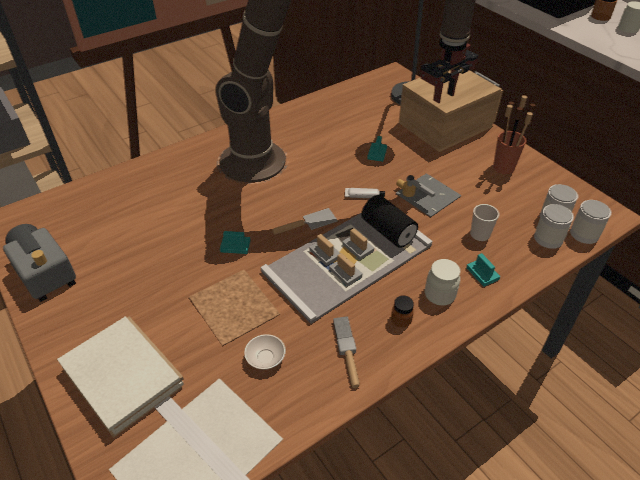

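Run:
```python
import drum
from drum import *
d=np.load('pics/t13.npz'); c=(d['f'],d['K'],d['R'],d['C'])
drum.B0=np.array([.5533,-.0076]); drum.BY=.058
U=lambda a:(120+(a[0]+.5)/2.5-.5,150+(a[1]+.5)/2.5-.5)
fitpoly(c,[U(a) for a in [(287,110),(289,150),(291,200),(292,240),(300,247),(330,250),(360,248),(377,243),(377,200),(375,150),(373,110),(365,98),(330,96),(300,98)]],(.544,.15,.06),'d10.png')
crop((cv2.imread('pics/d10.png'),),210,160,300,280,5,'d11.png')
```

```text
drum [0.544  0.1481 0.0358] res [0.2 0.6 0.9 0.8 1.5 0.5 0.7 0.9 0.3 0.5 0.7 0.7 1.  0.6] in board -0.0002224073156482688 0.1559263869330698 -0.02218920557304068
```

View pics/d11.png

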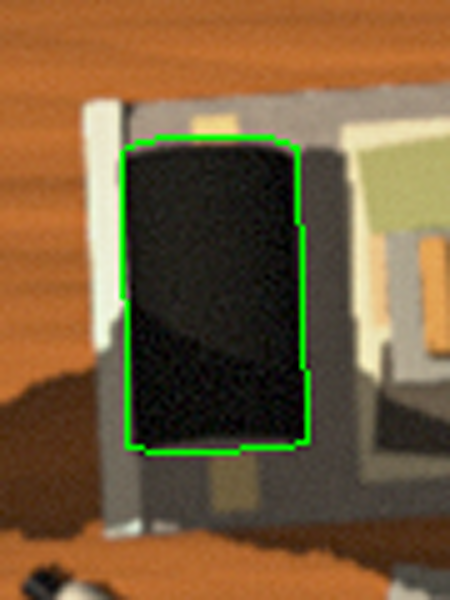

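```bash
python3 -c "
from station import bot
print(bot.job_done())"
```

```text
the job is handed in; nothing more can be done
None
```

The job is done and handed in at about 74 s of the 210 s allowed; no verdict was reported.

**What I did**
- **Weights off:** I moved all three tan-gripped weights to the cork mat. One was knocked toward the mat's edge partway through, so I put it back.
- **Valve to half open:** I turned the lever to the middle tick, and the camera showed it lined up.
- **Drum:** I rolled it across the collage without lifting it. It kept about 2° of skew, overshot the tape and rolled back, ending about 14 mm off centre sideways. I tried to square it against the end rim, but that did not work. I then held it between the open fingers near its top and slid and turned it into place on the board.
- **Weights back, valve shut:** I stood the weights on the collage again, then closed the valve last, against its stop (about 10 N of resistance).

**Last checks**

| Check | Wrist camera | Top camera |
|---|---|---|
| Drum, distance from strip's middle line | about 0 mm | about 1.5 mm |
| Drum, end-to-end offset | 0.5 mm | 0.2 mm |
| Drum, angle to board | +0.003 rad | −0.022 rad |

- **Drum:** the two cameras disagree slightly on its angle. I trusted the wrist view because the top view is much coarser. The wrist figures are from right after I set the drum down; the top figures are from just before hand-in.
- **Weights:** all three looked upright and inside the collage.
- **Valve:** the lever lay along the shut tick.
- **Look-alikes:** I never touched the turquoise ones.

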